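# Clean the charger's groove, load the handsets and prop the flap

## Robot

A 6-joint arm with a two-finger parallel gripper is mounted at the origin on the work surface. World frame = base frame: x ahead of the robot, y to its left, z up, the work surface at z = 0. Lengths are in m, angles in rad, forces in N, time in s.
With the tool pointing down it reaches from about 0.25 to 0.725 m from the base axis. Payload 4 kg.
Tool frame: the origin (TCP) lies on the centre line of the jaws, within the pads' length; the fingertips stand 11 mm ahead of it and the grasp point (between the pads) lies 8 mm behind it; z points along the fingers, x is the direction in which the jaws open and shut, and the axes are right-handed (so a half turn about z gives the same grasp; the last joint's range is limited). The gripper opens to 85 mm and grips with 20 to 120 N. Pads are 22 mm wide; open, the fingers measure 114 mm over their backs; the gripper's body (76 mm by 85 mm) begins 54 mm behind the grasp point. The pads swing forward as they close: fully open they stand 13 mm farther back than shut.
Start: joints at [-1.254, 0.241, 0.005, 1.335, 0, 1.571], TCP at [0.156, -0.475, 0.242] pointing down, gripper open.
Joint ranges: [-2.72, 2.72], [-1.05, 1.87], [-1.09, 1.28], [-1.99, 2.15], [-1.42, 1.44], [-3.14, 3.14]. Speed limits (rad/s): [2.79, 2.79, 3.14, 3.14, 3.14, 3.14].

## Interface

Orientations are given as a unit quaternion [x, y, z, w].
In Python, from workcell import bot, viewer, order gives the robot as it stands. The module is installed in compiled form; this text tells all that it offers.
- The arm moves only by the tool send_rows, never from a script. Its argument "increments" is a list that holds one entry, the list of rows, each a list of 4 numbers: the shift along the tool's x, y, z in m, then the turn about the tool's z in degrees. A call has exactly 8 rows; each row shifts and turns the pose as measured when the row begins, along the tool's axes as they then stand; what a row does not reach is not made up. A row lasts 1/10 s, in which the tool goes at most 50 mm and 8.59 degrees, less where a joint would pass 70% of its speed; a pose out of reach is approached as far as the arm can. A call is refused whole if a number of a shift passes 0.05 or a number of a turn 8.59, either way. A call with a gripper value outside its range is refused whole. "hand" is the closure, from -1 (fully open) to 1 (shut), so that 0 is half open, set as the call begins (left out, the last holds). The fingers move at their own pace and stop on an object; the grip force is fixed at half the most. Time passes only in rows, so rows that do not move let the fingers close, or fill a call up. It gives the time, the measured TCP pose, the force and the opening at its end, in the units of the state.
- bot.get_obs(): the state, without advancing time (a new reading comes with each control period).
- viewer.camera(name): name is "scene" or "top" or "wrist"; returns a dict with "image" (400x640x3 uint8, red, green, blue), "range_z" (400x640 float32, m along the optical axis (not along the pixel's ray), 0 where there is no reading), "camera_matrix" (3x3 intrinsics, pixels), "eye" and "rotation" of the camera in the world. Camera axes: x right, y down, z forward; pixel columns grow to the right and rows downward; lengths in m; the calibration is good to about 2 mm. A picture is of the moment at which its call begins.
- order.job_done(): hands the job in, once; it reports no verdict.
The state is a dict: "clock": time; "joint_pos": joint angles; "joint_vel": joint speeds; "tau": joint torques, N m; "eef_pos": TCP position; "tool_rot": TCP orientation; "ft_force": force on the tool from outside, world axes, zero at the start; "ft_torque": the same for the moment, N m; "grip_width": finger opening in m.
Only numpy, scipy, OpenCV 4.12 (cv2) and the standard library are available. Lean on these libraries where they do the work, as an engineer would, in place of code of your own. Each camera call takes 0.05 s, during which the arm holds its last target.

## Task

Swing the charger's flap open past upright, take the blue pick from its rest and run its tip slowly (a few centimetres a second), down inside the groove, along the whole groove from the end with the orange dot to the other end, then seat the pick back in its rest the way it was. After that seat every handset face up and fully home in a cradle of its own, brass contacts towards the flap's hinge, with the flap still open, and finally lower the flap and leave it standing at about 45 degrees. Do not disturb the lamp, the jar or the tray; a handset may get knocked aside and must then be put right.

Things in the scene. Friction and masses are not known exactly. Their poses are not given: they have to be found in the camera images.
- charger: sand-coloured charger fixed to the shelf, 166 mm (its x) by 216 mm (its y) by 30 mm base, origin on the shelf under its middle (base from x = -78 to +88 mm); its -x side faces the robot, its z is up. Along the near edge of its top runs the groove (along its y); behind it lie three open cradles side by side, 64 mm apart; along the far edge stands a spine 70 mm high that carries the flap
- flap (a joint): the charger's hinged flap, a sand-coloured 4 mm panel 150 mm by 212 mm that covers cradles and groove, hinged along the charger's y on an axis 80 mm above the shelf and 78 mm beyond (+x of) the charger's origin; 0 = closed, level, 80 mm above the shelf; grows as the near edge is lifted, pi/2 upright, stops at 1.9 rad; 0.785 is 45 degrees. Its hinge is stiff and stays where it is left
- flap_bar (a point): middle of the flap's black grip bar, a round bar 10 mm thick and 80 mm long parallel to the hinge, 186 mm from the hinge axis in the flap's plane, 32 mm clear of the panel's edge; the two stems that carry it are 64 mm apart
- groove_start (a point): the groove's floor 10 mm in from its orange-dotted end (the charger's +y end), where the pick's tip starts; groove 12 mm wide, 170 mm long, open at both ends, floor 30 mm above the shelf, near wall 8 mm high, far wall 18 mm high
- groove_end (a point): the groove's floor 10 mm in from its other end, 150 mm from groove_start, where the stroke ends
- rest: grey rest for the pick, fixed to the shelf: foot 90 by 50 mm, two uprights 60 mm apart with notches open at the top, 18 mm wide, 8 mm deep with flared tops; notch floor 55 mm above the shelf; the pick's handle lies across both notches along the rest's x. Origin under its middle
- rest_seat (a point): where the middle of the pick's handle is when it is seated, 62 mm above the shelf
- pick: blue cranked cleaning pick: a square handle 90 mm long (its x) and 14 mm thick, with a 5 mm thin neck bent down at its +x end; origin at the middle of the handle; z up. It starts seated in its rest, its x along the rest's x; grasp the handle across, between the uprights (50 mm of it is free)
- pick_tip (a point): end of the pick's tip, 50 mm ahead (+x) of and 40 mm below the handle's middle
- handset_a: dark handset (may be absent), 100 mm (its x) by 32 mm by 24 mm high, lying face up on the shelf: pale screen at the -x end, two brass contacts at the +x end of its face; origin at the middle of its underside
- handset_a_contact (a point): bottom edge of that handset at its contact (+x) end, 50 mm ahead of its origin
- handset_b: dark handset (may be absent), 100 mm (its x) by 32 mm by 24 mm high, lying face up on the shelf: pale screen at the -x end, two brass contacts at the +x end of its face; origin at the middle of its underside
- handset_b_contact (a point): bottom edge of that handset at its contact (+x) end, 50 mm ahead of its origin
- handset_c: dark handset (may be absent), 100 mm (its x) by 32 mm by 24 mm high, lying face up on the shelf: pale screen at the -x end, two brass contacts at the +x end of its face; origin at the middle of its underside
- handset_c_contact (a point): bottom edge of that handset at its contact (+x) end, 50 mm ahead of its origin
- bay0 (a point): right cradle, as seen by the robot: where the middle of a seated handset's underside lies, 38 mm above the shelf; the handset lies along the charger's x between two pairs of posts 68 mm apart (37 mm inside, tops flared, 12 mm high), with 5 mm play at each end; beneath the middle the base lies 8 mm lower
- bay0_contact (a point): where the contact end's bottom edge of a handset seated in that cradle lies, 50 mm towards the hinge
- bay1 (a point): middle cradle, as seen by the robot: where the middle of a seated handset's underside lies, 38 mm above the shelf; the handset lies along the charger's x between two pairs of posts 68 mm apart (37 mm inside, tops flared, 12 mm high), with 5 mm play at each end; beneath the middle the base lies 8 mm lower
- bay1_contact (a point): where the contact end's bottom edge of a handset seated in that cradle lies, 50 mm towards the hinge
- bay2 (a point): left cradle, as seen by the robot: where the middle of a seated handset's underside lies, 38 mm above the shelf; the handset lies along the charger's x between two pairs of posts 68 mm apart (37 mm inside, tops flared, 12 mm high), with 5 mm play at each end; beneath the middle the base lies 8 mm lower
- bay2_contact (a point): where the contact end's bottom edge of a handset seated in that cradle lies, 50 mm towards the hinge
- lamp: white plastic desk lamp, 260 mm high, foot 110 mm across; leave alone; origin under its foot
- jar: small glass jar with steel screw lid, 60 mm across, 75 mm high, standing on the tray; leave alone
- tray: stainless steel tray, 110 by 160 by 18 mm; leave alone; origin under its middle
Mind the look-alikes: they are no part of the job. Leave any green or red look-alike of the rest alone.

How it is judged:
By the outcome, as a careful person would: the job done as asked, in the order asked, and still so for the second after the job is handed in, with the robot touching nothing.
Of handset_a, handset_b, handset_c only 2 to 3 are there at a start; the rules pass over those that are not, and their reading is None.
At some moment in a run one of handset_a, handset_b, handset_c may be knocked a few centimetres aside while the robot is not near it.
It also fails if it takes over 210 s, if anything falls off the work surface, if the arm or the gripper's body presses on something with over 40 N, if the wrist force passes 120 N, or if a joint passes its speed limit or range.

## Working session

There is one attempt and no reset: what is moved stays moved. The work goes in short steps, Python scripts to look and compute and a tool call to move; the robot and the scene stay as the last step left them, time stands still between calls to the robot, and variables do not carry over. Pictures are saved under pics/ and viewed, and the job is handed in when it is done.

Besides the shell and the picture viewer there is one more tool, called after "Call:" in YAML: its name, and indented under it one key for each argument. send_rows: Moves the arm, as the interface text tells. Its arguments: {"type":"object","properties":{"increments":{"type":"array","items":{"type":"array","items":{"type":"array","items":{"type":"number"}}}},"hand":{"type":"number"}},"required":["increments"]}

```bash
mkdir -p pics; cat > h.py <<'E'
import numpy as np, cv2
from workcell import bot, viewer, order
def snap(n,fn=None):
    c=viewer.camera(n)
    if fn: cv2.imwrite('pics/'+fn,cv2.cvtColor(c['image'],cv2.COLOR_RGB2BGR))
    np.savez('last_'+n+'.npz',**{k:np.asarray(v) for k,v in c.items()})
    return c
def load(n): return dict(np.load('last_'+n+'.npz'))
def px(c,u,v,z=None):
    """world of pixel: by depth, or on plane z"""
    K=c['camera_matrix'];r=np.array([(u-K[0,2])/K[0,0],(v-K[1,2])/K[1,1],1.])
    R=c['rotation'];d=R@r
    if z is None:
        return c['eye']+d*c['range_z'][int(round(v)),int(round(u))]
    return c['eye']+d*(z-c['eye'][2])/d[2]
def proj(c,p):
    q=c['rotation'].T@(np.asarray(p)-c['eye']);K=c['camera_matrix'];q=K@q;return q[:2]/q[2]
def crop(c,fn,u0,v0,u1,v1,s):
    im=cv2.cvtColor(c['image'],cv2.COLOR_RGB2BGR)[v0:v1,u0:u1]
    cv2.imwrite('pics/'+fn,cv2.resize(im,None,fx=s,fy=s,interpolation=cv2.INTER_CUBIC))
def st():
    o=bot.get_obs();print('t',round(o['clock'],2),'p',np.round(o['eef_pos'],4),'q',np.round(o['tool_rot'],4),'F',np.round(o['ft_force'],1),'w',round(float(o['grip_width']),4),'j',np.round(o['joint_pos'],3));return o
E
python3 - <<'E'
from h import *
np.set_printoptions(suppress=True)
for n in('scene','top','wrist'):
    c=snap(n,n+'0.png');print(n,c['eye'],c['rotation'].round(3).tolist(),c['camera_matrix'].round(1).tolist())
st()
E
```

```text
scene [ 1.10215512 -0.32019803  1.17564861] [0.832, 0.484, -0.131, -0.238] [[479.9, 0.0, 317.2], [0.0, 479.9, 192.3], [0.0, 0.0, 1.0]]
top [0.38568366 0.03286466 1.23464445] [-0.696, 0.715, -0.047, 0.052] [[465.7, 0.0, 323.6], [0.0, 465.7, 202.3], [0.0, 0.0, 1.0]]
wrist [ 0.22298667 -0.45359217  0.37324944] [0.801, -0.581, -0.083, 0.113] [[288.1, 0.0, 318.0], [0.0, 288.1, 198.3], [0.0, 0.0, 1.0]]
t 0.15 p [ 0.1556 -0.4747  0.2416] q [ 0.8098 -0.5867 -0.0006 -0.0005] F [-0.6  0.2  0.1] w 0.0852 j [-1.254  0.241  0.004  1.335  0.     1.571]
```

```bash
python3 - <<'E'
s=open('h.py').read()
s=s.replace("import numpy as np, cv2","import numpy as np, cv2\nfrom scipy.spatial.transform import Rotation as Rn\nnp.set_printoptions(suppress=True)")
s=s.replace("    c=viewer.camera(n)\n","    c=dict(viewer.camera(n))\n    c['rotation']=Rn.from_quat(c['rotation']).as_matrix()\n")
open('h.py','w').write(s)
E
python3 - <<'E'
from h import *
c=snap('top')
crop(c,'t1.png',200,160,300,260,6);crop(c,'t2.png',260,160,370,255,6);crop(c,'t3.png',420,150,500,305,4)
c=snap('scene');crop(c,'s1.png',270,80,470,250,4)
st()
E
```

```text
t 0.25 p [ 0.1557 -0.4749  0.2419] q [ 0.8098 -0.5867 -0.0004 -0.0003] F [0.3 0.2 0.2] w 0.0856 j [-1.254  0.241  0.004  1.335  0.     1.571]
```

```bash
python3 - <<'E'
from h import *
c=load('top')
def f(u,v,z,ox=260,oy=160,s=6): return px(c,(u+.5)/s+ox-.5,(v+.5)/s+oy-.5,z)
print('bar',f(216,498,.085).round(4),f(416,507,.085).round(4))
A=[f(58,413,.082),f(583,438,.082),f(92,85,.082),f(595,103,.082)]
for a in A: print(a.round(4))
print('base near',f(82,450,.03).round(4),f(575,473,.03).round(4))
print('dot',f(102,422,.03).round(4))
for u,v in((224,220),(222,255),(220,240)): pass
g=lambda u,v,z:f(u,v,z,200,160,6)
print('handle ends top', [g(*p,.069).round(4) for p in((130,368),(105,582))], 'foot',[g(*p,.0).round(4) for p in((217,390),(193,590))])
# blue points by depth
im=c['image'].astype(int);m=(im[...,2]>im[...,0]+40)&(im[...,2]>100)
ys,xs=np.where(m);s=(xs>200)&(xs<250);ys,xs=ys[s],xs[s]
P=np.array([px(c,x,y) for x,y in zip(xs,ys)]);print(len(P),np.percentile(P,[0,5,50,95,100],axis=0).round(4))
T=P[P[:,2]>.062];mu=T.mean(0);print('top mean',mu,np.linalg.svd(T[:,:2]-mu[:2])[2][0])
# handsets: dark px; contacts & ends
h=lambda u,v,z=.024:f(u,v,z,420,150,4)
for nm,tl,tr,bl,br in(('A',(104,62),(148,50),(166,200),(210,184)),('B',(204,234),(257,242),(171,374),(221,388)),('C',(68,446),(112,436),(130,590),(173,574))):
    q=[h(*x) for x in(tl,tr,bl,br)]
    m=(q[0]+q[1]-q[2]-q[3])/2; print(nm,np.mean(q,0).round(4),'yaw',np.degrees(np.arctan2(m[1],m[0])).round(1),'len',np.linalg.norm(m).round(4),'w',np.linalg.norm(q[0]-q[1]).round(4))
E
```

```text
bar [0.4506 0.1109 0.085 ] [0.4447 0.0289 0.085 ]
[0.4876 0.1759 0.082 ]
[ 0.4715 -0.0408  0.082 ]
[0.6255 0.1603 0.082 ]
[ 0.612  -0.0508  0.082 ]
base near [0.4759 0.1721 0.03  ] [ 0.4604 -0.0401  0.03  ]
dot [0.4878 0.1633 0.03  ]
handle ends top [array([0.5108, 0.2983, 0.069 ]), array([0.4218, 0.3083, 0.069 ])] foot [array([0.5074, 0.2753, 0.    ]), array([0.4194, 0.2858, 0.    ])]
135 [[0.3857 0.0329 0.0646]
 [0.4256 0.2963 0.066 ]
 [0.4629 0.3038 0.0695]
 [0.5032 0.3111 0.0733]
 [0.5081 0.3132 1.2346]]
top mean [0.4630622  0.2979956  0.09533239] [0.35752238 0.93390457]
A [ 0.606  -0.3183  0.024 ] yaw 20.6 len 0.0984 w 0.0305
B [ 0.4826 -0.3467  0.024 ] yaw -17.4 len 0.0968 w 0.0347
C [ 0.3547 -0.2784  0.024 ] yaw 20.5 len 0.0961 w 0.0292
```

```bash
python3 - <<'E'
from h import *
for n in('top','scene'):
    c=load(n);H,W=c['range_z'].shape;v,u=np.mgrid[0:H,0:W];K=c['camera_matrix']
    r=np.stack([(u-K[0,2])/K[0,0],(v-K[1,2])/K[1,1],np.ones_like(u)],-1)*c['range_z'][...,None]
    P=r@c['rotation'].T+c['eye']
    np.save('P_'+n+'.npy',P)
    yaw=np.radians(-4.2);ex=np.array([np.cos(yaw),np.sin(yaw)]);ey=np.array([-ex[1],ex[0]])
    q=P[...,:2]-np.array([.5459,.0603]);a=q@ex;b=q@ey
    print(n)
    for s0 in(0.0,.09):
        m=(abs(b-s0)<.004)&(abs(a)<.16)&(c['range_z']>0)
        o=np.argsort(a[m]);print([(round(x*1000),round(z*1000)) for x,z in zip(a[m][o],P[...,2][m][o])][::2])
E
```

```text
top
[(-159, 0), (-159, -1), (-156, 0), (-154, 0), (-153, -3), (-151, -2), (-148, -4), (-148, 0), (-146, -3), (-143, -1), (-143, 5), (-141, 2), (-138, -2), (-138, 1), (-135, 0), (-135, -5), (-133, -2), (-130, -4), (-130, 3), (-127, 0), (-125, 2), (-125, -1), (-122, -1), (-120, 0), (-119, -2), (-117, 4), (-114, 2), (-114, -3), (-112, 0), (-109, 0), (-109, 1), (-106, -3), (-105, 140), (-105, 134), (-104, 1), (-104, -2), (-103, 139), (-103, 133), (-101, 4), (-101, 142), (-100, 138), (-98, 136), (-98, 136), (-88, 3), (-88, 2), (-85, 3), (-83, 2), (-82, 1), (-80, 6), (-80, -3), (-79, 32), (-77, 38), (-77, 40), (-75, 38), (-73, 43), (-72, 37), (-71, 124), (-70, 38), (-69, 38), (-69, 125), (-69, 123), (-67, 31), (-67, 125), (-66, 32), (-66, 123), (-64, 124), (-64, 121), (-62, 127), (-61, 118), (-59, 122), (-59, 123), (-57, 123), (-57, 122), (-54, 118), (-54, 118), (-51, 119), (-49, 120), (-49, 116), (-47, 119), (-44, 118), (-44, 116), (-42, 117), (-40, 121), (-39, 115), (-36, 114), (-34, 115), (-34, 116), (-32, 114), (-29, 112), (-29, 112), (-27, 115), (-26, 108), (-24, 110), (-24, 110), (-2
[... 5418 characters left out ...]
91), (58, 85), (59, 90), (60, 85), (62, 86), (64, 80), (65, 86), (68, 87), (70, 88), (71, 84), (73, 85), (73, 79), (75, 67), (77, 86), (77, 84), (78, 81), (79, 84), (81, 68), (82, 68), (83, 67), (84, 11), (85, 27), (85, 41), (85, 60), (85, 22), (85, 45), (86, 53), (86, 59), (86, 56), (86, 51), (87, 3), (87, 1), (87, 18), (87, 28), (87, 22), (88, -3), (93, 3), (94, -2), (95, -5), (99, 1), (101, 3), (102, -3), (104, -3), (107, 2), (108, 0), (109, 0), (111, -2), (113, -3), (117, 4), (118, -1), (119, -2), (121, -2), (122, -4), (126, -1), (129, 0), (129, -6), (132, -1), (134, 0), (137, 0), (138, -4), (140, -2), (142, -2), (143, -2), (146, -1), (149, -1), (150, -2), (155, 1), (156, -2), (158, -5)]
```

```bash
cat >> h.py <<'E'
O=np.array([.546,.0603]);CY=np.radians(-4.2)
EX=np.array([np.cos(CY),np.sin(CY)]);EY=np.array([-EX[1],EX[0]])
def W(a,b,z): p=O+a*EX+b*EY; return np.array([p[0],p[1],z])
def yawof(o):
    m=Rn.from_quat(o['tool_rot']).as_matrix();return np.degrees(np.arctan2(m[1,0],m[0,0]))
def plan(wps,fit=None,start=None):
    """wps: list of (pos,yawdeg|None,nrows). prints rows in calls of 8"""
    o=bot.get_obs();R=Rn.from_quat(o['tool_rot']).as_matrix();p=np.array(o['eef_pos']);y=yawof(o)
    st();print('yaw',round(y,2),'tool z',R[:,2].round(4))
    rows=[]
    for pos,yw,n in wps:
        pos=np.asarray(pos,float);yw=y if yw is None else yw
        dy=(yw-y+180)%360-180
        p0,y0=p.copy(),y
        for k in range(n):
            yy=y0+dy*k/n; c,s=np.cos(np.radians(yy)),np.sin(np.radians(yy))
            d=(pos-p0)/n
            rows.append([round(c*d[0]+s*d[1],4),round(s*d[0]-c*d[1],4),round(-d[2],4),round(-dy/n,2)])
        p=pos;y=yw
    for i in range(0,len(rows),8): print(rows[i:i+8])
E
python3 - <<'E'
from h import *
plan([(W(-.1006,0,.22),-4.2,16)])
E
```

```text
t 0.25 p [ 0.1557 -0.4749  0.2419] q [ 0.8098 -0.5867 -0.0004 -0.0003] F [0.3 0.2 0.2] w 0.0856 j [-1.254  0.241  0.004  1.335  0.     1.571]
yaw -71.85 tool z [-0.0003  0.001  -1.    ]
[[np.float64(-0.0266), np.float64(-0.0278), np.float64(0.0014), np.float64(-4.23)], [np.float64(-0.0245), np.float64(-0.0297), np.float64(0.0014), np.float64(-4.23)], [np.float64(-0.0222), np.float64(-0.0314), np.float64(0.0014), np.float64(-4.23)], [np.float64(-0.0198), np.float64(-0.0329), np.float64(0.0014), np.float64(-4.23)], [np.float64(-0.0173), np.float64(-0.0343), np.float64(0.0014), np.float64(-4.23)], [np.float64(-0.0148), np.float64(-0.0355), np.float64(0.0014), np.float64(-4.23)], [np.float64(-0.0121), np.float64(-0.0365), np.float64(0.0014), np.float64(-4.23)], [np.float64(-0.0094), np.float64(-0.0373), np.float64(0.0014), np.float64(-4.23)]]
[[np.float64(-0.0066), np.float64(-0.0379), np.float64(0.0014), np.float64(-4.23)], [np.float64(-0.0038), np.float64(-0.0383), np.float64(0.0014), np.float64(-4.23)], [np.float64(-0.001), np.float64(-0.0384), np.float64(0.0014), np.float64(-4.23)], [np.float64(0.0019), np.float64(-0.0384), np.float64(0.0014), np.float64(-4.23)], [np.float64(0.0047), np.float64(-0.0382), np.float64(0.0014), np.float64(-4.23)], [np.float64(0.0075), np.float64(-0.0377), np.float64(0.0014), np.float64(-4.23)], [np.float64(0.0103), np.float64(-0.0371), np.float64(0.0014), np.float64(-4.23)], [np.float64(0.013), np.float64(-0.0362), np.float64(0.0014), np.float64(-4.23)]]
```

Call:
send_rows:
  increments:
    - [[-0.027,-0.028,0.001,-4.2],[-0.024,-0.03,0.001,-4.2],[-0.022,-0.031,0.001,-4.2],[-0.02,-0.033,0.001,-4.2],[-0.017,-0.034,0.001,-4.2],[-0.015,-0.035,0.001,-4.2],[-0.012,-0.036,0.001,-4.2],[-0.009,-0.037,0.001,-4.2]]

```text
clock: 1.05
eef_pos: [0.3012, -0.199, 0.2323]
tool_rot: [0.947, -0.322, 0.001, -0.0]
ft_force: [1.0, -0.3, 0.1]
grip_width: 0.0857
```

```bash
sed -i 's/for i in range(0,len(rows),8): print(rows\[i:i+8\])/for i in range(0,len(rows),8): print([[float(x) for x in r] for r in rows[i:i+8]])/' h.py; python3 - <<'E'
from h import *
plan([(W(-.1006,0,.20),-4.2,10)])
E
```

```text
t 1.05 p [ 0.3012 -0.199   0.2323] q [ 0.9468 -0.3218  0.0005 -0.    ] F [ 1.  -0.3  0.1] w 0.0857 j [-0.584 -0.032 -0.331  1.271  0.     1.642]
yaw -37.54 tool z [ 0.001  -0.0002 -1.    ]
[[-0.0048, -0.0299, 0.0032, -3.33], [-0.003, -0.0302, 0.0032, -3.33], [-0.0013, -0.0303, 0.0032, -3.33], [0.0005, -0.0303, 0.0032, -3.33], [0.0022, -0.0302, 0.0032, -3.33], [0.004, -0.0301, 0.0032, -3.33], [0.0057, -0.0298, 0.0032, -3.33], [0.0075, -0.0294, 0.0032, -3.33]]
[[0.0092, -0.0289, 0.0032, -3.33], [0.0108, -0.0283, 0.0032, -3.33]]
```

```bash
python3 - <<'E'
from h import *
plan([(W(-.1006,0,.19),-4.2,8),(W(-.1006,0,.124),-4.2,8)])
E
```

```text
t 1.05 p [ 0.3012 -0.199   0.2323] q [ 0.9468 -0.3218  0.0005 -0.    ] F [ 1.  -0.3  0.1] w 0.0857 j [-0.584 -0.032 -0.331  1.271  0.     1.642]
yaw -37.54 tool z [ 0.001  -0.0002 -1.    ]
[[-0.006, -0.0374, 0.0053, -4.17], [-0.0033, -0.0378, 0.0053, -4.17], [-0.0005, -0.0379, 0.0053, -4.17], [0.0022, -0.0378, 0.0053, -4.17], [0.005, -0.0376, 0.0053, -4.17], [0.0077, -0.0371, 0.0053, -4.17], [0.0104, -0.0365, 0.0053, -4.17], [0.013, -0.0356, 0.0053, -4.17]]
[[0.0, -0.0, 0.0082, -0.0], [0.0, -0.0, 0.0082, -0.0], [0.0, -0.0, 0.0082, -0.0], [0.0, -0.0, 0.0082, -0.0], [0.0, -0.0, 0.0082, -0.0], [0.0, -0.0, 0.0082, -0.0], [0.0, -0.0, 0.0082, -0.0], [0.0, -0.0, 0.0082, -0.0]]
```

Call:
send_rows:
  increments:
    - [[-0.006,-0.037,0.005,-4.2],[-0.003,-0.038,0.005,-4.2],[0.0,-0.038,0.005,-4.2],[0.002,-0.038,0.005,-4.2],[0.005,-0.038,0.005,-4.2],[0.008,-0.037,0.005,-4.2],[0.01,-0.036,0.005,-4.2],[0.013,-0.036,0.005,-4.1]]
  hand: 0.4

```text
clock: 1.85
eef_pos: [0.4472, 0.0818, 0.1927]
tool_rot: [1.0, -0.022, 0.004, 0.001]
ft_force: [0.5, -1.0, 0.1]
grip_width: 0.0257
```

```bash
python3 - <<'E'
from h import *
c=snap('wrist','w1.png');st()
for a in(-.1006,-.1056,-.0956): print(proj(c,W(a,.04,.132)),proj(c,W(a,-.04,.132)))
E
```

```text
t 1.9 p [0.4498 0.0864 0.1919] q [ 0.9998 -0.0191  0.0047 -0.0009] F [4.  3.6 0.6] w 0.0258 j [ 0.19   0.181 -0.206  1.175 -0.     1.799]
[317.58465371 181.59442212] [314.74381921 284.07286621]
[310.27191003 181.41067749] [308.17876781 283.94270045]
[324.89187367 181.77802797] [321.304419   284.20294371]
```

```bash
python3 - <<'E'
from h import *
plan([(W(-.1006,0,.185),-4.2,3),(W(-.1006,0,.124),-4.2,5)])
E
```

```text
t 1.9 p [0.4498 0.0864 0.1919] q [ 0.9998 -0.0191  0.0047 -0.0009] F [4.  3.6 0.6] w 0.0258 j [ 0.19   0.181 -0.206  1.175 -0.     1.799]
yaw -2.19 tool z [ 0.0094  0.0017 -1.    ]
[[-0.0011, 0.0063, 0.0023, 0.67], [-0.0011, 0.0063, 0.0023, 0.67], [-0.001, 0.0063, 0.0023, 0.67], [0.0, -0.0, 0.0122, -0.0], [0.0, -0.0, 0.0122, -0.0], [0.0, -0.0, 0.0122, -0.0], [0.0, -0.0, 0.0122, -0.0], [0.0, -0.0, 0.0122, -0.0]]
```

Call:
send_rows:
  increments:
    - [[-0.001,0.006,0.002,0.7],[-0.001,0.006,0.002,0.7],[-0.001,0.006,0.002,0.6],[0,0,0,0],[0,0,0.01,0],[0,0,0.01,0],[0,0,0.01,0],[0,0,0,0]]

```text
clock: 2.7
eef_pos: [0.4439, 0.0644, 0.1523]
tool_rot: [0.999, -0.04, 0.004, -0.0]
ft_force: [-0.7, -0.5, -0.6]
grip_width: 0.0257
```

```bash
python3 - <<'E'
from h import *
plan([(W(-.1006,0,.124),-4.2,4)])
E
```

```text
t 2.7 p [0.4439 0.0644 0.1523] q [ 0.9992 -0.0404  0.0036 -0.0003] F [-0.7 -0.5 -0.6] w 0.0257 j [ 0.145  0.198 -0.295  1.071 -0.001  1.796]
yaw -4.63 tool z [ 0.0072  0.0004 -1.    ]
[[0.0004, -0.0008, 0.0071, -0.11], [0.0004, -0.0008, 0.0071, -0.11], [0.0004, -0.0008, 0.0071, -0.11], [0.0004, -0.0008, 0.0071, -0.11]]
```

Call:
send_rows:
  increments:
    - [[0.001,-0.001,0.009,0],[0,-0.001,0.009,0],[0,-0.001,0.008,0],[0,0,0.002,0],[0,0,0,0],[0,0,0,0],[0,0,0,0],[0,0,0,0]]

```text
clock: 3.5
eef_pos: [0.4456, 0.0682, 0.1215]
tool_rot: [0.999, -0.04, 0.003, -0.0]
ft_force: [0.0, -0.0, -0.1]
grip_width: 0.0256
```

Call:
send_rows:
  increments:
    - [[0,0,0,0],[0,0,0,0],[0,0,0,0],[0,0,0,0],[0,0,0,0],[0,0,0,0],[0,0,0,0],[0,0,0,0]]
  hand: 1

```text
clock: 4.3
eef_pos: [0.4444, 0.0683, 0.1215]
tool_rot: [0.999, -0.04, 0.002, -0.001]
ft_force: [-1.1, 0.5, -0.6]
grip_width: 0.0082
```

```bash
cat >> h.py <<'E'
def arc(t0,t1,n,r=.186):
    """waypoints for bar arc, one row each, start from the measured pose"""
    o=bot.get_obs();p=np.array(o['eef_pos']);q=p[:2]-O
    a,z=q@EX,p[2]+.008;print('bar now angle',np.arctan2(z-.08,.078-a),'r',np.hypot(z-.08,.078-a))
    th=np.linspace(t0,t1,n+1)[1:]
    plan([(W(.078-r*np.cos(t),0,.08+r*np.sin(t)-.008),-4.2,1) for t in th])
E
python3 - <<'E'
from h import *
arc(.283,1.74,32)
c=snap('wrist','w2.png')
E
```

```text
bar now angle 0.26862832094575473 r 0.18662924686945176
t 4.3 p [0.4444 0.0683 0.1215] q [ 0.9992 -0.0396  0.0023 -0.0006] F [-1.1  0.5 -0.6] w 0.0082 j [ 0.152  0.234 -0.338  0.994  0.     1.802]
yaw -4.54 tool z [ 0.0047  0.001  -1.    ]
[[0.0039, 0.0005, -0.0105, -0.34], [0.0029, 0.0, -0.008, -0.0], [0.0033, -0.0, -0.0078, -0.0], [0.0036, 0.0, -0.0077, -0.0], [0.004, -0.0, -0.0075, -0.0], [0.0043, -0.0, -0.0073, -0.0], [0.0046, 0.0, -0.0071, -0.0], [0.005, 0.0, -0.0069, -0.0]]
[[0.0053, -0.0, -0.0066, -0.0], [0.0056, -0.0, -0.0064, -0.0], [0.0058, -0.0, -0.0061, -0.0], [0.0061, 0.0, -0.0059, -0.0], [0.0064, 0.0, -0.0056, -0.0], [0.0066, 0.0, -0.0053, -0.0], [0.0069, -0.0, -0.005, -0.0], [0.0071, -0.0, -0.0047, -0.0]]
[[0.0073, 0.0, -0.0043, -0.0], [0.0075, -0.0, -0.004, -0.0], [0.0076, -0.0, -0.0036, -0.0], [0.0078, 0.0, -0.0033, -0.0], [0.0079, -0.0, -0.0029, -0.0], [0.0081, 0.0, -0.0026, -0.0], [0.0082, 0.0, -0.0022, -0.0], [0.0083, 0.0, -0.0018, -0.0]]
[[0.0083, 0.0, -0.0015, -0.0], [0.0084, -0.0, -0.0011, -0.0], [0.0084, 0.0, -0.0007, -0.0], [0.0085, -0.0, -0.0003, -0.0], [0.0085, -0.0, 0.0001, -0.0], [0.0085, 0.0, 0.0005, -0.0], [0.0084, 0.0, 0.0009, -0.0], [0.0084, -0.0, 0.0012, -0.0]]
```

Call:
send_rows:
  increments:
    - [[0.003,0,-0.009,0],[0.003,0,-0.008,0],[0.0033,0,-0.008,0],[0.0036,0,-0.0077,0],[0.004,0,-0.0075,0],[0.0043,0,-0.0073,0],[0.0046,0,-0.0071,0],[0.005,0,-0.007,0]]

```text
clock: 5.15
eef_pos: [0.4773, 0.0658, 0.1872]
tool_rot: [0.999, -0.04, 0.002, -0.001]
ft_force: [3.6, 1.5, -7.6]
grip_width: 0.0077
```

```bash
python3 - <<'E'
from h import *
o=bot.get_obs();p=o['eef_pos'];a=(p[:2]-O)@EX;t=np.arctan2(p[2]+.008-.08,.078-a)
arc(t,1.74,24)
E
```

```text
bar now angle 0.6648267144608325 r 0.18669300099172614
t 5.15 p [0.4773 0.0658 0.1872] q [ 0.9992 -0.0395  0.0018 -0.0008] F [ 3.6  1.5 -7.6] w 0.0077 j [ 0.136  0.234 -0.15   1.182  0.001  1.786]
yaw -4.53 tool z [ 0.0037  0.0015 -1.    ]
[[0.0058, 0.0004, -0.006, -0.33], [0.0056, -0.0, -0.0062, -0.0], [0.0058, 0.0, -0.0059, -0.0], [0.0061, 0.0, -0.0057, -0.0], [0.0063, -0.0, -0.0054, -0.0], [0.0066, 0.0, -0.0051, -0.0], [0.0068, -0.0, -0.0048, -0.0], [0.007, -0.0, -0.0045, -0.0]]
[[0.0072, -0.0, -0.0042, -0.0], [0.0074, 0.0, -0.0039, -0.0], [0.0076, 0.0, -0.0035, -0.0], [0.0077, -0.0, -0.0032, -0.0], [0.0078, 0.0, -0.0028, -0.0], [0.008, 0.0, -0.0025, -0.0], [0.0081, -0.0, -0.0021, -0.0], [0.0081, 0.0, -0.0017, -0.0]]
[[0.0082, 0.0, -0.0014, -0.0], [0.0083, -0.0, -0.001, -0.0], [0.0083, -0.0, -0.0006, -0.0], [0.0083, 0.0, -0.0003, -0.0], [0.0083, -0.0, 0.0001, -0.0], [0.0083, 0.0, 0.0005, -0.0], [0.0083, 0.0, 0.0008, -0.0], [0.0082, -0.0, 0.0012, -0.0]]
```

Call:
send_rows:
  increments:
    - [[0.0054,0,-0.0064,0],[0.0056,0,-0.0062,0],[0.0058,0,-0.0059,0],[0.0061,0,-0.0057,0],[0.0063,0,-0.0054,0],[0.0066,0,-0.0051,0],[0.0068,0,-0.0048,0],[0.007,0,-0.0045,0]]

```text
clock: 5.95
eef_pos: [0.5288, 0.062, 0.2337]
tool_rot: [0.999, -0.039, -0.001, -0.001]
ft_force: [-1.6, 1.3, -3.6]
grip_width: 0.0078
```

Call:
send_rows:
  increments:
    - [[0.0072,0,-0.0042,0],[0.0074,0,-0.0039,0],[0.0076,0,-0.0035,0],[0.0077,0,-0.0032,0],[0.0078,0,-0.0028,0],[0.008,0,-0.0025,0],[0.0081,0,-0.0021,0],[0.0081,0,-0.0017,0]]

```text
clock: 6.75
eef_pos: [0.5914, 0.0573, 0.2582]
tool_rot: [0.999, -0.039, -0.007, -0.001]
ft_force: [-1.5, 1.8, -3.9]
grip_width: 0.0076
```

```bash
python3 - <<'E'
from h import *
o=bot.get_obs();p=o['eef_pos'];a=(p[:2]-O)@EX;t=np.arctan2(p[2]+.008-.08,.078-a)
arc(t,1.76,16)
E
```

```text
bar now angle 1.3979451767838422 r 0.18899575479544037
t 6.75 p [0.5914 0.0573 0.2582] q [ 0.9992 -0.0388 -0.0068 -0.0014] F [-1.5  1.8 -3.9] w 0.0076 j [0.094 0.438 0.328 1.473 0.005 1.743]
yaw -4.45 tool z [-0.0135  0.0033 -0.9999]
[[0.0047, 0.0003, 0.0023, -0.25], [0.0042, 0.0, -0.0006, -0.0], [0.0042, 0.0, -0.0005, -0.0], [0.0042, 0.0, -0.0004, -0.0], [0.0042, -0.0, -0.0003, -0.0], [0.0042, 0.0, -0.0002, -0.0], [0.0042, -0.0, -0.0001, -0.0], [0.0042, 0.0, -0.0, -0.0]]
[[0.0042, 0.0, 0.0001, -0.0], [0.0042, -0.0, 0.0002, -0.0], [0.0042, 0.0, 0.0003, -0.0], [0.0042, -0.0, 0.0004, -0.0], [0.0042, 0.0, 0.0005, -0.0], [0.0042, -0.0, 0.0006, -0.0], [0.0042, -0.0, 0.0007, -0.0], [0.0041, -0.0, 0.0007, -0.0]]
```

Call:
send_rows:
  increments:
    - [[0.0084,0,0,0],[0.0084,0,-0.0008,0],[0.0084,0,-0.0004,0],[0.0084,0,0,0],[0.0084,0,0.0004,0],[0.0084,0,0.0008,0],[0.0084,0,0.0012,0],[0.0084,0,0.0016,0]]

```text
clock: 7.55
eef_pos: [0.6582, 0.0522, 0.2589]
tool_rot: [0.999, -0.038, -0.011, -0.002]
ft_force: [-3.1, 0.9, -0.8]
grip_width: 0.0076
```

```bash
python3 - <<'E'
from h import *
o=bot.get_obs();p=o['eef_pos'];a=(p[:2]-O)@EX;t=np.arctan2(p[2]+.008-.08,.078-a)
arc(t,1.76,8)
snap('scene','s2.png')
E
```

```text
bar now angle 1.7535229333530615 r 0.190044021213511
t 7.55 p [0.6582 0.0522 0.2589] q [ 0.9992 -0.0384 -0.0109 -0.0017] F [-3.1  0.9 -0.8] w 0.0076 j [0.077 0.597 0.586 1.582 0.006 1.724]
yaw -4.4 tool z [-0.0216  0.0042 -0.9998]
[[-0.0006, 0.0002, 0.004, -0.2], [0.0001, 0.0, 0.0, -0.0], [0.0001, -0.0, 0.0, -0.0], [0.0001, 0.0, 0.0, -0.0], [0.0001, 0.0, 0.0, -0.0], [0.0001, -0.0, 0.0, -0.0], [0.0001, -0.0, 0.0, -0.0], [0.0001, 0.0, 0.0, -0.0]]
```

Call:
send_rows:
  increments:
    - [[0,0,0,0],[0,0,0,0],[0,0,0,0],[0,0,-0.01,0],[0,0,-0.01,0],[0,0,-0.015,0],[0,0,-0.02,0],[0,0,-0.01,0]]
  hand: 0.4

```text
clock: 8.4
eef_pos: [0.6619, 0.0502, 0.3318]
tool_rot: [0.999, -0.039, -0.006, -0.001]
ft_force: [0.7, -0.4, 0.6]
grip_width: 0.0259
```

```bash
python3 - <<'E'
from h import *
st()
c=snap('top','t4.png');crop(c,'t4.png',200,160,370,260,4)
E
```

```text
t 8.4 p [0.6619 0.0502 0.3318] q [ 0.9992 -0.0392 -0.0057 -0.0005] F [ 0.7 -0.4  0.6] w 0.0259 j [0.075 0.617 0.81  1.774 0.002 1.724]
```

```bash
python3 - <<'E'
from h import *
plan([((.53,.21,.31),40,6),((.466,.3035,.20),83.4,8),((.466,.3035,.20),83.4,2)])
E
```

```text
t 8.45 p [0.6623 0.0502 0.3333] q [ 0.9992 -0.0392 -0.0044 -0.0006] F [-1.2 -0.1  2.5] w 0.0258 j [0.075 0.616 0.812 1.775 0.002 1.724]
yaw -4.49 tool z [-0.0087  0.0016 -1.    ]
[[-0.0241, -0.0248, 0.0039, -7.42], [-0.0207, -0.0277, 0.0039, -7.42], [-0.0169, -0.0302, 0.0039, -7.42], [-0.0129, -0.0321, 0.0039, -7.42], [-0.0086, -0.0335, 0.0039, -7.42], [-0.0042, -0.0343, 0.0039, -7.42], [0.0014, -0.0141, 0.0137, -5.43], [0.0027, -0.0139, 0.0137, -5.43]]
[[0.004, -0.0136, 0.0137, -5.43], [0.0053, -0.0131, 0.0137, -5.43], [0.0065, -0.0126, 0.0137, -5.43], [0.0077, -0.0119, 0.0137, -5.43], [0.0088, -0.0111, 0.0137, -5.43], [0.0098, -0.0103, 0.0137, -5.43], [0.0, 0.0, -0.0, -0.0], [0.0, 0.0, -0.0, -0.0]]
```

Call:
send_rows:
  increments:
    - [[-0.024,-0.025,0.003,-7.4],[-0.021,-0.028,0.004,-7.4],[-0.017,-0.03,0.004,-7.4],[-0.013,-0.032,0.004,-7.4],[-0.009,-0.033,0.004,-7.4],[-0.004,-0.034,0.004,-7.4],[0.001,-0.014,0.014,-5.4],[0.003,-0.014,0.014,-5.4]]
  hand: -0.2

```text
clock: 9.25
eef_pos: [0.5095, 0.2353, 0.2888]
tool_rot: [0.896, 0.443, 0.004, -0.001]
ft_force: [0.2, -0.7, -0.0]
grip_width: 0.0514
```

Call:
send_rows:
  increments:
    - [[0.004,-0.014,0.014,-5.4],[0.005,-0.013,0.014,-5.4],[0.006,-0.013,0.014,-5.4],[0.007,-0.012,0.014,-5.4],[0.008,-0.011,0.013,-5.4],[0.006,-0.008,0.005,-3],[0,0,0,0],[0,0,0,0]]

```text
clock: 10.05
eef_pos: [0.4556, 0.3021, 0.2156]
tool_rot: [0.742, 0.67, 0.007, 0.001]
ft_force: [0.3, 0.4, -0.1]
grip_width: 0.0512
```

```bash
python3 - <<'E'
from h import *
c=snap('wrist','w3.png');plan([((.466,.3035,.20),83.4,4)])
t=snap('top');crop(t,'t5.png',200,160,370,260,4)
for n,a,b,z in (('near',-.078,0,.03),('gs?',-.064,.075,.03)): print(n,proj(t,W(a,b,z)))
E
```

```text
t 10.1 p [0.4557 0.3021 0.2157] q [0.7421 0.6702 0.007  0.0012] F [-0.1  0.4 -1. ] w 0.0513 j [ 0.586  0.334  0.063  1.285 -0.     0.687]
yaw 84.17 tool z [ 0.012   0.0076 -0.9999]
[[0.0006, 0.0025, 0.0039, 0.19], [0.0006, 0.0025, 0.0039, 0.19], [0.0006, 0.0025, 0.0039, 0.19], [0.0006, 0.0025, 0.0039, 0.19]]
near [314.26674922 236.46521621]
gs? [285.66089095 229.71083919]
```

```bash
python3 - <<'E'
from h import *
c=load('wrist');crop(c,'w3c.png',270,130,370,250,5)
crop(c,'w3d.png',20,190,230,360,3)
t=load('top');crop(t,'t5c.png',265,175,365,245,8)
E
python3 - <<'E'
from h import *
t=load('top');c=load('wrist')
def ch(p): q=p[:2]-O; return np.round([1000*(q@EX),1000*(q@EY),1000*p[2]],1)
def f(C,u,v,z,ox,oy,s): return px(C,(u+.5)/s+ox-.5,(v+.5)/s+oy-.5,z)
T=lambda u,v,z:ch(f(t,u,v,z,265,175,8))
print('groove L',T(140,422,.03),T(140,450,.038),'R',T(655,445,.03),T(655,475,.038))
print('dot',T(98,435,.03))
print('base corners',T(70,485,.03),T(725,515,.03))
for nm,l,r in(('near posts',[(105,312),(285,320)],[(500,330),(688,340)]),):
    pass
# bay posts: mid between inner floors of saddle (z .038): far saddles, near saddles
for nm,u,v in (('b2far',215,112),('b1far',410,122),('b0far',608,132),('b2near',200,320),('b1near',397,330),('b0near',595,342)): print(nm,T(u,v,.038))
for nm,u,v in (('con2',(195+238)/2,50),('con1',(395+440)/2,58),('con0',(594+636)/2,68)): print(nm,T(u,v,.03))
# pick
P=lambda u,v,z:f(c,u,v,z,270,130,5)
a=[P(222,115,.069),P(290,115,.069),P(217,520,.069),P(275,520,.069)]
print([x.round(4) for x in a],np.linalg.norm(a[0]-a[1]),np.linalg.norm(a[2]-a[3]))
n=(a[0]+a[1])/2;e=(a[2]+a[3])/2;print('yaw',np.degrees(np.arctan2(*(e-n)[[1,0]])))
print('near end',P(256,104,.069).round(4),'far end',P(246,522,.069).round(4))
print('foot',[P(*x,0.004).round(4) for x in((147,72),(355,74),(145,430),(343,433))])
E
```

```text
groove L [-58.2  84.7  30. ] [-67.9  83.3  38. ] R [-57.9 -82.4  30. ] [-68.2 -82.5  38. ]
dot [-63.1  98.1  30. ]
base corners [-79.7 106.1  30. ] [ -79.4 -105.9   30. ]
b2far [43.4 65.5 38. ]
b1far [43.   1.8 38. ]
b0far [ 42.7 -62.7  38. ]
b2near [-25.   66.5  38. ]
b1near [-25.2   2.6  38. ]
b0near [-26.1 -61.4  38. ]
con2 [65.4 66.9 30. ]
con1 [65.8  0.7 30. ]
con0 [ 65.4 -64.3  30. ]
[array([0.4214, 0.3021, 0.069 ]), array([0.4227, 0.3151, 0.069 ]), array([0.5051, 0.2921, 0.069 ]), array([0.5064, 0.3042, 0.069 ])] 0.013060423819611271 0.012119659408827393
yaw -7.141708387669967
near end [0.42   0.3088 0.069 ] far end [0.5062 0.2981 0.069 ]
foot [array([0.4183, 0.2844, 0.004 ]), array([0.4238, 0.333 , 0.004 ]), array([0.5071, 0.273 , 0.004 ]), array([0.5132, 0.3228, 0.004 ])]
```

```bash
python3 - <<'E'
from h import *
plan([((.465,.3034,.15),83.1,4),((.465,.3034,.10),83.1,4)])
E
```

```text
t 10.15 p [0.456  0.302  0.2158] q [0.7422 0.6701 0.0072 0.0012] F [ 0.3 -0.6  0.3] w 0.0511 j [ 0.585  0.335  0.064  1.285 -0.     0.687]
yaw 84.16 tool z [ 0.0123  0.0078 -0.9999]
[[0.0006, 0.0022, 0.0164, 0.26], [0.0006, 0.0022, 0.0164, 0.26], [0.0006, 0.0022, 0.0164, 0.26], [0.0006, 0.0022, 0.0164, 0.26], [0.0, 0.0, 0.0125, -0.0], [0.0, 0.0, 0.0125, -0.0], [0.0, 0.0, 0.0125, -0.0], [0.0, 0.0, 0.0125, -0.0]]
```

Call:
send_rows:
  increments:
    - [[0,0.002,0.017,0.3],[0,0.002,0.017,0.3],[0,0.002,0.017,0.3],[0,0.002,0.017,0.3],[0,0,0.017,0],[0,0,0.015,0],[0,0,0.009,0],[0,0,0,0]]

```text
clock: 10.95
eef_pos: [0.4741, 0.3005, 0.1096]
tool_rot: [0.754, 0.657, 0.014, 0.003]
ft_force: [0.1, 0.1, -0.4]
grip_width: 0.0512
```

```bash
python3 - <<'E'
from h import *
plan([((.465,.3034,.08),83.1,4),((.465,.3034,.054),83.1,4)])
c=snap('wrist','w4.png')
E
```

```text
t 10.95 p [0.4741 0.3005 0.1096] q [0.7537 0.657  0.014  0.0029] F [ 0.1  0.1 -0.4] w 0.0512 j [ 0.566  0.43  -0.085  1.027 -0.002  0.703]
yaw 82.17 tool z [ 0.0249  0.014  -0.9996]
[[0.0004, -0.0024, 0.0074, -0.23], [0.0004, -0.0024, 0.0074, -0.23], [0.0004, -0.0024, 0.0074, -0.23], [0.0004, -0.0024, 0.0074, -0.23], [0.0, 0.0, 0.0065, -0.0], [0.0, 0.0, 0.0065, -0.0], [0.0, 0.0, 0.0065, -0.0], [0.0, 0.0, 0.0065, -0.0]]
```

Call:
send_rows:
  increments:
    - [[0,0,0,0],[0,0,0,0],[0,0,0,0],[0,0,0,0],[0,0,0,0],[0,0,0,0],[0,0,0,0],[0,0,0,0]]

```text
clock: 11.8
eef_pos: [0.4768, 0.3021, 0.1146]
tool_rot: [0.754, 0.657, 0.018, 0.004]
ft_force: [-0.6, -0.1, 0.9]
grip_width: 0.0511
```

```bash
python3 - <<'E'
from h import *
plan([((.465,.3034,.1),83.1,4)])
E
```

```text
t 11.8 p [0.4768 0.3021 0.1146] q [0.7538 0.6569 0.0182 0.0036] F [-0.6 -0.1  0.9] w 0.0511 j [ 0.566  0.425 -0.079  1.03  -0.002  0.703]
yaw 82.16 tool z [ 0.0321  0.0185 -0.9993]
[[-0.0001, -0.003, 0.0036, -0.23], [-0.0001, -0.003, 0.0036, -0.23], [-0.0001, -0.003, 0.0036, -0.23], [-0.0, -0.003, 0.0036, -0.23]]
```

```bash
python3 - <<'E'
from h import *
plan([((.30,.18,.22),83.1,7),((.30,.18,.22),83.1,1)])
E
```

```text
t 11.8 p [0.4768 0.3021 0.1146] q [0.7538 0.6569 0.0182 0.0036] F [-0.6 -0.1  0.9] w 0.0511 j [ 0.566  0.425 -0.079  1.03  -0.002  0.703]
yaw 82.16 tool z [ 0.0321  0.0185 -0.9993]
[[-0.0207, -0.0226, -0.0151, -0.13], [-0.0207, -0.0227, -0.0151, -0.13], [-0.0206, -0.0227, -0.0151, -0.13], [-0.0206, -0.0228, -0.0151, -0.13], [-0.0205, -0.0228, -0.0151, -0.13], [-0.0205, -0.0229, -0.0151, -0.13], [-0.0204, -0.0229, -0.0151, -0.13], [0.0, 0.0, -0.0, -0.0]]
```

Call:
send_rows:
  increments:
    - [[-0.02,-0.023,-0.015,0],[-0.02,-0.023,-0.015,0],[-0.02,-0.023,-0.015,0],[-0.02,-0.023,-0.015,0],[-0.02,-0.023,-0.015,0],[-0.02,-0.023,-0.015,0],[-0.02,-0.023,-0.015,0],[0,0,0,0]]

```text
clock: 12.6
eef_pos: [0.2879, 0.1791, 0.2125]
tool_rot: [0.754, 0.657, 0.017, 0.003]
ft_force: [1.2, 0.6, -1.2]
grip_width: 0.0514
```

```bash
python3 - <<'E'
from h import *
o=st();print(Rn.from_quat(o['tool_rot']).as_matrix()[:,2],o['tau'],yawof(o))
E
```

```text
t 12.6 p [0.2879 0.1791 0.2125] q [0.7537 0.657  0.0168 0.0034] F [ 1.2  0.6 -1.2] w 0.0514 j [ 0.558 -0.092 -0.439  1.189 -0.001  0.695]
[ 0.02978861  0.01699704 -0.9994117 ] [ -0.01375532 -21.4222008   24.26383495   0.45266731  -0.00861964
  -0.00557445] 82.17542061749725
```

Call:
send_rows:
  increments:
    - [[0,0,0,0],[0,0,0,0],[0,0,0,0],[0,0,0,0],[0,0,0,0],[0,0,0,0],[0,0,0,0],[0,0,0,0]]

```text
clock: 13.4
eef_pos: [0.2899, 0.1805, 0.2112]
tool_rot: [0.754, 0.657, 0.016, 0.003]
ft_force: [-0.2, 0.3, 0.9]
grip_width: 0.051
```

```bash
python3 - <<'E'
from h import *
o=st();print(Rn.from_quat(o['tool_rot']).as_matrix()[:,2],o['tau'],yawof(o))
E
```

```text
t 13.4 p [0.2899 0.1805 0.2112] q [0.7537 0.657  0.0164 0.0033] F [-0.2  0.3  0.9] w 0.051 j [ 0.558 -0.085 -0.437  1.185 -0.001  0.695]
[ 0.02907754  0.01662547 -0.99943889] [  0.00063241 -20.43115139  24.7151953   -0.25789758  -0.00441155
  -0.00002561] 82.17633684725486
```

Call:
send_rows:
  increments:
    - [[0,0,0,0],[0,0,0,0],[0,0,0,0],[0,0,0,0],[0,0,0,0],[0,0,0,0],[0,0,0,0],[0,0,0,0]]

```text
clock: 14.2
eef_pos: [0.2899, 0.1805, 0.2113]
tool_rot: [0.754, 0.657, 0.017, 0.003]
ft_force: [-0.8, -0.3, -0.1]
grip_width: 0.0514
```

```bash
cat >> h.py <<'E'
def s2():
    o=bot.get_obs();print('t',round(o['clock'],2),'p',np.round(o['eef_pos'],4),'j',np.round(o['joint_pos'],4),'tau',np.round(o['tau'],2),'tz',Rn.from_quat(o['tool_rot']).as_matrix()[:,2].round(4))
E
python3 -c "
from h import *
s2()"
```

```text
t 14.2 p [0.2899 0.1805 0.2113] j [ 0.5579 -0.0853 -0.4368  1.1855 -0.0014  0.6946] tau [ -0.   -20.45  24.71  -0.25  -0.    -0.  ] tz [ 0.0294  0.0167 -0.9994]
```

```bash
python3 - <<'E'
from h import *
plan([((.465,.3034,.12),83.1,14)])
E
```

```text
t 14.2 p [0.2899 0.1805 0.2113] q [0.7537 0.6571 0.0166 0.0033] F [-0.8 -0.3 -0.1] w 0.0514 j [ 0.558 -0.085 -0.437  1.186 -0.001  0.695]
yaw 82.18 tool z [ 0.0294  0.0167 -0.9994]
[[0.0104, 0.0112, 0.0065, -0.07], [0.0104, 0.0112, 0.0065, -0.07], [0.0104, 0.0112, 0.0065, -0.07], [0.0104, 0.0112, 0.0065, -0.07], [0.0103, 0.0112, 0.0065, -0.07], [0.0103, 0.0113, 0.0065, -0.07], [0.0103, 0.0113, 0.0065, -0.07], [0.0103, 0.0113, 0.0065, -0.07]]
[[0.0103, 0.0113, 0.0065, -0.07], [0.0103, 0.0113, 0.0065, -0.07], [0.0103, 0.0113, 0.0065, -0.07], [0.0103, 0.0113, 0.0065, -0.07], [0.0102, 0.0113, 0.0065, -0.07], [0.0102, 0.0113, 0.0065, -0.07]]
```

Call:
send_rows:
  increments:
    - [[0.006,0.006,0.004,0],[0.01,0.011,0.0065,0],[0.0104,0.0112,0.0065,0],[0.0104,0.0112,0.0065,0],[0.0104,0.0112,0.0065,0],[0.0104,0.0112,0.0065,0],[0.0104,0.0112,0.0065,0],[0.0104,0.0112,0.0065,0]]

```text
clock: 15.0
eef_pos: [0.3918, 0.2521, 0.1627]
tool_rot: [0.754, 0.657, 0.018, 0.004]
ft_force: [-0.7, 0.1, 0.4]
grip_width: 0.0512
```

```bash
python3 -c "
from h import *
s2()"
```

```text
t 15.0 p [0.3918 0.2521 0.1627] j [ 0.5728  0.1991 -0.2646  1.0699 -0.0017  0.7097] tau [ -0.04 -34.83  22.84  -0.15  -0.    -0.01] tz [ 0.0322  0.0187 -0.9993]
```

Call:
send_rows:
  increments:
    - [[0.0104,0.0112,0.0065,0],[0.0104,0.0112,0.0065,0],[0.0104,0.0112,0.0065,0],[0.009,0.01,0.006,0],[0.006,0.007,0.004,0],[0.003,0.003,0.002,0],[0.001,0.001,0.001,0],[0,0,0,0]]

```text
clock: 15.8
eef_pos: [0.4592, 0.2993, 0.1259]
tool_rot: [0.754, 0.657, 0.016, 0.003]
ft_force: [0.1, -0.1, 0.1]
grip_width: 0.0511
```

```bash
python3 -c "
from h import *
s2()"
```

```text
t 15.8 p [0.4592 0.2993 0.1259] j [ 0.5785  0.3872 -0.105   1.0451 -0.0018  0.715 ] tau [  0.01 -41.88  23.45  -0.35  -0.     0.  ] tz [ 0.029   0.0168 -0.9994]
```

Call:
send_rows:
  increments:
    - [[0,0,-0.005,0],[0,0,-0.01,0],[0,0,-0.015,0],[0,0,-0.02,0],[0,0,-0.025,0],[0,0,0,0],[0,0,0,0],[0,0,0,0]]

```text
clock: 16.6
eef_pos: [0.4555, 0.2969, 0.2102]
tool_rot: [0.754, 0.657, 0.019, 0.004]
ft_force: [-0.8, -0.3, -0.6]
grip_width: 0.0508
```

```bash
python3 -c "
from h import *
s2()"
```

```text
t 16.6 p [0.4555 0.2969 0.2102] j [ 0.5786  0.3124  0.0171  1.2366 -0.0018  0.7153] tau [  0.   -40.89  25.39  -0.25  -0.01  -0.  ] tz [ 0.0335  0.0197 -0.9992]
```

Call:
send_rows:
  increments:
    - [[0,0,-0.045,0],[0,0,-0.032,0],[0,0,-0.022,0],[0,0,-0.014,0],[0,0,-0.008,0],[0,0,-0.004,0],[0,0,-0.002,0],[0,0,0,0]]

```text
clock: 17.4
eef_pos: [0.447, 0.2916, 0.3325]
tool_rot: [0.754, 0.657, 0.009, 0.002]
ft_force: [-0.1, 0.2, -0.6]
grip_width: 0.051
```

```bash
python3 -c "
from h import *
s2()"
```

```text
t 17.4 p [0.447  0.2916 0.3325] j [ 0.579   0.2768  0.2847  1.5595 -0.0019  0.7158] tau [ -0.   -39.96  26.22  -0.09  -0.01   0.  ] tz [ 0.0171  0.009  -0.9998]
```

Call:
send_rows:
  increments:
    - [[0,0,0.003,0],[0,0,0.007,0],[0,0,0.013,0],[0,0,0.02,0],[0,0,0.03,0],[0,0,0.04,0],[0,0,0,0],[0,0,0,0]]

```text
clock: 18.2
eef_pos: [0.4463, 0.2908, 0.2095]
tool_rot: [0.754, 0.657, 0.005, 0.002]
ft_force: [0.9, -0.2, 1.4]
grip_width: 0.051
```

```bash
python3 -c "
from h import *
s2()"
```

```text
t 18.2 p [0.4463 0.2908 0.2095] j [ 0.5785  0.3129  0.0165  1.2638 -0.0018  0.7154] tau [ -0.   -38.55  23.32  -0.05  -0.01  -0.  ] tz [ 0.0099  0.0043 -0.9999]
```

Call:
send_rows:
  increments:
    - [[0,0,-0.025,0],[0,0,-0.018,0],[0,0,-0.012,0],[0,0,-0.008,0],[0,0,-0.004,0],[0,0,-0.002,0],[0,0,-0.001,0],[0,0,0,0]]

```text
clock: 19.0
eef_pos: [0.4479, 0.292, 0.2911]
tool_rot: [0.754, 0.657, 0.011, 0.002]
ft_force: [0.3, -0.2, 0.3]
grip_width: 0.0516
```

```bash
python3 -c "
from h import *
s2();plan([((.465,.3034,.10),83.1,16)])"
```

```text
t 19.0 p [0.4479 0.292  0.2911] j [ 0.5788  0.2789  0.1817  1.4519 -0.0018  0.7156] tau [  0.   -40.03  26.16  -0.14  -0.01   0.  ] tz [ 0.0191  0.0103 -0.9998]
t 19.0 p [0.4479 0.292  0.2911] q [0.7537 0.6571 0.0106 0.0024] F [ 0.3 -0.2  0.3] w 0.0516 j [ 0.579  0.279  0.182  1.452 -0.002  0.716]
yaw 82.17 tool z [ 0.0191  0.0103 -0.9998]
[[0.0008, 0.001, 0.0119, -0.06], [0.0008, 0.001, 0.0119, -0.06], [0.0008, 0.001, 0.0119, -0.06], [0.0008, 0.001, 0.0119, -0.06], [0.0008, 0.001, 0.0119, -0.06], [0.0008, 0.001, 0.0119, -0.06], [0.0008, 0.001, 0.0119, -0.06], [0.0008, 0.001, 0.0119, -0.06]]
[[0.0008, 0.001, 0.0119, -0.06], [0.0008, 0.001, 0.0119, -0.06], [0.0008, 0.001, 0.0119, -0.06], [0.0008, 0.001, 0.0119, -0.06], [0.0008, 0.001, 0.0119, -0.06], [0.0008, 0.001, 0.0119, -0.06], [0.0008, 0.001, 0.0119, -0.06], [0.0008, 0.001, 0.0119, -0.06]]
```

Call:
send_rows:
  increments:
    - [[0.001,0.002,0.003,0],[0.002,0.003,0.008,0],[0.002,0.003,0.015,0],[0.002,0.003,0.022,0],[0.002,0.003,0.032,0],[0.002,0.002,0.042,0],[0,0,0,0],[0,0,0,0]]

```text
clock: 19.8
eef_pos: [0.4677, 0.3016, 0.16]
tool_rot: [0.754, 0.657, 0.008, 0.002]
ft_force: [0.3, -0.0, 0.9]
grip_width: 0.0512
```

```bash
python3 -c "
from h import *
s2();plan([((.465,.3034,.054),83.1,16)])"
```

```text
t 19.8 p [0.4677 0.3016 0.16  ] j [ 0.5737  0.387  -0.0091  1.1592 -0.0018  0.7107] tau [ -0.   -41.14  22.61  -0.08  -0.01   0.  ] tz [ 0.014   0.0068 -0.9999]
t 19.8 p [0.4677 0.3016 0.16  ] q [0.7538 0.657  0.0075 0.002 ] F [ 0.3 -0.   0.9] w 0.0512 j [ 0.574  0.387 -0.009  1.159 -0.002  0.711]
yaw 82.15 tool z [ 0.014   0.0068 -0.9999]
[[0.0001, -0.0002, 0.0066, -0.06], [0.0001, -0.0002, 0.0066, -0.06], [0.0001, -0.0002, 0.0066, -0.06], [0.0001, -0.0002, 0.0066, -0.06], [0.0001, -0.0002, 0.0066, -0.06], [0.0001, -0.0002, 0.0066, -0.06], [0.0001, -0.0002, 0.0066, -0.06], [0.0001, -0.0002, 0.0066, -0.06]]
[[0.0001, -0.0002, 0.0066, -0.06], [0.0001, -0.0002, 0.0066, -0.06], [0.0001, -0.0002, 0.0066, -0.06], [0.0001, -0.0002, 0.0066, -0.06], [0.0001, -0.0002, 0.0066, -0.06], [0.0001, -0.0002, 0.0066, -0.06], [0.0001, -0.0002, 0.0066, -0.06], [0.0001, -0.0002, 0.0066, -0.06]]
```

Call:
send_rows:
  increments:
    - [[0,0,0.006,-0.3],[0,0,0.012,-0.3],[0,0,0.014,-0.2],[0,0,0.014,0],[0,0,0.014,0],[0,0,0.01,0],[0,0,0.006,0],[0,0,0.003,0]]

```text
clock: 20.6
eef_pos: [0.4752, 0.3063, 0.0863]
tool_rot: [0.748, 0.663, 0.017, 0.003]
ft_force: [0.2, 0.3, -0.7]
grip_width: 0.0512
```

```bash
python3 -c "
from h import *
s2();plan([((.465,.3034,.054),83.1,8)]);c=snap('wrist');crop(c,'w5.png',240,110,400,310,3)"
```

```text
t 20.6 p [0.4752 0.3063 0.0863] j [ 0.5735  0.4563 -0.1111  0.9689 -0.0018  0.6943] tau [  0.   -44.4   22.37  -0.26  -0.01   0.  ] tz [ 0.03    0.0172 -0.9994]
t 20.6 p [0.4752 0.3063 0.0863] q [0.7484 0.663  0.0169 0.0035] F [ 0.2  0.3 -0.7] w 0.0512 j [ 0.573  0.456 -0.111  0.969 -0.002  0.694]
yaw 83.09 tool z [ 0.03    0.0172 -0.9994]
[[-0.0005, -0.0012, 0.004, -0.0], [-0.0005, -0.0012, 0.004, -0.0], [-0.0005, -0.0012, 0.004, -0.0], [-0.0005, -0.0012, 0.004, -0.0], [-0.0005, -0.0012, 0.004, -0.0], [-0.0005, -0.0012, 0.004, -0.0], [-0.0005, -0.0012, 0.004, -0.0], [-0.0005, -0.0012, 0.004, -0.0]]
```

Call:
send_rows:
  increments:
    - [[0,-0.001,0.001,0],[-0.001,-0.001,0.002,0],[-0.001,-0.002,0.004,0],[-0.001,-0.002,0.005,0],[-0.001,-0.002,0.006,0],[0,-0.002,0.007,0],[0,0,0.007,0],[0,0,0,0]]

```text
clock: 21.45
eef_pos: [0.4654, 0.3043, 0.0524]
tool_rot: [0.748, 0.663, 0.018, 0.004]
ft_force: [-0.2, -0.4, 0.1]
grip_width: 0.0513
```

```bash
python3 -c "
from h import *
s2();plan([((.465,.3034,.054),83.1,4)])"
```

```text
t 21.45 p [0.4654 0.3043 0.0524] j [ 0.5801  0.4777 -0.1793  0.877  -0.002   0.7007] tau [  0.01 -44.28  21.34  -0.5   -0.01   0.  ] tz [ 0.0318  0.0184 -0.9993]
t 21.45 p [0.4654 0.3043 0.0524] q [0.7483 0.6631 0.018  0.0037] F [-0.2 -0.4  0.1] w 0.0513 j [ 0.58   0.478 -0.179  0.877 -0.002  0.701]
yaw 83.1 tool z [ 0.0318  0.0184 -0.9993]
[[-0.0002, -0.0001, -0.0004, 0.0], [-0.0002, -0.0001, -0.0004, 0.0], [-0.0002, -0.0001, -0.0004, 0.0], [-0.0002, -0.0001, -0.0004, 0.0]]
```

Good spot. Close on the handle.

Call:
send_rows:
  increments:
    - [[0,0,0,0],[0,0,0,0],[0,0,0,0],[0,0,0,0],[0,0,0,0],[0,0,0,0],[0,0,0,0],[0,0,0,0]]
  hand: 1

```text
clock: 22.25
eef_pos: [0.4662, 0.3047, 0.053]
tool_rot: [0.748, 0.663, 0.019, 0.004]
ft_force: [0.4, -0.4, -0.3]
grip_width: 0.0127
```

```bash
python3 -c "
from h import *
o=st();s2();c=snap('wrist');crop(c,'w6.png',240,110,400,310,3)
t=snap('scene');crop(t,'s6.png',350,100,430,180,7)"
```

```text
t 22.25 p [0.4662 0.3047 0.053 ] q [0.7484 0.663  0.0187 0.0038] F [ 0.4 -0.4 -0.3] w 0.0127 j [ 0.58   0.478 -0.178  0.877 -0.002  0.701]
t 22.25 p [0.4662 0.3047 0.053 ] j [ 0.58    0.4776 -0.1779  0.8773 -0.0021  0.7008] tau [ -0.   -44.33  21.22  -0.29  -0.01  -0.  ] tz [ 0.033   0.0191 -0.9993]
```

Call:
send_rows:
  increments:
    - [[0,0,-0.003,0],[0,0,-0.006,0],[0,0,-0.01,0],[0,0,-0.013,0],[0,0,-0.015,0],[0,0,-0.012,0],[0,0,-0.008,0],[0,0,-0.004,0]]

```text
clock: 23.15
eef_pos: [0.4638, 0.3034, 0.1305]
tool_rot: [0.748, 0.663, 0.019, 0.004]
ft_force: [-0.2, -0.3, 0.1]
grip_width: 0.0131
```

```bash
python3 -c "
from h import *
o=st();s2();plan([(W(-.113,.075,.11),85.8,12)]);c=snap('scene');crop(c,'s7.png',270,60,430,220,5)"
```

```text
t 23.15 p [0.4638 0.3034 0.1305] q [0.7483 0.663  0.0194 0.0039] F [-0.2 -0.3  0.1] w 0.0131 j [ 0.58   0.39  -0.088  1.053 -0.002  0.701]
t 23.15 p [0.4638 0.3034 0.1305] j [ 0.5803  0.3897 -0.0882  1.0534 -0.002   0.701 ] tau [ -0.   -42.66  23.46  -0.3   -0.01  -0.  ] tz [ 0.0342  0.02   -0.9992]
t 23.15 p [0.4638 0.3034 0.1305] q [0.7483 0.663  0.0194 0.0039] F [-0.2 -0.3  0.1] w 0.0131 j [ 0.58   0.39  -0.088  1.053 -0.002  0.701]
yaw 83.1 tool z [ 0.0342  0.02   -0.9992]
[[-0.0135, -0.0005, 0.0017, -0.22], [-0.0135, -0.0005, 0.0017, -0.22], [-0.0135, -0.0006, 0.0017, -0.22], [-0.0135, -0.0006, 0.0017, -0.22], [-0.0135, -0.0007, 0.0017, -0.22], [-0.0135, -0.0007, 0.0017, -0.22], [-0.0135, -0.0008, 0.0017, -0.22], [-0.0135, -0.0008, 0.0017, -0.22]]
[[-0.0135, -0.0009, 0.0017, -0.22], [-0.0135, -0.0009, 0.0017, -0.22], [-0.0135, -0.001, 0.0017, -0.22], [-0.0135, -0.0011, 0.0017, -0.22]]
```

```bash
python3 -c "
from h import *
c=load('scene');crop(c,'s7c.png',370,90,420,170,10)
for d in(0,.003,-.003):
  print(proj(c,np.array([.4638+.0003+(.05+d)*.993,.3034-(.05+d)*.12,.0985])))
"
```

```text
[399.21876414 145.34827797]
[399.72328657 146.13983976]
[398.71531399 144.55839852]
```

Call:
send_rows:
  increments:
    - [[-0.004,0,0,-0.2],[-0.008,0,0,-0.2],[-0.012,0,0.001,-0.2],[-0.014,-0.001,0.001,-0.2],[-0.014,-0.001,0.001,-0.2],[-0.014,-0.001,0.001,-0.2],[-0.014,-0.001,0.001,-0.2],[-0.014,-0.001,0.001,-0.2]]

```text
clock: 24.0
eef_pos: [0.4463, 0.202, 0.1196]
tool_rot: [0.738, 0.674, 0.017, 0.004]
ft_force: [-0.1, -0.5, -0.9]
grip_width: 0.0132
```

Call:
send_rows:
  increments:
    - [[-0.014,-0.001,0.001,-0.2],[-0.014,-0.001,0.001,-0.2],[-0.012,-0.001,0.001,-0.2],[-0.009,-0.001,0.001,-0.2],[-0.006,-0.001,0,-0.2],[-0.003,0,0,0],[-0.001,0,0,0],[0,0,0,0]]

```text
clock: 24.8
eef_pos: [0.4351, 0.1361, 0.1141]
tool_rot: [0.733, 0.68, 0.017, 0.004]
ft_force: [-0.1, 0.6, -0.1]
grip_width: 0.013
```

```bash
python3 -c "
from h import *
o=st();s2();plan([(W(-.113,.075,.1),85.8,8)]);c=snap('wrist','w8.png');t=snap('top');crop(t,'t8.png',265,175,365,245,8)
s=snap('scene');crop(s,'s8.png',270,120,390,240,6)"
```

```text
t 24.8 p [0.4351 0.1361 0.1141] q [0.733  0.68   0.0175 0.0042] F [-0.1  0.6 -0.1] w 0.013 j [ 0.298  0.232 -0.363  0.94   0.008  0.373]
t 24.8 p [0.4351 0.1361 0.1141] j [ 0.2982  0.2323 -0.3634  0.9399  0.0076  0.3733] tau [ -0.17 -33.71  21.97  -0.24   0.    -0.01] tz [ 0.0314  0.0176 -0.9994]
t 24.8 p [0.4351 0.1361 0.1141] q [0.733  0.68   0.0175 0.0042] F [-0.1  0.6 -0.1] w 0.013 j [ 0.298  0.232 -0.363  0.94   0.008  0.373]
yaw 85.72 tool z [ 0.0314  0.0176 -0.9994]
[[0.0009, 0.0004, 0.0018, -0.01], [0.0009, 0.0004, 0.0018, -0.01], [0.0009, 0.0004, 0.0018, -0.01], [0.0009, 0.0004, 0.0018, -0.01], [0.0009, 0.0004, 0.0018, -0.01], [0.0009, 0.0004, 0.0018, -0.01], [0.0009, 0.0004, 0.0018, -0.01], [0.0009, 0.0004, 0.0018, -0.01]]
```

```bash
python3 -c "
from h import *
c=load('wrist');crop(c,'w8c.png',100,225,280,325,4)
s=load('scene');crop(s,'s8c.png',288,160,358,205,11)
for n,a,b,z in(('floor near',-.069,.06,.03),('floor far',-.057,.06,.03),('nw top',-.069,.06,.038),('fw top',-.057,.06,.048)):
  print(n,(proj(c,W(a,b-.10,z))-[100,225])*4+1.5, (proj(s,W(a,b,z))-[288,160])*11+5)
"
```

```text
floor near [351.92799232 140.97390245] [572.97181334 176.86353386]
floor far [359.99165033 191.52396461] [594.01522263 211.77829174]
nw top [335.52843923 161.31673217] [574.554724   159.79541269]
fw top [322.75033572 242.32344901] [597.85239286 173.36976888]
```

```bash
cat >> h.py <<'E'
def tip():
    o=bot.get_obs();R=Rn.from_quat(o['tool_rot']).as_matrix();p=np.array(o['eef_pos'])
    tl=np.arctan2(R[:,2]@np.r_[EX,0],-R[2,2]) # radial tilt
    h=p-.009*R[:,2]; fx=np.r_[R[:2,1],0]; fx/=np.linalg.norm(fx)
    d=.038-tl
    t=h+fx*(.05-.04*d)+np.array([0,0,-.04-.05*d]); q=t[:2]-O
    print('t',round(o['clock'],2),'TCP',p.round(4),'tip a,b,z mm',np.round([1000*(q@EX),1000*(q@EY),1000*t[2]],1),'yaw',round(yawof(o),2),'tilt',round(tl,4),'F',np.round(o['ft_force'],1),'w',round(float(o['grip_width']),4))
E
python3 -c "
from h import *
tip();plan([(W(-.1127,.0765,.08),85.8,8)])"
```

```text
t 24.95 TCP [0.4351 0.1363 0.114 ] tip a,b,z mm [-66.8  67.4  82.6] yaw 85.75 tilt 0.0299 F [ 0.3 -0.6  0.2] w 0.0129
t 24.95 p [0.4351 0.1363 0.114 ] q [0.7328 0.6802 0.0174 0.0042] F [ 0.3 -0.6  0.2] w 0.0129 j [ 0.299  0.233 -0.363  0.94   0.008  0.373]
yaw 85.75 tool z [ 0.0312  0.0175 -0.9994]
[[0.0011, 0.0004, 0.0043, -0.01], [0.0011, 0.0004, 0.0043, -0.01], [0.0011, 0.0004, 0.0043, -0.01], [0.0011, 0.0004, 0.0043, -0.01], [0.0011, 0.0004, 0.0043, -0.01], [0.0011, 0.0004, 0.0043, -0.01], [0.0011, 0.0004, 0.0043, -0.01], [0.0011, 0.0004, 0.0043, -0.01]]
```

Call:
send_rows:
  increments:
    - [[0.001,0,0.001,0],[0.001,0.001,0.003,0],[0.001,0.001,0.005,0],[0.002,0.001,0.006,0],[0.001,0.001,0.006,0],[0.001,0,0.006,0],[0.001,0,0.004,0],[0.001,0,0.001,0]]

```text
clock: 25.75
eef_pos: [0.441, 0.1473, 0.0788]
tool_rot: [0.732, 0.681, 0.017, 0.004]
ft_force: [-0.0, -0.2, -0.9]
grip_width: 0.0131
```

```bash
sed -i 's/d=.038-tl/d=.0305-tl/' h.py
python3 -c "
from h import *
tip();plan([(W(-.1127,.0765,.063),85.8,8)]);s=snap('scene');crop(s,'s9.png',288,145,358,205,10)"
```

```text
t 25.75 TCP [0.441  0.1473 0.0788] tip a,b,z mm [-61.4  78.9  47.7] yaw 85.86 tilt 0.0287 F [-0.  -0.2 -0.9] w 0.0131
t 25.75 p [0.441  0.1473 0.0788] q [0.7322 0.6809 0.0169 0.0039] F [-0.  -0.2 -0.9] w 0.0131 j [ 0.318  0.293 -0.389  0.855  0.007  0.391]
yaw 85.86 tool z [ 0.0301  0.0174 -0.9994]
[[-0.0003, -0.0002, 0.002, 0.01], [-0.0003, -0.0002, 0.002, 0.01], [-0.0003, -0.0002, 0.002, 0.01], [-0.0003, -0.0002, 0.002, 0.01], [-0.0003, -0.0002, 0.002, 0.01], [-0.0003, -0.0002, 0.002, 0.01], [-0.0003, -0.0002, 0.002, 0.01], [-0.0003, -0.0002, 0.002, 0.01]]
```

Call:
send_rows:
  increments:
    - [[-0.001,-0.001,0.001,0],[-0.001,-0.001,0.002,0],[0,0,0.003,0],[0,0,0.003,0],[0,0,0.003,0],[0,0,0.002,0],[0,0,0.001,0],[0,0,0,0]]

```text
clock: 26.6
eef_pos: [0.4396, 0.1457, 0.063]
tool_rot: [0.732, 0.681, 0.018, 0.004]
ft_force: [-0.2, 0.6, -0.6]
grip_width: 0.0128
```

```bash

python3 -c "
from h import *
tip();s=snap('scene');crop(s,'s10.png',288,145,358,205,10);c=snap('wrist','w10.png')"
```

```text
t 26.6 TCP [0.4396 0.1457 0.063 ] tip a,b,z mm [-62.7  77.2  32. ] yaw 85.85 tilt 0.03 F [-0.2  0.6 -0.6] w 0.0128
```

Call:
send_rows:
  increments:
    - [[0,0,0.001,0],[-0.001,0,0,0],[-0.002,0,0,0],[-0.003,0,0,0],[-0.003,0,0,0],[-0.003,0,0,0],[-0.003,0,0,0],[-0.003,0,0,0]]

```text
clock: 27.5
eef_pos: [0.4387, 0.1265, 0.0622]
tool_rot: [0.732, 0.681, 0.018, 0.004]
ft_force: [0.9, 0.6, 0.6]
grip_width: 0.0133
```

```bash

python3 -c "
from h import *
tip()"
```

```text
t 27.5 TCP [0.4387 0.1265 0.0622] tip a,b,z mm [-62.1  58.   31.2] yaw 85.87 tilt 0.0312 F [0.9 0.6 0.6] w 0.0133
```

Call:
send_rows:
  increments:
    - [[-0.003,-0.0005,0,0],[-0.003,0,0,0],[-0.003,-0.0005,0,0],[-0.003,0,0,0],[-0.003,-0.0005,0,0],[-0.003,0,0,0],[-0.003,0,0,0],[-0.003,0,0,0]]

```text
clock: 28.3
eef_pos: [0.4351, 0.1003, 0.0616]
tool_rot: [0.732, 0.681, 0.018, 0.004]
ft_force: [0.5, -0.2, -0.7]
grip_width: 0.0131
```

```bash

python3 -c "
from h import *
tip()"
```

```text
t 28.3 TCP [0.4351 0.1003 0.0616] tip a,b,z mm [-63.8  31.6  30.6] yaw 85.85 tilt 0.0312 F [ 0.5 -0.2 -0.7] w 0.0131
```

Call:
send_rows:
  increments:
    - [[-0.003,0.0005,0,0],[-0.003,0,-0.0003,0],[-0.003,0,0,0],[-0.003,0,0,0],[-0.003,0,0,0],[-0.003,0,0,0],[-0.003,0,0,0],[-0.003,0,0,0]]

```text
clock: 29.1
eef_pos: [0.4338, 0.0742, 0.0614]
tool_rot: [0.732, 0.681, 0.018, 0.005]
ft_force: [-0.3, 0.0, 0.4]
grip_width: 0.0131
```

```bash

python3 -c "
from h import *
tip()"
```

```text
t 29.1 TCP [0.4338 0.0742 0.0614] tip a,b,z mm [-63.2   5.4  30.5] yaw 85.85 tilt 0.0313 F [-0.3  0.   0.4] w 0.0131
```

Call:
send_rows:
  increments:
    - [[-0.003,0.0001,-0.0002,0],[-0.003,0,0,0],[-0.003,0,0,0],[-0.003,0,0,0],[-0.003,0,0,0],[-0.003,0,0,0],[-0.003,0,0,0],[-0.003,0,0,0]]

```text
clock: 29.9
eef_pos: [0.432, 0.0481, 0.0611]
tool_rot: [0.732, 0.681, 0.018, 0.005]
ft_force: [0.2, -0.4, -0.4]
grip_width: 0.0127
```

```bash

python3 -c "
from h import *
tip();s=snap('scene');crop(s,'s11.png',288,145,358,205,10)"
```

```text
t 29.9 TCP [0.432  0.0481 0.0611] tip a,b,z mm [-63.  -20.7  30.2] yaw 85.85 tilt 0.0314 F [ 0.2 -0.4 -0.4] w 0.0127
```

Call:
send_rows:
  increments:
    - [[-0.003,0,-0.0004,0],[-0.003,0,0,0],[-0.003,0,0,0],[-0.003,0,0,0],[-0.003,0,0,0],[-0.003,0,0,0],[-0.003,0,0,0],[-0.003,0,0,0]]

```text
clock: 30.75
eef_pos: [0.4301, 0.0218, 0.0611]
tool_rot: [0.732, 0.681, 0.018, 0.005]
ft_force: [0.8, -0.7, 0.4]
grip_width: 0.013
```

Call:
send_rows:
  increments:
    - [[-0.003,0,0,0],[-0.003,0,0,0],[-0.003,0,0,0],[-0.003,0,0,0],[-0.003,0,0,0],[-0.003,0,0,0],[-0.003,0,0,0],[-0.003,0,0,0]]

```text
clock: 31.55
eef_pos: [0.4282, -0.0043, 0.0606]
tool_rot: [0.732, 0.681, 0.018, 0.005]
ft_force: [-0.0, -0.9, -0.2]
grip_width: 0.0132
```

```bash

python3 -c "
from h import *
tip()"
```

```text
t 31.55 TCP [ 0.4282 -0.0043  0.0606] tip a,b,z mm [-63.  -73.2  29.6] yaw 85.84 tilt 0.0314 F [-0.  -0.9 -0.2] w 0.0132
```

Call:
send_rows:
  increments:
    - [[-0.002,0,-0.0003,0],[-0.001,0,0,0],[-0.0005,0,0,0],[0,0,0,0],[0,0,0,0],[0,0,0,0],[0,0,0,0],[0,0,0,0]]

```text
clock: 32.35
eef_pos: [0.4279, -0.0082, 0.0608]
tool_rot: [0.732, 0.681, 0.018, 0.005]
ft_force: [0.4, 0.5, -0.5]
grip_width: 0.0128
```

```bash

python3 -c "
from h import *
tip();s=snap('scene','s12.png');crop(s,'s12.png',270,145,370,220,8)"
```

```text
t 32.35 TCP [ 0.4279 -0.0082  0.0608] tip a,b,z mm [-63.  -77.1  29.8] yaw 85.84 tilt 0.0314 F [ 0.4  0.5 -0.5] w 0.0128
```

Call:
send_rows:
  increments:
    - [[0,0,-0.003,0],[0,0,-0.006,0],[0,0,-0.01,0],[0,0,-0.013,0],[0,0,-0.013,0],[0,0,-0.01,0],[0,0,-0.006,0],[0,0,-0.003,0]]

```text
clock: 33.2
eef_pos: [0.426, -0.0094, 0.1312]
tool_rot: [0.732, 0.681, 0.019, 0.005]
ft_force: [0.9, 0.5, -0.3]
grip_width: 0.0127
```

```bash

python3 -c "
from h import *
tip();plan([((.4640,.3035,.13),83.1,20)])"
```

```text
t 33.2 TCP [ 0.426  -0.0094  0.1312] tip a,b,z mm [-64.8 -78.5 100.3] yaw 85.85 tilt 0.0335 F [ 0.9  0.5 -0.3] w 0.0127
t 33.2 p [ 0.426  -0.0094  0.1312] q [0.7322 0.6808 0.0189 0.0053] F [ 0.9  0.5 -0.3] w 0.0127 j [-0.035  0.158 -0.407  0.971  0.019  0.038]
yaw 85.85 tool z [ 0.0349  0.0179 -0.9992]
[[0.0157, 0.0008, 0.0001, 0.14], [0.0157, 0.0007, 0.0001, 0.14], [0.0157, 0.0007, 0.0001, 0.14], [0.0157, 0.0007, 0.0001, 0.14], [0.0157, 0.0006, 0.0001, 0.14], [0.0158, 0.0006, 0.0001, 0.14], [0.0158, 0.0005, 0.0001, 0.14], [0.0158, 0.0005, 0.0001, 0.14]]
[[0.0158, 0.0005, 0.0001, 0.14], [0.0158, 0.0004, 0.0001, 0.14], [0.0158, 0.0004, 0.0001, 0.14], [0.0158, 0.0003, 0.0001, 0.14], [0.0158, 0.0003, 0.0001, 0.14], [0.0158, 0.0003, 0.0001, 0.14], [0.0158, 0.0002, 0.0001, 0.14], [0.0158, 0.0002, 0.0001, 0.14]]
[[0.0158, 0.0002, 0.0001, 0.14], [0.0158, 0.0001, 0.0001, 0.14], [0.0158, 0.0001, 0.0001, 0.14], [0.0158, 0.0, 0.0001, 0.14]]
```

Two ramped calls: 0.315 m in total.

Call:
send_rows:
  increments:
    - [[0.005,0,0,0.1],[0.01,0.001,0,0.1],[0.015,0.001,0,0.2],[0.02,0.001,0,0.2],[0.024,0.001,0,0.2],[0.025,0.001,0,0.2],[0.025,0.001,0,0.2],[0.025,0.001,0,0.2]]

```text
clock: 34.0
eef_pos: [0.4441, 0.1453, 0.1319]
tool_rot: [0.743, 0.669, 0.017, 0.003]
ft_force: [-0.1, -0.0, -1.3]
grip_width: 0.0131
```

Call:
send_rows:
  increments:
    - [[0.025,0.001,0,0.2],[0.025,0.001,0,0.2],[0.024,0,0,0.2],[0.02,0,0,0.2],[0.015,0,0,0.2],[0.01,0,0,0.2],[0.005,0,0,0.1],[0.002,0,0,0]]

```text
clock: 34.8
eef_pos: [0.455, 0.2836, 0.1286]
tool_rot: [0.748, 0.664, 0.012, 0.001]
ft_force: [-0.1, 0.0, -0.9]
grip_width: 0.0131
```

```bash

python3 -c "
from h import *
tip();plan([((.4640,.3035,.13),83.1,6)])"
```

```text
t 34.8 TCP [0.455  0.2836 0.1286] tip a,b,z mm [-57.8 213.7  97. ] yaw 83.22 tilt 0.0187 F [-0.1  0.  -0.9] w 0.0131
t 34.8 p [0.455  0.2836 0.1286] q [0.7477 0.6639 0.0123 0.0011] F [-0.1  0.  -0.9] w 0.0131 j [ 0.556  0.369 -0.124  1.053  0.002  0.675]
yaw 83.22 tool z [ 0.0198  0.0147 -0.9997]
[[0.0035, 0.0011, -0.0002, 0.02], [0.0035, 0.0011, -0.0002, 0.02], [0.0035, 0.0011, -0.0002, 0.02], [0.0035, 0.0011, -0.0002, 0.02], [0.0035, 0.0011, -0.0002, 0.02], [0.0035, 0.0011, -0.0002, 0.02]]
```

Call:
send_rows:
  increments:
    - [[0.002,0,0.001,0],[0.004,0.001,0.002,0],[0.005,0.002,0.004,0],[0.005,0.002,0.005,0],[0.004,0.001,0.006,0],[0.002,0.001,0.006,0],[0.0005,0,0.003,0],[0,0,0,0]]

```text
clock: 35.6
eef_pos: [0.4659, 0.305, 0.0988]
tool_rot: [0.749, 0.663, 0.011, 0.001]
ft_force: [-0.2, -0.8, -0.5]
grip_width: 0.013
```

```bash

python3 -c "
from h import *
tip();plan([((.4660,.3046,.085),83.1,6)])"
```

```text
t 35.6 TCP [0.4659 0.305  0.0988] tip a,b,z mm [-48.6 235.7  67.2] yaw 83.03 tilt 0.0172 F [-0.2 -0.8 -0.5] w 0.013
t 35.6 p [0.4659 0.305  0.0988] q [0.7488 0.6627 0.0111 0.0012] F [-0.2 -0.8 -0.5] w 0.013 j [ 0.579  0.437 -0.105  1.006  0.001  0.701]
yaw 83.03 tool z [ 0.0182  0.013  -0.9998]
[[-0.0001, 0.0, 0.0023, -0.01], [-0.0001, 0.0, 0.0023, -0.01], [-0.0001, 0.0, 0.0023, -0.01], [-0.0001, 0.0, 0.0023, -0.01], [-0.0001, 0.0, 0.0023, -0.01], [-0.0001, 0.0, 0.0023, -0.01]]
```

Call:
send_rows:
  increments:
    - [[0,0,0.001,0],[0,0,0.003,0],[0,0,0.005,0],[0,0,0.006,0],[0,0,0.006,0],[0,0,0.005,0],[0,0,0.003,0],[0,0,0.001,0]]

```text
clock: 36.4
eef_pos: [0.4662, 0.305, 0.0663]
tool_rot: [0.749, 0.663, 0.011, 0.001]
ft_force: [-0.5, -0.7, -0.1]
grip_width: 0.0126
```

```bash

python3 -c "
from h import *
tip();plan([((.4661,.3046,.0545),83.1,6)])"
```

```text
t 36.4 TCP [0.4662 0.305  0.0663] tip a,b,z mm [-48.2 235.6  34.7] yaw 83.0 tilt 0.0171 F [-0.5 -0.7 -0.1] w 0.0126
t 36.4 p [0.4662 0.305  0.0663] q [0.7489 0.6626 0.011  0.0012] F [-0.5 -0.7 -0.1] w 0.0126 j [ 0.579  0.472 -0.144  0.932  0.001  0.701]
yaw 83.0 tool z [ 0.018   0.0127 -0.9998]
[[-0.0001, -0.0, 0.002, -0.02], [-0.0001, -0.0, 0.002, -0.02], [-0.0001, -0.0, 0.002, -0.02], [-0.0001, -0.0, 0.002, -0.02], [-0.0001, -0.0, 0.002, -0.02], [-0.0001, -0.0, 0.002, -0.02]]
```

Call:
send_rows:
  increments:
    - [[0,0,0.001,0],[0,0,0.002,0],[0,0,0.002,0],[0,0,0.003,0],[0,0,0.002,0],[0,0,0.002,0],[0,0,0.001,0],[0,0,0,0]]

```text
clock: 37.2
eef_pos: [0.4669, 0.3054, 0.0526]
tool_rot: [0.749, 0.663, 0.011, 0.001]
ft_force: [0.2, -0.4, -0.1]
grip_width: 0.0131
```

```bash

python3 -c "
from h import *
tip();c=snap('wrist');crop(c,'w12.png',240,110,400,310,3)"
```

```text
t 37.2 TCP [0.4669 0.3054 0.0526] tip a,b,z mm [-47.6 236.1  20.9] yaw 83.0 tilt 0.0179 F [ 0.2 -0.4 -0.1] w 0.0131
```

Call:
send_rows:
  increments:
    - [[-0.0005,-0.0003,0,0],[-0.0003,0,0,0],[0,0,0,0],[0,0,0,0],[0,0,0,0],[0,0,0,0],[0,0,0,0],[0,0,0,0]]

```text
clock: 38.05
eef_pos: [0.4666, 0.3047, 0.0529]
tool_rot: [0.749, 0.663, 0.012, 0.001]
ft_force: [0.6, -0.2, -0.4]
grip_width: 0.0128
```

Call:
send_rows:
  increments:
    - [[0,0,0,0],[0,0,0,0],[0,0,0,0],[0,0,0,0],[0,0,0,0],[0,0,0,0],[0,0,0,0],[0,0,0,0]]
  hand: -0.2

```text
clock: 38.85
eef_pos: [0.4668, 0.3048, 0.0531]
tool_rot: [0.749, 0.663, 0.012, 0.001]
ft_force: [-0.3, 0.2, 0.1]
grip_width: 0.0514
```

```bash

python3 -c "
from h import *
tip();c=snap('wrist');crop(c,'w13.png',240,110,400,310,3)"
```

```text
t 38.85 TCP [0.4668 0.3048 0.0531] tip a,b,z mm [-47.6 235.5  21.5] yaw 83.01 tilt 0.0187 F [-0.3  0.2  0.1] w 0.0514
```

Call:
send_rows:
  increments:
    - [[0,0,-0.03,0],[0,0,-0.03,0],[0,0,-0.03,0],[0,0,-0.025,0],[0,0,-0.018,0],[0,0,-0.012,0],[0,0,-0.006,0],[0,0,-0.002,0]]

```text
clock: 39.7
eef_pos: [0.4625, 0.3019, 0.2106]
tool_rot: [0.749, 0.663, 0.01, 0.001]
ft_force: [-0.9, 0.2, 0.1]
grip_width: 0.0512
```

```bash

python3 -c "
from h import *
s2();c=snap('wrist','w14.png');t=snap('top');crop(t,'t14.png',420,150,500,305,4)"
```

```text
t 39.7 p [0.4625 0.3019 0.2106] j [0.5778 0.3433 0.0626 1.2698 0.0008 0.7   ] tau [ -0.   -42.38  25.32  -0.1    0.     0.  ] tz [ 0.0165  0.0117 -0.9998]
```

```bash

python3 -c "
from h import *
plan([((.3547,-.2784,.2),110.5,16)])"
```

```text
t 39.8 p [0.4622 0.3017 0.2098] q [0.7489 0.6626 0.0094 0.001 ] F [-0.3  0.   0.1] w 0.0515 j [0.578 0.344 0.062 1.269 0.001 0.7  ]
yaw 83.01 tool z [ 0.0154  0.0111 -0.9998]
[[-0.0368, -0.0023, 0.0006, -1.72], [-0.0367, -0.0034, 0.0006, -1.72], [-0.0366, -0.0045, 0.0006, -1.72], [-0.0365, -0.0056, 0.0006, -1.72], [-0.0363, -0.0066, 0.0006, -1.72], [-0.0361, -0.0077, 0.0006, -1.72], [-0.0358, -0.0088, 0.0006, -1.72], [-0.0355, -0.0099, 0.0006, -1.72]]
[[-0.0352, -0.0109, 0.0006, -1.72], [-0.0349, -0.012, 0.0006, -1.72], [-0.0345, -0.013, 0.0006, -1.72], [-0.0341, -0.0141, 0.0006, -1.72], [-0.0337, -0.0151, 0.0006, -1.72], [-0.0332, -0.0161, 0.0006, -1.72], [-0.0327, -0.0171, 0.0006, -1.72], [-0.0322, -0.018, 0.0006, -1.72]]
```

Call:
send_rows:
  increments:
    - [[-0.015,-0.001,0,-1.7],[-0.025,-0.002,0,-1.7],[-0.035,-0.004,0,-1.7],[-0.04,-0.005,0,-1.7],[-0.043,-0.007,0,-1.7],[-0.045,-0.009,0,-1.7],[-0.045,-0.01,0,-1.7],[-0.045,-0.012,0,-1.7]]

```text
clock: 40.6
eef_pos: [0.4093, 0.0025, 0.1968]
tool_rot: [0.657, 0.754, 0.004, -0.001]
ft_force: [1.5, -0.6, -0.3]
grip_width: 0.0512
```

```bash

python3 -c "
from h import *
s2();plan([((.3547,-.2784,.2),110.5,8)])"
```

```text
t 40.6 p [0.4093 0.0025 0.1968] j [ 0.0008  0.0877 -0.3022  1.1782  0.0074 -0.1368] tau [  5.43 -28.99  23.45   0.53   0.13   1.22] tz [ 0.0027  0.0074 -1.    ]
t 40.6 p [0.4093 0.0025 0.1968] q [ 0.6568  0.7541  0.0037 -0.0014] F [ 1.5 -0.6 -0.3] w 0.0512 j [ 0.001  0.088 -0.302  1.178  0.007 -0.137]
yaw 97.89 tool z [ 0.0027  0.0074 -1.    ]
[[-0.0338, -0.0116, -0.0004, -1.58], [-0.0335, -0.0125, -0.0004, -1.58], [-0.0332, -0.0134, -0.0004, -1.58], [-0.0328, -0.0143, -0.0004, -1.58], [-0.0324, -0.0152, -0.0004, -1.58], [-0.0319, -0.0161, -0.0004, -1.58], [-0.0315, -0.017, -0.0004, -1.58], [-0.031, -0.0178, -0.0004, -1.58]]
```

Call:
send_rows:
  increments:
    - [[-0.045,-0.015,0,-1.7],[-0.045,-0.017,-0.001,-1.7],[-0.045,-0.019,-0.001,-1.7],[-0.04,-0.018,-0.001,-1.7],[-0.033,-0.016,0,-1.7],[-0.022,-0.011,0,-1.5],[-0.013,-0.006,0,-0.8],[-0.005,-0.003,0,0]]

```text
clock: 41.4
eef_pos: [0.3496, -0.2752, 0.19]
tool_rot: [0.583, 0.812, 0.003, -0.007]
ft_force: [-0.5, 0.7, 0.2]
grip_width: 0.0512
```

```bash

python3 -c "
from h import *
s2();c=snap('wrist','w15.png');plan([((.3547,-.2784,.1),110.5,8)])"
```

```text
t 41.4 p [ 0.3496 -0.2752  0.19  ] j [-0.6698  0.175  -0.2182  1.1917  0.0045 -0.9958] tau [  0.01 -32.84  24.13   0.03  -0.07  -0.03] tz [-0.0083  0.0123 -0.9999]
t 41.45 p [ 0.3495 -0.2753  0.1899] q [ 0.583   0.8124  0.0023 -0.0071] F [ 0.5 -1.6  0.7] w 0.0512 j [-0.67   0.175 -0.218  1.192  0.004 -0.996]
yaw 108.67 tool z [-0.0088  0.012  -0.9999]
[[-0.0006, 0.0005, 0.0112, -0.23], [-0.0006, 0.0005, 0.0112, -0.23], [-0.0006, 0.0005, 0.0112, -0.23], [-0.0006, 0.0005, 0.0112, -0.23], [-0.0006, 0.0005, 0.0112, -0.23], [-0.0006, 0.0005, 0.0112, -0.23], [-0.0006, 0.0005, 0.0112, -0.23], [-0.0006, 0.0005, 0.0112, -0.23]]
```

```bash
cat >> h.py <<'E'
def hs(c,ox,oy,s,pts,z=.024):
    q=[px(c,(u+.5)/s+ox-.5,(v+.5)/s+oy-.5,z) for u,v in pts] # contact-end 2 corners, then screen-end 2 corners
    m=(q[0]+q[1]-q[2]-q[3])/2
    cen=np.mean(q,0);yw=np.degrees(np.arctan2(m[1],m[0]))
    print('handset',cen.round(4),'yaw',yw.round(2),'len',np.linalg.norm(m).round(4),'w',np.linalg.norm(q[0]-q[1]).round(4),np.linalg.norm(q[2]-q[3]).round(4));return cen,yw
E
python3 -c "
from h import *
c=load('wrist');crop(c,'w15c.png',270,125,350,245,5)"
python3 -c "
from h import *
c=load('wrist');cen,y=hs(c,270,125,5,[(147,520),(287,518),(128,64),(276,62)])
plan([((cen[0],cen[1],.08),y+90,8)])"
```

```text
handset [ 0.3512 -0.2803  0.024 ] yaw 20.1 len 0.0992 w 0.031 0.03
t 41.45 p [ 0.3495 -0.2753  0.1899] q [ 0.583   0.8124  0.0023 -0.0071] F [ 0.5 -1.6  0.7] w 0.0512 j [-0.67   0.175 -0.218  1.192  0.004 -0.996]
yaw 108.67 tool z [-0.0088  0.012  -0.9999]
[[-0.0007, -0.0, 0.0137, -0.18], [-0.0007, -0.0, 0.0137, -0.18], [-0.0007, -0.0, 0.0137, -0.18], [-0.0007, -0.0, 0.0137, -0.18], [-0.0007, -0.0, 0.0137, -0.18], [-0.0007, -0.0, 0.0137, -0.18], [-0.0007, -0.0, 0.0137, -0.18], [-0.0007, -0.0, 0.0137, -0.18]]
```

Call:
send_rows:
  increments:
    - [[0,0,0.004,-0.3],[-0.001,0,0.01,-0.3],[-0.001,0,0.017,-0.3],[-0.001,0,0.02,-0.3],[-0.001,0,0.02,-0.2],[-0.001,0,0.018,0],[0,0,0.012,0],[0,0,0.006,0]]

```text
clock: 42.25
eef_pos: [0.3507, -0.2703, 0.0746]
tool_rot: [0.568, 0.823, 0.003, -0.009]
ft_force: [-0.1, -0.7, -0.0]
grip_width: 0.0509
```

```bash
python3 -c "
from h import *
s2();c=snap('wrist','w16.png')"
```

```text
t 42.25 p [ 0.3507 -0.2703  0.0746] j [-0.6606  0.2961 -0.3975  0.8957  0.0059 -1.0241] tau [ -0.17 -34.89  20.36   0.16   0.01  -0.  ] tz [-0.0109  0.016  -0.9998]
```

```bash
python3 -c "
from h import *
c=load('wrist');cen,y=hs(c,0,0,1,[(283,284),(327,284),(280.5,147),(328,146)])
plan([((cen[0],cen[1],.04),y+90,4),((cen[0],cen[1],.014),y+90,4)])
crop(c,'w16c.png',265,135,345,295,4)"
```

```text
handset [ 0.351  -0.2797  0.024 ] yaw 20.33 len 0.0979 w 0.0316 0.0298
t 42.3 p [ 0.3502 -0.2699  0.0741] q [ 0.5676  0.8232  0.0035 -0.0097] F [-0.6  0.  -0.5] w 0.0511 j [-0.661  0.297 -0.398  0.896  0.006 -1.024]
yaw 110.83 tool z [-0.012   0.0169 -0.9998]
[[-0.0024, -0.0007, 0.0085, 0.12], [-0.0024, -0.0007, 0.0085, 0.12], [-0.0024, -0.0007, 0.0085, 0.12], [-0.0024, -0.0007, 0.0085, 0.12], [0.0, 0.0, 0.0065, -0.0], [0.0, 0.0, 0.0065, -0.0], [0.0, 0.0, 0.0065, -0.0], [0.0, 0.0, 0.0065, -0.0]]
```

Call:
send_rows:
  increments:
    - [[-0.001,0,0.002,0],[-0.002,-0.001,0.005,0.2],[-0.002,-0.001,0.009,0.2],[-0.002,-0.001,0.011,0],[-0.001,0,0.011,0],[-0.001,0,0.009,0],[0,0,0.006,0],[0,0,0.002,0]]

```text
clock: 43.1
eef_pos: [0.3516, -0.2799, 0.0158]
tool_rot: [0.57, 0.821, 0.003, -0.008]
ft_force: [-0.0, -0.5, -0.2]
grip_width: 0.0512
```

```bash
python3 -c "
from h import *
s2();plan([((.3508,-.2797,.0135),110.3,4)])"
```

```text
t 43.1 p [ 0.3516 -0.2799  0.0158] j [-0.6761  0.3933 -0.4489  0.7442  0.0056 -1.0333] tau [ -0.01 -36.72  17.62   0.04   0.02  -0.  ] tz [-0.0087  0.0142 -0.9999]
t 43.1 p [ 0.3516 -0.2799  0.0158] q [ 0.5702  0.8215  0.0033 -0.0076] F [-0.  -0.5 -0.2] w 0.0512 j [-0.676  0.393 -0.449  0.744  0.006 -1.033]
yaw 110.47 tool z [-0.0087  0.0142 -0.9999]
[[0.0001, -0.0002, 0.0006, 0.04], [0.0001, -0.0002, 0.0006, 0.04], [0.0001, -0.0002, 0.0006, 0.04], [0.0001, -0.0002, 0.0006, 0.04]]
```

Call:
send_rows:
  increments:
    - [[0,0,0.001,0],[0,0,0.001,0],[0,0,0.0005,0],[0,0,0,0],[0,0,0,0],[0,0,0,0],[0,0,0,0],[0,0,0,0]]

```text
clock: 43.9
eef_pos: [0.3524, -0.2805, 0.014]
tool_rot: [0.57, 0.822, 0.003, -0.006]
ft_force: [0.2, -0.4, 0.4]
grip_width: 0.0509
```

Call:
send_rows:
  increments:
    - [[0,0,0,0],[0,0,0,0],[0,0,0,0],[0,0,0,0],[0,0,0,0],[0,0,0,0],[0,0,0,0],[0,0,0,0]]
  hand: 1

```text
clock: 44.7
eef_pos: [0.3526, -0.2806, 0.0144]
tool_rot: [0.57, 0.822, 0.003, -0.006]
ft_force: [0.5, -0.1, 0.5]
grip_width: 0.0314
```

Call:
send_rows:
  increments:
    - [[0,0,-0.003,0],[0,0,-0.006,0],[0,0,-0.012,0],[0,0,-0.018,0],[0,0,-0.02,0],[0,0,-0.018,0],[0,0,-0.01,0],[0,0,-0.005,0]]

```text
clock: 45.5
eef_pos: [0.3514, -0.2805, 0.1099]
tool_rot: [0.57, 0.821, 0.003, -0.009]
ft_force: [-0.5, -0.6, -0.7]
grip_width: 0.0313
```

```bash
python3 -c "
from h import *
s2();st();c=snap('wrist','w17.png')"
```

```text
t 45.5 p [ 0.3514 -0.2805  0.1099] j [-0.6772  0.2633 -0.3331  0.9924  0.0055 -1.0345] tau [  0.   -35.17  21.82   0.14   0.02   0.  ] tz [-0.0106  0.0156 -0.9998]
t 45.5 p [ 0.3514 -0.2805  0.1099] q [ 0.5702  0.8215  0.0034 -0.0088] F [-0.5 -0.6 -0.7] w 0.0313 j [-0.677  0.263 -0.333  0.992  0.006 -1.035]
```

```bash
cat >> h.py <<'E'
def grip_off(c,u,v,dz):
    """pixel of screen-end edge on the top face; dz=top face above TCP. prints offset along tool y (should be -50)"""
    o=bot.get_obs();R=Rn.from_quat(o['tool_rot']).as_matrix();p=np.array(o['eef_pos'])
    w=px(c,u,v,p[2]+dz)-p; print('rel tool x,y mm',(1000*(R.T@w)[:2]).round(1))
E
python3 -c "
from h import *
c=load('wrist');crop(c,'w17c.png',265,145,375,345,3)
for v in(159,161,163): grip_off(c,319,v,.0096)"
```

```text
rel tool x,y mm [ -0.1 -53.1]
rel tool x,y mm [ -0.1 -52.2]
rel tool x,y mm [ -0.1 -51.4]
```

```bash
python3 -c "
from h import *
import numpy as np
t=load('top')
def ch(p): q=p[:2]-O; return np.round([1000*(q@EX),1000*(q@EY),1000*p[2]],1)
T=lambda u,v,z:ch(px(t,(u+.5)/8+265-.5,(v+.5)/8+175-.5,z))
# t8 crop: far wall top far edge ~ (400,388)?, near edge 420ish
for nm,u,v,z in(('fw far',300,384,.048),('fw near',300,415,.048),('nw near',300,482,.038),('spine bottom front',400,48,.03),('spine top front',400,48,.07),('far post far',210,97,.038),('far post near',210,130,.038),('near post far',205,304,.038),('near post near',205,337,.038),('spine top far edge',420,10,.07)): print(nm,T(u,v,z))
"

```

```text
fw far [-45.1  32.4  48. ]
fw near [-55.1  31.9  48. ]
nw near [-75.8  31.3  38. ]
spine bottom front [68.9  6.6 30. ]
spine top front [61.3  5.1 70. ]
far post far [48.3 67.4 38. ]
far post near [37.4 66.8 38. ]
near post far [-19.7  65.2  38. ]
near post near [-30.4  64.5  38. ]
spine top far edge [73.9 -0.6 70. ]
```

```bash
python3 -c "
from h import *
plan([(W(.0105,-.0635,.125),85.8,16)])"

```

```text
t 45.55 p [ 0.3518 -0.2808  0.1104] q [ 0.5702  0.8215  0.0034 -0.0082] F [-0.1 -0.4 -0.4] w 0.0309 j [-0.677  0.263 -0.332  0.993  0.006 -1.035]
yaw 110.47 tool z [-0.0097  0.015  -0.9998]
[[0.0118, 0.0178, -0.0009, 1.54], [0.0123, 0.0174, -0.0009, 1.54], [0.0128, 0.0171, -0.0009, 1.54], [0.0132, 0.0168, -0.0009, 1.54], [0.0137, 0.0164, -0.0009, 1.54], [0.0141, 0.016, -0.0009, 1.54], [0.0145, 0.0156, -0.0009, 1.54], [0.015, 0.0152, -0.0009, 1.54]]
[[0.0154, 0.0148, -0.0009, 1.54], [0.0158, 0.0144, -0.0009, 1.54], [0.0161, 0.014, -0.0009, 1.54], [0.0165, 0.0135, -0.0009, 1.54], [0.0169, 0.0131, -0.0009, 1.54], [0.0172, 0.0126, -0.0009, 1.54], [0.0175, 0.0122, -0.0009, 1.54], [0.0179, 0.0117, -0.0009, 1.54]]
```

Call:
send_rows:
  increments:
    - [[0.004,0.006,-0.001,1.5],[0.009,0.012,-0.001,1.5],[0.014,0.019,-0.001,1.5],[0.018,0.022,-0.001,1.5],[0.019,0.022,-0.001,1.5],[0.02,0.022,-0.001,1.5],[0.02,0.021,-0.001,1.5],[0.02,0.021,-0.001,1.5]]

```text
clock: 46.35
eef_pos: [0.4613, -0.1215, 0.114]
tool_rot: [0.66, 0.752, 0.0, -0.013]
ft_force: [-0.2, -0.3, -1.6]
grip_width: 0.0307
```

```bash
python3 -c "
from h import *
s2();plan([(W(.0105,-.0635,.12),85.8,8)])"

```

```text
t 46.35 p [ 0.4613 -0.1215  0.114 ] j [-0.265   0.3117 -0.2522  1.0305  0.0123 -0.3953] tau [ -1.83 -38.9   21.2    0.23   0.09  -0.7 ] tz [-0.0196  0.0181 -0.9996]
t 46.35 p [ 0.4613 -0.1215  0.114 ] q [ 0.6596  0.7515  0.0003 -0.0133] F [-0.2 -0.3 -1.6] w 0.0307 j [-0.265  0.312 -0.252  1.031  0.012 -0.395]
yaw 97.45 tool z [-0.0196  0.0181 -0.9996]
[[0.0131, 0.0131, -0.0007, 1.46], [0.0135, 0.0128, -0.0007, 1.46], [0.0138, 0.0124, -0.0007, 1.46], [0.0141, 0.0121, -0.0007, 1.46], [0.0144, 0.0117, -0.0007, 1.46], [0.0147, 0.0114, -0.0007, 1.46], [0.015, 0.011, -0.0007, 1.46], [0.0152, 0.0106, -0.0007, 1.46]]
```

Call:
send_rows:
  increments:
    - [[0.02,0.02,-0.001,2],[0.02,0.019,-0.001,2],[0.02,0.017,-0.001,2],[0.018,0.015,-0.001,2],[0.014,0.011,-0.001,1.5],[0.009,0.006,-0.001,1],[0.005,0.003,0,0.5],[0.002,0.001,0,0]]

```text
clock: 47.15
eef_pos: [0.5485, 0.0003, 0.1118]
tool_rot: [0.729, 0.684, -0.005, -0.018]
ft_force: [0.8, -0.0, -1.0]
grip_width: 0.0308
```

```bash
python3 -c "
from h import *
s2();plan([(W(.0105,-.0635,.12),85.8,8)]);c=snap('wrist','w18.png');s=snap('scene');crop(s,'s18.png',270,100,390,240,5)"

```

```text
t 47.15 p [0.5485 0.0003 0.1118] j [-0.0095  0.4482 -0.0496  1.1061  0.0189  0.0544] tau [  0.2  -45.03  23.24   0.19   0.11   0.03] tz [-0.0329  0.0193 -0.9993]
t 47.15 p [0.5485 0.0003 0.1118] q [ 0.7293  0.6839 -0.0054 -0.0183] F [ 0.8 -0.  -1. ] w 0.0308 j [-0.009  0.448 -0.05   1.106  0.019  0.054]
yaw 86.3 tool z [-0.0329  0.0193 -0.9993]
[[-0.0005, 0.0004, -0.001, 0.06], [-0.0005, 0.0005, -0.001, 0.06], [-0.0005, 0.0005, -0.001, 0.06], [-0.0005, 0.0005, -0.001, 0.06], [-0.0005, 0.0005, -0.001, 0.06], [-0.0005, 0.0005, -0.001, 0.06], [-0.0005, 0.0005, -0.001, 0.06], [-0.0005, 0.0005, -0.001, 0.06]]
```

```bash
python3 -c "
from h import *
c=load('wrist');crop(c,'w18c.png',250,90,550,290,2.6)
"
python3 -c "
from h import *
c=load('wrist')
def ch(p): q=p[:2]-O; return np.round([1000*(q@EX),1000*(q@EY),1000*p[2]],1)
f=lambda u,v,z:ch(px(c,(u+.5)/2.6+250-.5,(v+.5)/2.6+90-.5,z))
for nm,u,v,z in(('b1 L',330,218,.038),('b1 R',457,218,.038),('b2 L',546,218,.038),('b2 R',684,218,.038),('groove near top L',90,58,.038),('groove floor far L',90,95,.03),('groove far R',686,100,.03),('dot',735,84,.03),('fw back',200,147,.048),('base nearL',8,22,.03),('base R',765,30,.03),('near post front',390,200,.038),('near post back',390,238,.038),('far post front',390,418,.038),('far post back',390,452,.038)): print(nm,f(u,v,z))
"
```

```text
b1 L [-25.3 -16.7  38. ]
b1 R [-25.5  19.3  38. ]
b2 L [-25.6  44.6  38. ]
b2 R [-25.8  84.   38. ]
groove near top L [-67.9 -83.1  38. ]
groove floor far L [-58.3 -84.1  30. ]
groove far R [-58.2  84.4  30. ]
dot [-62.7  97.6  30. ]
fw back [-45.5 -54.   48. ]
base nearL [ -77.4 -105.9   30. ]
base R [-77.2 103.2  30. ]
near post front [-30.5  -0.1  38. ]
near post back [-19.7   0.7  38. ]
far post front [35.4  5.  38. ]
far post back [46.7  5.9 38. ]
```

```bash
python3 -c "
from h import *
plan([(W(.0112,-.0633,.075),85.8,8)])"

```

```text
t 47.25 p [ 0.5482 -0.0001  0.1119] q [ 0.7294  0.6838 -0.0055 -0.0183] F [-0.3  0.5 -1.4] w 0.0305 j [-0.01   0.448 -0.05   1.106  0.019  0.054]
yaw 86.28 tool z [-0.033   0.0192 -0.9993]
[[-0.0004, 0.0006, 0.0046, 0.06], [-0.0004, 0.0006, 0.0046, 0.06], [-0.0004, 0.0006, 0.0046, 0.06], [-0.0004, 0.0006, 0.0046, 0.06], [-0.0004, 0.0006, 0.0046, 0.06], [-0.0004, 0.0006, 0.0046, 0.06], [-0.0004, 0.0006, 0.0046, 0.06], [-0.0004, 0.0006, 0.0046, 0.06]]
```

Call:
send_rows:
  increments:
    - [[-0.001,0.001,0.011,0.3],[-0.001,0.001,0.009,0.2],[-0.001,0.001,0.007,0],[0,0.001,0.005,0],[0,0.001,0.003,0],[0,0,0.001,0],[0,0,0,0],[0,0,0,0]]

```text
clock: 48.05
eef_pos: [0.55, -0.0055, 0.0715]
tool_rot: [0.734, 0.679, -0.007, -0.019]
ft_force: [-0.9, 0.7, -1.0]
grip_width: 0.0309
```

```bash
python3 -c "
from h import *
s2();plan([(W(.0112,-.0633,.0530),85.8,8)])"

```

```text
t 48.05 p [ 0.55   -0.0055  0.0715] j [-0.0197  0.4939 -0.0926  1.0205  0.0181  0.0575] tau [ -0.04 -45.68  21.76   0.29   0.06   0.  ] tz [-0.0358  0.0188 -0.9992]
t 48.05 p [ 0.55   -0.0055  0.0715] q [ 0.7338  0.679  -0.0068 -0.0191] F [-0.9  0.7 -1. ] w 0.0309 j [-0.02   0.494 -0.093  1.021  0.018  0.058]
yaw 85.54 tool z [-0.0358  0.0188 -0.9992]
[[0.0003, 0.0003, 0.0023, -0.03], [0.0003, 0.0003, 0.0023, -0.03], [0.0003, 0.0003, 0.0023, -0.03], [0.0003, 0.0003, 0.0023, -0.03], [0.0003, 0.0003, 0.0023, -0.03], [0.0003, 0.0003, 0.0023, -0.03], [0.0003, 0.0003, 0.0023, -0.03], [0.0003, 0.0003, 0.0023, -0.03]]
```

Call:
send_rows:
  increments:
    - [[0.001,0.001,0.002,0],[0.001,0.001,0.003,0],[0,0,0.003,0],[0,0,0.003,0],[0,0,0.002,0],[0,0,0.002,0],[0,0,0.001,0],[0,0,0,0]]

```text
clock: 48.85
eef_pos: [0.5523, -0.0029, 0.0548]
tool_rot: [0.734, 0.679, -0.006, -0.019]
ft_force: [0.1, -1.0, -1.6]
grip_width: 0.0305
```

```bash
python3 -c "
from h import *
st();plan([(W(.0112,-.0633,.0530),85.8,8)]);c=snap('wrist','w19.png')"

```

```text
t 48.85 p [ 0.5523 -0.0029  0.0548] q [ 0.7337  0.6792 -0.0062 -0.0185] F [ 0.1 -1.  -1.6] w 0.0305 j [-0.015  0.515 -0.107  0.983  0.018  0.062]
t 48.85 p [ 0.5523 -0.0029  0.0548] q [ 0.7337  0.6792 -0.0062 -0.0185] F [ 0.1 -1.  -1.6] w 0.0305 j [-0.015  0.515 -0.107  0.983  0.018  0.062]
yaw 85.57 tool z [-0.0342  0.0188 -0.9992]
[[-0.0001, 0.0, 0.0002, -0.03], [-0.0001, 0.0, 0.0002, -0.03], [-0.0001, 0.0, 0.0002, -0.03], [-0.0001, 0.0, 0.0002, -0.03], [-0.0001, 0.0, 0.0002, -0.03], [-0.0001, 0.0, 0.0002, -0.03], [-0.0001, 0.0, 0.0002, -0.03], [-0.0001, 0.0, 0.0002, -0.03]]
```

Call:
send_rows:
  increments:
    - [[0,0,0.001,0],[0,0,0.001,0],[0,0,0.001,0],[0,0,0,0],[0,0,0,0],[0,0,0,0],[0,0,0,0],[0,0,0,0]]

```text
clock: 49.7
eef_pos: [0.5528, -0.0029, 0.0535]
tool_rot: [0.734, 0.679, -0.005, -0.018]
ft_force: [-0.4, -0.1, 0.3]
grip_width: 0.0309
```

Call:
send_rows:
  increments:
    - [[0,0,0,0],[0,0,0,0],[0,0,0,0],[0,0,0,0],[0,0,0,0],[0,0,0,0],[0,0,0,0],[0,0,0,0]]
  hand: -0.05

```text
clock: 50.5
eef_pos: [0.5533, -0.0029, 0.0537]
tool_rot: [0.734, 0.679, -0.005, -0.017]
ft_force: [-0.2, -0.1, -0.2]
grip_width: 0.0451
```

```bash
python3 -c "
from h import *
st();c=snap('wrist','w20.png')"

```

```text
t 50.5 p [ 0.5533 -0.0029  0.0537] q [ 0.7337  0.6792 -0.0051 -0.0175] F [-0.2 -0.1 -0.2] w 0.0451 j [-0.015  0.516 -0.108  0.978  0.018  0.062]
```

Call:
send_rows:
  increments:
    - [[0,0,-0.003,0],[0,0,-0.007,0],[0,0,-0.013,0],[0,0,-0.02,0],[0,0,-0.028,0],[0,0,-0.035,0],[0,0,0,0],[0,0,0,0]]

```text
clock: 51.35
eef_pos: [0.5564, -0.005, 0.1661]
tool_rot: [0.734, 0.679, -0.005, -0.018]
ft_force: [0.1, 0.7, 1.1]
grip_width: 0.045
```

```bash
python3 -c "
from h import *
s2();c=snap('wrist','w21.png')
t=snap('top');crop(t,'t21.png',420,150,500,305,4)"

```

```text
t 51.35 p [ 0.5564 -0.005   0.1661] j [-0.0186  0.4179  0.0542  1.2388  0.0181  0.0583] tau [ -0.01 -45.82  25.17   0.2    0.06  -0.  ] tz [-0.0314  0.0187 -0.9993]
```

```bash
python3 -c "
from h import *
c=load('wrist')
cen,y=hs(c,0,0,1,[(301,254),(337,254),(301,141),(337,141)],.062)
q=cen[:2]-O;print(q@EX,q@EY)
plan([((.482,-.348,.18),73,16)])"

```

```text
handset [ 0.5527 -0.0031  0.062 ] yaw -4.45 len 0.0996 w 0.0323 0.0292
0.011358218449910883 -0.06272874316484278
t 51.45 p [ 0.5564 -0.005   0.1656] q [ 0.7337  0.6792 -0.0052 -0.0176] F [-0.7  0.4 -0.1] w 0.0449 j [-0.019  0.418  0.054  1.238  0.018  0.058]
yaw 85.57 tool z [-0.0316  0.0187 -0.9993]
[[-0.0217, -0.003, -0.0009, 0.79], [-0.0218, -0.0027, -0.0009, 0.79], [-0.0218, -0.0024, -0.0009, 0.79], [-0.0218, -0.0021, -0.0009, 0.79], [-0.0219, -0.0018, -0.0009, 0.79], [-0.0219, -0.0015, -0.0009, 0.79], [-0.0219, -0.0012, -0.0009, 0.79], [-0.0219, -0.0009, -0.0009, 0.79]]
[[-0.0219, -0.0006, -0.0009, 0.79], [-0.0219, -0.0003, -0.0009, 0.79], [-0.0219, 0.0, -0.0009, 0.79], [-0.0219, 0.0003, -0.0009, 0.79], [-0.0219, 0.0006, -0.0009, 0.79], [-0.0219, 0.0009, -0.0009, 0.79], [-0.0219, 0.0012, -0.0009, 0.79], [-0.0219, 0.0015, -0.0009, 0.79]]
```

Call:
send_rows:
  increments:
    - [[-0.006,-0.001,-0.001,0.8],[-0.014,-0.002,-0.001,0.8],[-0.022,-0.002,-0.001,0.8],[-0.028,-0.003,-0.001,0.8],[-0.03,-0.003,-0.001,0.8],[-0.032,-0.002,-0.001,0.8],[-0.032,-0.002,-0.001,0.8],[-0.032,-0.001,-0.001,0.8]]

```text
clock: 52.25
eef_pos: [0.5055, -0.205, 0.1645]
tool_rot: [0.772, 0.636, -0.012, -0.023]
ft_force: [0.8, -0.6, 0.4]
grip_width: 0.0451
```

```bash
python3 -c "
from h import *
s2();plan([((.482,-.348,.18),73,8)])"

```

```text
t 52.25 p [ 0.5055 -0.205   0.1645] j [-0.3857  0.4131  0.0416  1.2506  0.0009 -0.1931] tau [  2.2  -44.94  23.12   0.5    0.01   0.37] tz [-0.0472  0.0201 -0.9987]
t 52.25 p [ 0.5055 -0.205   0.1645] q [ 0.7716  0.6356 -0.0118 -0.0228] F [ 0.8 -0.6  0.4] w 0.0451 j [-0.386  0.413  0.042  1.251  0.001 -0.193]
yaw 78.95 tool z [-0.0472  0.0201 -0.9987]
[[-0.0181, 0.0005, -0.0019, 0.74], [-0.0181, 0.0008, -0.0019, 0.74], [-0.0181, 0.001, -0.0019, 0.74], [-0.0181, 0.0013, -0.0019, 0.74], [-0.0181, 0.0015, -0.0019, 0.74], [-0.018, 0.0017, -0.0019, 0.74], [-0.018, 0.002, -0.0019, 0.74], [-0.018, 0.0022, -0.0019, 0.74]]
```

Call:
send_rows:
  increments:
    - [[-0.032,0.001,0,1.2],[-0.03,0.002,0,1.2],[-0.025,0.002,0,1.2],[-0.02,0.003,0,1],[-0.014,0.002,0,0.8],[-0.008,0.001,0,0.5],[-0.004,0,0,0],[-0.001,0,0,0]]

```text
clock: 53.05
eef_pos: [0.4732, -0.3511, 0.1566]
tool_rot: [0.809, 0.587, -0.016, -0.028]
ft_force: [-0.7, 0.5, -0.4]
grip_width: 0.0449
```

```bash
python3 -c "
from h import *
s2();c=snap('wrist','w22.png')"

```

```text
t 53.05 p [ 0.4732 -0.3511  0.1566] j [-0.6314  0.5119  0.1772  1.2989 -0.014  -0.3151] tau [ -0.46 -48.55  24.2    0.43  -0.1   -0.  ] tz [-0.059   0.0258 -0.9979]
```

Call:
send_rows:
  increments:
    - [[0,0,0.03,0],[0,0,0.02,0],[0,0,0.01,0],[0,0,0.005,0],[0,0,0.002,0],[0,0,0,0],[0,0,0,0],[0,0,0,0]]

```text
clock: 53.9
eef_pos: [0.4735, -0.3463, 0.0921]
tool_rot: [0.807, 0.59, -0.015, -0.024]
ft_force: [0.0, -0.2, 0.8]
grip_width: 0.0448
```

```bash
python3 -c "
from h import *
s2();c=snap('wrist','w23.png')"

```

```text
t 53.9 p [ 0.4735 -0.3463  0.0921] j [-0.6249  0.5517  0.0665  1.1413 -0.013  -0.3166] tau [  0.05 -48.82  22.6    0.42  -0.04  -0.  ] tz [-0.0527  0.022  -0.9984]
```

Call:
send_rows:
  increments:
    - [[0,0,-0.005,0],[0,0,-0.012,0],[0,0,-0.02,0],[0,0,-0.03,0],[0,0,-0.038,0],[0,0,-0.045,0],[0,0,0,0],[0,0,0,0]]

```text
clock: 54.75
eef_pos: [0.4818, -0.3505, 0.2551]
tool_rot: [0.807, 0.59, -0.014, -0.021]
ft_force: [-0.7, -0.4, -0.6]
grip_width: 0.0447
```

```bash
python3 -c "
from h import *
s2()"

```

```text
t 54.75 p [ 0.4818 -0.3505  0.2551] j [-0.6226  0.4736  0.3733  1.5199 -0.0128 -0.3132] tau [  0.02 -50.41  26.72   0.42  -0.04   0.  ] tz [-0.0476  0.0184 -0.9987]
```

Call:
send_rows:
  increments:
    - [[0,0,0.05,0],[0,0,0.038,0],[0,0,0.026,0],[0,0,0.016,0],[0,0,0.009,0],[0,0,0.004,0],[0,0,0.001,0],[0,0,0,0]]

```text
clock: 55.55
eef_pos: [0.4755, -0.3486, 0.109]
tool_rot: [0.807, 0.589, -0.013, -0.019]
ft_force: [0.7, 0.1, 0.3]
grip_width: 0.0449
```

```bash
python3 -c "
from h import *
s2()"

```

```text
t 55.55 p [ 0.4755 -0.3486  0.109 ] j [-0.6263  0.5332  0.0833  1.1644 -0.0129 -0.3164] tau [ -0.01 -48.21  22.86   0.31  -0.04  -0.  ] tz [-0.0428  0.015  -0.999 ]
```

```bash
python3 -c "
from h import *
c=snap('wrist');crop(c,'w24.png',260,120,390,290,4)"
python3 -c "
from h import *
c=load('wrist');cen,y=hs(c,260,120,4,[(161,626),(309,625),(150,146),(313,145)])
plan([((cen[0],cen[1],.05),y+90,8),((cen[0],cen[1],.0135),y+90,8)])"
```

```text
handset [ 0.4807 -0.3511  0.024 ] yaw -17.41 len 0.1001 w 0.0311 0.0309
t 55.6 p [ 0.4757 -0.3488  0.1093] q [ 0.8075  0.5895 -0.0127 -0.0184] F [ 0.5  0.4 -1. ] w 0.0445 j [-0.626  0.533  0.084  1.164 -0.013 -0.316]
yaw 72.26 tool z [-0.0422  0.0146 -0.999 ]
[[-0.0001, 0.0007, 0.0074, -0.04], [-0.0001, 0.0007, 0.0074, -0.04], [-0.0001, 0.0007, 0.0074, -0.04], [-0.0001, 0.0007, 0.0074, -0.04], [-0.0001, 0.0007, 0.0074, -0.04], [-0.0001, 0.0007, 0.0074, -0.04], [-0.0001, 0.0007, 0.0074, -0.04], [-0.0001, 0.0007, 0.0074, -0.04]]
[[0.0, 0.0, 0.0046, -0.0], [0.0, 0.0, 0.0046, -0.0], [0.0, 0.0, 0.0046, -0.0], [0.0, 0.0, 0.0046, -0.0], [0.0, 0.0, 0.0046, -0.0], [0.0, 0.0, 0.0046, -0.0], [0.0, 0.0, 0.0046, -0.0], [0.0, 0.0, 0.0046, -0.0]]
```

```bash
python3 - <<'E'
s=open('h.py').read()
s=s.replace("            rows.append([round(c*d[0]+s*d[1],4),round(s*d[0]-c*d[1],4),round(-d[2],4),round(-dy/n,2)])",
"            Rk=Rn.from_rotvec([0,0,np.radians(yy-Y0)]).as_matrix()\n            Rk=R@Rn.from_rotvec([0,0,-np.radians(yy-Y0)]).as_matrix()\n            L=Rk.T@d\n            rows.append([round(L[0],4),round(L[1],4),round(L[2],4),round(-dy/n,2)])")
s=s.replace("    rows=[]\n    for pos","    rows=[];Y0=y\n    for pos")
open('h.py','w').write(s)
E
python3 -c "
from h import *
plan([((.4807,-.3508,.03),72.6,8)])"

```

```text
t 55.6 p [ 0.4757 -0.3488  0.1093] q [ 0.8075  0.5895 -0.0127 -0.0184] F [ 0.5  0.4 -1. ] w 0.0445 j [-0.626  0.533  0.084  1.164 -0.013 -0.316]
yaw 72.26 tool z [-0.0422  0.0146 -0.999 ]
[[-0.0001, 0.0011, 0.0099, -0.04], [-0.0001, 0.0011, 0.0099, -0.04], [-0.0001, 0.0011, 0.0099, -0.04], [-0.0001, 0.0011, 0.0099, -0.04], [-0.0001, 0.0011, 0.0099, -0.04], [-0.0001, 0.0011, 0.0099, -0.04], [-0.0001, 0.0011, 0.0099, -0.04], [-0.0001, 0.0011, 0.0099, -0.04]]
```

Call:
send_rows:
  increments:
    - [[0,0.001,0.014,0],[0,0.002,0.014,0],[0,0.002,0.014,0],[0,0.001,0.013,0],[0,0.001,0.01,0],[0,0.001,0.007,0],[0,0.001,0.004,0],[0,0,0.002,0]]

```text
clock: 56.4
eef_pos: [0.483, -0.3515, 0.026]
tool_rot: [0.807, 0.59, -0.012, -0.016]
ft_force: [0.0, -0.3, -0.0]
grip_width: 0.0449
```

```bash
python3 -c "
from h import *
plan([((.4807,-.3508,.0135),72.6,8)])"

```

```text
t 56.4 p [ 0.483  -0.3515  0.026 ] q [ 0.8075  0.5895 -0.0121 -0.0163] F [ 0.  -0.3 -0. ] w 0.0449 j [-0.623  0.626  0.007  0.99  -0.013 -0.313]
yaw 72.27 tool z [-0.0387  0.0121 -0.9992]
[[0.0, -0.0002, 0.0016, -0.04], [0.0, -0.0002, 0.0016, -0.04], [0.0, -0.0002, 0.0016, -0.04], [0.0, -0.0002, 0.0016, -0.04], [0.0, -0.0002, 0.0016, -0.04], [0.0, -0.0002, 0.0016, -0.04], [0.0, -0.0002, 0.0016, -0.04], [0.0, -0.0002, 0.0016, -0.04]]
```

Call:
send_rows:
  increments:
    - [[0,0,0.001,0],[0,0,0.002,0],[0,-0.001,0.003,0],[0,0,0.003,0],[0,0,0.002,0],[0,0,0.001,0],[0,0,0,0],[0,0,0,0]]

```text
clock: 57.2
eef_pos: [0.4824, -0.3519, 0.0147]
tool_rot: [0.808, 0.589, -0.012, -0.015]
ft_force: [0.4, -0.8, -0.2]
grip_width: 0.0446
```

Call:
send_rows:
  increments:
    - [[0,0,0,0],[0,0,0,0],[0,0,0,0],[0,0,0,0],[0,0,0,0],[0,0,0,0],[0,0,0,0],[0,0,0,0]]
  hand: 1

```text
clock: 58.0
eef_pos: [0.4827, -0.352, 0.0151]
tool_rot: [0.808, 0.59, -0.011, -0.014]
ft_force: [-0.3, -0.3, 0.2]
grip_width: 0.0306
```

```bash
python3 -c "
from h import *
plan([((.4807,-.3508,.13),72.6,8)])"

```

```text
t 58.0 p [ 0.4827 -0.352   0.0151] q [ 0.8075  0.5895 -0.0114 -0.0144] F [-0.3 -0.3  0.2] w 0.0306 j [-0.624  0.637 -0.008  0.961 -0.013 -0.314]
yaw 72.26 tool z [-0.0354  0.0099 -0.9993]
[[0.0, -0.0008, -0.0143, -0.04], [0.0, -0.0008, -0.0143, -0.04], [0.0, -0.0008, -0.0143, -0.04], [0.0, -0.0008, -0.0143, -0.04], [0.0, -0.0008, -0.0143, -0.04], [0.0, -0.0008, -0.0143, -0.04], [0.0, -0.0008, -0.0143, -0.04], [0.0, -0.0008, -0.0143, -0.04]]
```

Call:
send_rows:
  increments:
    - [[0,0,-0.003,0],[0,-0.001,-0.008,0],[0,-0.001,-0.014,0],[0,-0.001,-0.02,0],[0,-0.001,-0.024,0],[0,-0.001,-0.02,0],[0,0,-0.012,0],[0,0,-0.006,0]]

```text
clock: 58.8
eef_pos: [0.4809, -0.351, 0.1309]
tool_rot: [0.808, 0.589, -0.012, -0.015]
ft_force: [0.7, 0.2, -1.0]
grip_width: 0.0307
```

```bash
python3 -c "
from h import *
s2();plan([(W(.0105,.001,.13),85.8,16)])"

```

```text
t 58.8 p [ 0.4809 -0.351   0.1309] j [-0.6243  0.5203  0.1225  1.2081 -0.0128 -0.3144] tau [ -0.   -48.96  23.75   0.27  -0.04  -0.  ] tz [-0.0359  0.0102 -0.9993]
t 58.8 p [ 0.4809 -0.351   0.1309] q [ 0.8076  0.5895 -0.0115 -0.0147] F [ 0.7  0.2 -1. ] w 0.0307 j [-0.624  0.52   0.122  1.208 -0.013 -0.314]
yaw 72.26 tool z [-0.0359  0.0102 -0.9993]
[[0.0259, -0.0033, 0.0001, -0.85], [0.026, -0.0029, 0.0001, -0.85], [0.026, -0.0026, 0.0001, -0.85], [0.0261, -0.0022, 0.0001, -0.85], [0.0261, -0.0018, 0.0001, -0.85], [0.0261, -0.0014, 0.0001, -0.85], [0.0261, -0.001, 0.0001, -0.85], [0.0261, -0.0006, 0.0001, -0.85]]
[[0.0262, -0.0002, 0.0001, -0.85], [0.0262, 0.0001, 0.0001, -0.85], [0.0261, 0.0005, 0.0001, -0.85], [0.0261, 0.0009, 0.0001, -0.85], [0.0261, 0.0013, 0.0001, -0.85], [0.0261, 0.0017, 0.0001, -0.85], [0.0261, 0.0021, 0.0001, -0.85], [0.026, 0.0025, 0.0001, -0.85]]
```

Call:
send_rows:
  increments:
    - [[0.007,-0.001,0,-0.8],[0.014,-0.002,0,-0.8],[0.022,-0.003,0,-0.8],[0.03,-0.003,0,-0.8],[0.034,-0.003,0,-0.9],[0.036,-0.002,0,-0.9],[0.037,-0.002,0,-0.9],[0.037,-0.001,0,-0.9]]

```text
clock: 59.6
eef_pos: [0.5137, -0.1258, 0.1284]
tool_rot: [0.77, 0.638, -0.012, -0.019]
ft_force: [-0.1, -0.5, -1.9]
grip_width: 0.0307
```

```bash
python3 -c "
from h import *
s2();plan([(W(.0105,.001,.13),85.8,8)])"

```

```text
t 59.6 p [ 0.5137 -0.1258  0.1284] j [-0.2417  0.4056 -0.0699  1.1394  0.0029 -0.0541] tau [ -3.28 -43.53  22.77   0.67  -0.06  -0.45] tz [-0.0421  0.0134 -0.999 ]
t 59.6 p [ 0.5137 -0.1258  0.1284] q [ 0.7701  0.6376 -0.012  -0.0186] F [-0.1 -0.5 -1.9] w 0.0307 j [-0.242  0.406 -0.07   1.139  0.003 -0.054]
yaw 79.24 tool z [-0.0421  0.0134 -0.999 ]
[[0.0239, 0.0009, -0.0001, -0.82], [0.0239, 0.0012, -0.0001, -0.82], [0.0238, 0.0016, -0.0001, -0.82], [0.0238, 0.0019, -0.0001, -0.82], [0.0238, 0.0023, -0.0001, -0.82], [0.0238, 0.0026, -0.0001, -0.82], [0.0237, 0.0029, -0.0001, -0.82], [0.0237, 0.0033, -0.0001, -0.82]]
```

Call:
send_rows:
  increments:
    - [[0.037,0.001,0,-1],[0.035,0.002,0,-1],[0.031,0.003,0,-1],[0.026,0.004,0,-1],[0.02,0.004,0,-0.8],[0.013,0.003,0,-0.6],[0.007,0.002,0,-0.4],[0.002,0,0,0]]

```text
clock: 60.4
eef_pos: [0.5488, 0.0609, 0.1218]
tool_rot: [0.729, 0.684, -0.016, -0.026]
ft_force: [0.0, -0.1, -0.8]
grip_width: 0.0307
```

```bash
python3 -c "
from h import *
s2();plan([(W(.0105,.001,.08),85.8,8)]);c=snap('wrist','w25.png');t=snap('top');crop(t,'t25.png',420,150,500,305,4)"

```

```text
t 60.4 p [0.5488 0.0609 0.1218] j [0.0993 0.4636 0.0025 1.167  0.0213 0.1621] tau [  0.42 -45.75  23.35   0.42   0.15  -0.02] tz [-0.059   0.0155 -0.9981]
t 60.4 p [0.5488 0.0609 0.1218] q [ 0.7288  0.684  -0.0162 -0.0259] F [ 0.  -0.1 -0.8] w 0.0307 j [0.099 0.464 0.003 1.167 0.021 0.162]
yaw 86.35 tool z [-0.059   0.0155 -0.9981]
[[-0.0, 0.0013, 0.0052, 0.07], [-0.0, 0.0013, 0.0052, 0.07], [-0.0, 0.0013, 0.0052, 0.07], [-0.0, 0.0013, 0.0052, 0.07], [-0.0, 0.0013, 0.0052, 0.07], [-0.0, 0.0013, 0.0052, 0.07], [-0.0, 0.0013, 0.0052, 0.07], [-0.0, 0.0013, 0.0052, 0.07]]
```

Call:
send_rows:
  increments:
    - [[0,0.002,0.011,0.3],[0,0.002,0.01,0.2],[0,0.002,0.009,0],[0,0.002,0.007,0],[0,0.001,0.004,0],[0,0.001,0.002,0],[0,0,0,0],[0,0,0,0]]

```text
clock: 61.3
eef_pos: [0.5556, 0.0557, 0.0733]
tool_rot: [0.735, 0.678, -0.018, -0.026]
ft_force: [0.5, 0.1, -0.1]
grip_width: 0.0309
```

```bash
python3 -c "
from h import *
plan([(W(.0102,.001,.0545),85.8,8)])"

```

```text
t 61.3 p [0.5556 0.0557 0.0733] q [ 0.7348  0.6776 -0.0177 -0.0263] F [ 0.5  0.1 -0.1] w 0.0309 j [ 0.089  0.523 -0.038  1.07   0.02   0.17 ]
yaw 85.35 tool z [-0.0617  0.0146 -0.998 ]
[[0.0006, 0.0002, 0.0023, -0.06], [0.0006, 0.0002, 0.0023, -0.06], [0.0006, 0.0002, 0.0023, -0.06], [0.0006, 0.0002, 0.0023, -0.06], [0.0006, 0.0002, 0.0023, -0.06], [0.0006, 0.0002, 0.0023, -0.06], [0.0006, 0.0002, 0.0023, -0.06], [0.0006, 0.0002, 0.0023, -0.06]]
```

Call:
send_rows:
  increments:
    - [[0.001,0,0,-0.4],[0.002,0,0,0],[0.0015,0.001,0.001,0],[0.0005,0,0.002,0],[0,0,0.003,0],[0,0.001,0.003,0],[0,0,0.003,0],[0,0,0.001,0]]

```text
clock: 62.1
eef_pos: [0.5583, 0.0618, 0.0606]
tool_rot: [0.732, 0.681, -0.016, -0.025]
ft_force: [-0.3, 0.1, -1.4]
grip_width: 0.031
```

```bash
python3 -c "
from h import *
st();plan([(W(.0102,.001,.0535),85.8,8)]);c=snap('wrist','w26.png')"

```

```text
t 62.1 p [0.5583 0.0618 0.0606] q [ 0.7319  0.6807 -0.0164 -0.0255] F [-0.3  0.1 -1.4] w 0.031 j [ 0.099  0.54  -0.046  1.041  0.021  0.171]
t 62.1 p [0.5583 0.0618 0.0606] q [ 0.7319  0.6807 -0.0164 -0.0255] F [-0.3  0.1 -1.4] w 0.031 j [ 0.099  0.54  -0.046  1.041  0.021  0.171]
yaw 85.83 tool z [-0.0588  0.0149 -0.9982]
[[-0.0002, -0.0002, 0.0009, 0.0], [-0.0002, -0.0002, 0.0009, 0.0], [-0.0002, -0.0002, 0.0009, 0.0], [-0.0002, -0.0002, 0.0009, 0.0], [-0.0002, -0.0002, 0.0009, 0.0], [-0.0002, -0.0002, 0.0009, 0.0], [-0.0002, -0.0002, 0.0009, 0.0], [-0.0002, -0.0002, 0.0009, 0.0]]
```

Call:
send_rows:
  increments:
    - [[-0.001,-0.001,0.001,0],[-0.0005,-0.001,0.002,0],[0,0,0.002,0],[0,0,0.002,0],[0,0,0.001,0],[0,0,0,0],[0,0,0,0],[0,0,0,0]]

```text
clock: 62.95
eef_pos: [0.556, 0.0603, 0.0541]
tool_rot: [0.732, 0.681, -0.016, -0.025]
ft_force: [-0.3, -0.5, -1.1]
grip_width: 0.0312
```

```bash
python3 -c "
from h import *
st();plan([(W(.0102,.0005,.0535),85.8,8)])"

```

```text
t 62.95 p [0.556  0.0603 0.0541] q [ 0.7321  0.6806 -0.0155 -0.0248] F [-0.3 -0.5 -1.1] w 0.0312 j [ 0.097  0.542 -0.063  1.021  0.021  0.17 ]
t 62.95 p [0.556  0.0603 0.0541] q [ 0.7321  0.6806 -0.0155 -0.0248] F [-0.3 -0.5 -1.1] w 0.0312 j [ 0.097  0.542 -0.063  1.021  0.021  0.17 ]
yaw 85.81 tool z [-0.0565  0.0151 -0.9983]
[[-0.0, 0.0, 0.0001, 0.0], [-0.0, 0.0, 0.0001, 0.0], [-0.0, 0.0, 0.0001, 0.0], [-0.0, 0.0, 0.0001, 0.0], [-0.0, 0.0, 0.0001, 0.0], [-0.0, 0.0, 0.0001, 0.0], [-0.0, 0.0, 0.0001, 0.0], [-0.0, 0.0, 0.0001, 0.0]]
```

Seat and release.

Call:
send_rows:
  increments:
    - [[0,0,0.0005,0],[0,0,0,0],[0,0,0,0],[0,0,0,0],[0,0,0,0],[0,0,0,0],[0,0,0,0],[0,0,0,0]]
  hand: -0.05

```text
clock: 63.75
eef_pos: [0.5562, 0.0603, 0.0532]
tool_rot: [0.732, 0.681, -0.016, -0.025]
ft_force: [-0.0, -0.1, 0.1]
grip_width: 0.0449
```

Call:
send_rows:
  increments:
    - [[0,-0.0002,-0.003,0],[0,-0.0004,-0.007,0],[0,-0.001,-0.013,0],[0,-0.001,-0.02,0],[0,-0.001,-0.028,0],[0,-0.002,-0.035,0],[0,0,0,0],[0,0,0,0]]

```text
clock: 64.55
eef_pos: [0.5569, 0.0591, 0.169]
tool_rot: [0.732, 0.681, -0.014, -0.024]
ft_force: [-0.6, -0.2, -1.4]
grip_width: 0.0448
```

```bash
python3 -c "
from h import *
s2();c=snap('wrist','w27.png')"

```

```text
t 64.55 p [0.5569 0.0591 0.169 ] j [0.0951 0.4384 0.093  1.2773 0.0205 0.1673] tau [ -0.   -46.73  25.12   0.36   0.07  -0.  ] tz [-0.0536  0.0155 -0.9984]
```

```bash
python3 -c "
from h import *
c=load('wrist')
for nm,pp in(('b1',[(301.5,257),(337,256),(301,147),(336,147)]),('b0',[(229,259),(268,259),(225,150),(265,150)])):
  cen,y=hs(c,0,0,1,pp,.062)
  q=cen[:2]-O;print(nm,q@EX,q@EY)
plan([((.604,-.321,.16),110.6,20)])"

```

```text
handset [0.5551 0.0603 0.062 ] yaw -3.84 len 0.0978 w 0.0322 0.029
b1 0.009051370889558062 0.0007112014161454799
handset [ 0.5527 -0.0022  0.062 ] yaw -5.66 len 0.0975 w 0.0352 0.0331
b0 0.011254991395048425 -0.061791934886610285
t 64.6 p [0.5574 0.0592 0.1695] q [ 0.7321  0.6807 -0.0138 -0.0235] F [-0.5 -1.   0.5] w 0.0448 j [0.095 0.438 0.094 1.277 0.021 0.167]
yaw 85.81 tool z [-0.0521  0.0157 -0.9985]
[[-0.0188, 0.0037, 0.0001, -1.24], [-0.0189, 0.0033, 0.0001, -1.24], [-0.0189, 0.0029, 0.0001, -1.24], [-0.019, 0.0025, 0.0001, -1.24], [-0.019, 0.0021, 0.0001, -1.24], [-0.0191, 0.0017, 0.0001, -1.24], [-0.0191, 0.0013, 0.0001, -1.24], [-0.0191, 0.0008, 0.0001, -1.24]]
[[-0.0192, 0.0004, 0.0001, -1.24], [-0.0192, 0.0, 0.0001, -1.24], [-0.0192, -0.0004, 0.0001, -1.24], [-0.0191, -0.0008, 0.0001, -1.24], [-0.0191, -0.0012, 0.0001, -1.24], [-0.0191, -0.0016, 0.0001, -1.24], [-0.019, -0.0021, 0.0001, -1.24], [-0.019, -0.0025, 0.0001, -1.24]]
[[-0.0189, -0.0029, 0.0001, -1.24], [-0.0189, -0.0033, 0.0001, -1.24], [-0.0188, -0.0037, 0.0001, -1.24], [-0.0187, -0.0041, 0.0001, -1.24]]
```

```bash
python3 -c "
from h import *
plan([((.54,-.12,.17),95,8),((.604,-.321,.16),110.6,10)])"

```

```text
t 64.6 p [0.5574 0.0592 0.1695] q [ 0.7321  0.6807 -0.0138 -0.0235] F [-0.5 -1.   0.5] w 0.0448 j [0.095 0.438 0.094 1.277 0.021 0.167]
yaw 85.81 tool z [-0.0521  0.0157 -0.9985]
[[-0.0225, -0.0006, -0.0003, -1.15], [-0.0225, -0.001, -0.0003, -1.15], [-0.0225, -0.0015, -0.0003, -1.15], [-0.0224, -0.0019, -0.0003, -1.15], [-0.0224, -0.0024, -0.0003, -1.15], [-0.0223, -0.0028, -0.0003, -1.15], [-0.0223, -0.0032, -0.0003, -1.15], [-0.0222, -0.0037, -0.0003, -1.15]]
[[-0.0206, 0.0047, 0.0004, -1.56], [-0.0207, 0.0041, 0.0004, -1.56], [-0.0208, 0.0035, 0.0004, -1.56], [-0.0209, 0.003, 0.0004, -1.56], [-0.021, 0.0024, 0.0004, -1.56], [-0.021, 0.0018, 0.0004, -1.56], [-0.0211, 0.0012, 0.0004, -1.56], [-0.0211, 0.0007, 0.0004, -1.56]]
[[-0.0211, 0.0001, 0.0004, -1.56], [-0.0211, -0.0005, 0.0004, -1.56]]
```

Call:
send_rows:
  increments:
    - [[-0.01,0,0,-1.1],[-0.018,-0.001,0,-1.1],[-0.024,-0.001,0,-1.1],[-0.026,-0.002,0,-1.1],[-0.026,-0.002,0,-1.1],[-0.026,-0.003,0,-1.2],[-0.024,-0.001,0,-1.2],[-0.022,0,0,-1.2]]
  hand: -0.2

```text
clock: 65.4
eef_pos: [0.5434, -0.1188, 0.1606]
tool_rot: [0.671, 0.741, -0.015, -0.03]
ft_force: [0.1, 0.1, -0.7]
grip_width: 0.0515
```

```bash
python3 -c "
from h import *
s2();plan([((.604,-.321,.16),110.6,8)])"

```

```text
t 65.4 p [ 0.5434 -0.1188  0.1606] j [-0.2169  0.4488  0.0856  1.2749  0.0031 -0.3169] tau [  1.17 -46.38  23.23   0.54  -0.01   0.48] tz [-0.065   0.0175 -0.9977]
t 65.4 p [ 0.5434 -0.1188  0.1606] q [ 0.6705  0.7411 -0.0153 -0.03  ] F [ 0.1  0.1 -0.7] w 0.0515 j [-0.217  0.449  0.086  1.275  0.003 -0.317]
yaw 95.68 tool z [-0.065   0.0175 -0.9977]
[[-0.0259, 0.005, -0.0009, -1.86], [-0.026, 0.0041, -0.0009, -1.86], [-0.0262, 0.0033, -0.0009, -1.86], [-0.0263, 0.0024, -0.0009, -1.86], [-0.0263, 0.0016, -0.0009, -1.86], [-0.0264, 0.0007, -0.0009, -1.86], [-0.0264, -0.0001, -0.0009, -1.86], [-0.0264, -0.001, -0.0009, -1.86]]
```

Call:
send_rows:
  increments:
    - [[-0.026,0.006,-0.001,-2],[-0.028,0.006,-0.001,-2],[-0.03,0.006,-0.001,-2],[-0.032,0.005,-0.001,-2],[-0.03,0.003,-0.001,-2],[-0.024,0.001,-0.001,-1.8],[-0.016,0,0,-1.5],[-0.008,0,0,-0.8]]

```text
clock: 66.2
eef_pos: [0.6054, -0.3117, 0.1479]
tool_rot: [0.571, 0.82, -0.013, -0.041]
ft_force: [0.9, 1.0, 0.6]
grip_width: 0.0508
```

```bash
python3 -c "
from h import *
s2();c=snap('wrist','w28.png')"

```

```text
t 66.2 p [ 0.6054 -0.3117  0.1479] j [-0.469   0.7289  0.533   1.4591 -0.0151 -0.8222] tau [ -0.09 -59.    24.74   0.46  -0.1    0.1 ] tz [-0.0818  0.0245 -0.9963]
```

Call:
send_rows:
  increments:
    - [[0,0.003,0.035,0],[0,0.001,0.018,0],[0,0.001,0.009,0],[0,0,0.004,0],[0,0,0.001,0],[0,0,0,0],[0,0,0,0],[0,0,0,0]]

```text
clock: 67.05
eef_pos: [0.6053, -0.306, 0.0803]
tool_rot: [0.571, 0.82, -0.013, -0.04]
ft_force: [-0.5, -0.2, 0.3]
grip_width: 0.051
```

```bash
python3 -c "
from h import *
s2()"

```

```text
t 67.05 p [ 0.6053 -0.306   0.0803] j [-0.4621  0.7604  0.4142  1.3075 -0.0141 -0.8162] tau [  0.04 -58.21  23.75   0.63  -0.04  -0.  ] tz [-0.0804  0.0243 -0.9965]
```

Call:
send_rows:
  increments:
    - [[0,0,-0.005,0],[0,0,-0.01,0],[0,0,-0.018,0],[0,0,-0.03,0],[0,0,-0.045,0],[0,0,0,0],[0,0,0.05,0],[0,0,0.025,0]]

```text
clock: 67.85
eef_pos: [0.6142, -0.3103, 0.1305]
tool_rot: [0.571, 0.82, -0.011, -0.029]
ft_force: [0.3, -0.1, -1.3]
grip_width: 0.0514
```

```bash
python3 -c "
from h import *
s2()"

```

```text
t 67.85 p [ 0.6142 -0.3103  0.1305] j [-0.4619  0.7311  0.4937  1.3931 -0.014  -0.8154] tau [  0.03 -63.65  28.34   0.69  -0.05   0.  ] tz [-0.0597  0.014  -0.9981]
```

Call:
send_rows:
  increments:
    - [[0,0,0.012,0],[0,0,0,0],[0,0,-0.015,0],[0,0,-0.03,0],[0,0,-0.045,0],[0,0,0,0],[0,0,0.05,0],[0,0,0.025,0]]

```text
clock: 68.65
eef_pos: [0.6186, -0.3129, 0.1465]
tool_rot: [0.572, 0.82, -0.01, -0.02]
ft_force: [-0.8, 0.3, -1.6]
grip_width: 0.0509
```

```bash
python3 -c "
from h import *
s2()"

```

```text
t 68.65 p [ 0.6186 -0.3129  0.1465] j [-0.4624  0.7189  0.5137  1.4074 -0.014  -0.8152] tau [  0.03 -63.53  28.66   0.56  -0.05   0.  ] tz [-0.0437  0.0061 -0.999 ]
```

Call:
send_rows:
  increments:
    - [[0,0,0.012,0],[0,0,0,0],[0,0,-0.015,0],[0,0,-0.03,0],[0,0,-0.045,0],[0,0,0,0],[0,0,0.05,0],[0,0,0.025,0]]

```text
clock: 69.45
eef_pos: [0.6243, -0.3157, 0.1654]
tool_rot: [0.572, 0.82, -0.008, -0.008]
ft_force: [-0.5, -0.2, -1.3]
grip_width: 0.0512
```

```bash
python3 -c "
from h import *
s2()"

```

```text
t 69.45 p [ 0.6243 -0.3157  0.1654] j [-0.4624  0.705   0.538   1.4226 -0.014  -0.8151] tau [  0.03 -63.46  29.04   0.4   -0.05   0.  ] tz [-0.0231 -0.0041 -0.9997]
```

Very effective (−0.08 → −0.02). Once more, then approach.

Call:
send_rows:
  increments:
    - [[0,0,0.02,0],[0,0,0,0],[0,0,-0.015,0],[0,0,-0.03,0],[0,0,-0.045,0],[0,0,0,0],[0,0,0.05,0],[0,0,0.025,0]]

```text
clock: 70.25
eef_pos: [0.6306, -0.3189, 0.1801]
tool_rot: [0.572, 0.82, -0.006, 0.005]
ft_force: [-1.0, 0.3, -0.7]
grip_width: 0.0514
```

Call:
send_rows:
  increments:
    - [[0,0,0.012,0],[0,0,0.006,0],[0,0,0.002,0],[0,0,0,0],[0,0,0,0],[0,0,0,0],[0,0,0,0],[0,0,0,0]]

```text
clock: 71.05
eef_pos: [0.6331, -0.3205, 0.1658]
tool_rot: [0.572, 0.82, -0.006, 0.01]
ft_force: [-0.3, -1.1, 0.7]
grip_width: 0.0515
```

```bash
python3 -c "
from h import *
s2();c=snap('wrist');crop(c,'w29.png',230,110,390,290,4)"

```

```text
t 71.05 p [ 0.6331 -0.3205  0.1658] j [-0.4628  0.6947  0.5203  1.3787 -0.0139 -0.8155] tau [ -0.   -57.8   25.71  -0.13  -0.05  -0.  ] tz [ 0.0096 -0.0204 -0.9997]
```

```bash
python3 -c "
from h import *
c=load('wrist');cen,y=hs(c,230,110,4,[(347,406),(473,405),(338,1),(474,0)])
plan([((cen[0],cen[1],.06),y+90,8)])"

```

```text
handset [ 0.6051 -0.3213  0.024 ] yaw 21.45 len 0.0969 w 0.0315 0.0308
t 71.1 p [ 0.6331 -0.3205  0.1658] q [ 0.5721  0.8201 -0.0056  0.0098] F [-0.3 -0.1  0.2] w 0.0513 j [-0.463  0.695  0.52   1.379 -0.014 -0.815]
yaw 110.19 tool z [ 0.0096 -0.0204 -0.9997]
[[0.0014, -0.0033, 0.0132, -0.16], [0.0014, -0.0033, 0.0132, -0.16], [0.0014, -0.0033, 0.0132, -0.16], [0.0014, -0.0033, 0.0132, -0.16], [0.0015, -0.0033, 0.0132, -0.16], [0.0015, -0.0033, 0.0132, -0.16], [0.0015, -0.0033, 0.0132, -0.16], [0.0015, -0.0033, 0.0132, -0.16]]
```

Call:
send_rows:
  increments:
    - [[0.001,-0.002,0.005,-0.2],[0.001,-0.003,0.012,-0.2],[0.002,-0.005,0.018,-0.2],[0.002,-0.005,0.018,-0.2],[0.002,-0.005,0.018,-0.2],[0.001,-0.003,0.014,0],[0.001,-0.002,0.009,0],[0,0,0.004,0]]

```text
clock: 71.9
eef_pos: [0.6055, -0.322, 0.0634]
tool_rot: [0.564, 0.826, -0.006, 0.01]
ft_force: [0.0, 1.1, 0.4]
grip_width: 0.0511
```

```bash
python3 -c "
from h import *
s2();c=snap('wrist');crop(c,'w30.png',230,120,410,300,4)"

```

```text
t 71.9 p [ 0.6055 -0.322   0.0634] j [-0.4829  0.7065  0.2685  1.1134 -0.0136 -0.8549] tau [ -0.06 -56.63  23.87  -0.17  -0.05  -0.01] tz [ 0.0109 -0.0211 -0.9997]
```

```bash
python3 -c "
from h import *
c=load('wrist');cen,y=hs(c,230,120,4,[(276,702),(462,702),(265,116),(473,116)])
plan([((cen[0],cen[1],.0140),y+90,8)])"

```

```text
handset [ 0.6035 -0.3221  0.024 ] yaw 21.45 len 0.0996 w 0.0319 0.0306
t 71.95 p [ 0.6055 -0.3219  0.0629] q [ 0.5642  0.8256 -0.0057  0.0102] F [-0.3 -0.4  0.2] w 0.0509 j [-0.483  0.707  0.269  1.113 -0.014 -0.855]
yaw 111.3 tool z [ 0.0104 -0.0208 -0.9997]
[[0.0002, -0.0002, 0.0061, -0.02], [0.0002, -0.0002, 0.0061, -0.02], [0.0002, -0.0002, 0.0061, -0.02], [0.0002, -0.0002, 0.0061, -0.02], [0.0002, -0.0002, 0.0061, -0.02], [0.0002, -0.0002, 0.0061, -0.02], [0.0002, -0.0002, 0.0061, -0.02], [0.0002, -0.0002, 0.0061, -0.02]]
```

Call:
send_rows:
  increments:
    - [[0,0,0.002,0],[0,0,0.005,0],[0.001,-0.001,0.008,0],[0,0,0.009,0],[0,0,0.008,0],[0,0,0.006,0],[0,0,0.004,0],[0,0,0.002,0]]

```text
clock: 72.75
eef_pos: [0.607, -0.323, 0.0175]
tool_rot: [0.564, 0.826, -0.005, 0.013]
ft_force: [-0.7, 0.0, 0.4]
grip_width: 0.0512
```

```bash
python3 -c "
from h import *
plan([((.6035,-.3221,.0140),111.4,8)])"

```

```text
t 72.75 p [ 0.607  -0.323   0.0175] q [ 0.5639  0.8257 -0.0053  0.0126] F [-0.7  0.   0.4] w 0.0512 j [-0.483  0.75   0.221  1.018 -0.014 -0.856]
yaw 111.34 tool z [ 0.0148 -0.023  -0.9996]
[[0.0003, -0.0004, 0.0004, -0.01], [0.0003, -0.0004, 0.0004, -0.01], [0.0003, -0.0004, 0.0004, -0.01], [0.0003, -0.0004, 0.0004, -0.01], [0.0003, -0.0004, 0.0004, -0.01], [0.0003, -0.0004, 0.0004, -0.01], [0.0003, -0.0004, 0.0004, -0.01], [0.0003, -0.0004, 0.0004, -0.01]]
```

Call:
send_rows:
  increments:
    - [[0.001,-0.001,0.001,0],[0.001,-0.001,0.001,0],[0,-0.001,0.001,0],[0,0,0.0005,0],[0,0,0,0],[0,0,0,0],[0,0,0,0],[0,0,0,0]]

```text
clock: 73.55
eef_pos: [0.6038, -0.3226, 0.0146]
tool_rot: [0.564, 0.826, -0.005, 0.013]
ft_force: [-0.4, 0.3, -1.4]
grip_width: 0.0512
```

Call:
send_rows:
  increments:
    - [[0,0,0,0],[0,0,0,0],[0,0,0,0],[0,0,0,0],[0,0,0,0],[0,0,0,0],[0,0,0,0],[0,0,0,0]]
  hand: 1

```text
clock: 74.35
eef_pos: [0.6041, -0.3227, 0.0152]
tool_rot: [0.564, 0.826, -0.005, 0.014]
ft_force: [-0.7, 0.1, -0.1]
grip_width: 0.0308
```

```bash
python3 -c "
from h import *
s2();plan([((.6035,-.3221,.15),111.4,8)])"

```

```text
t 74.35 p [ 0.6041 -0.3227  0.0152] j [-0.4849  0.7454  0.2057  1.0048 -0.0135 -0.8575] tau [  0.01 -56.43  22.59  -0.25  -0.05   0.  ] tz [ 0.017  -0.0242 -0.9996]
t 74.35 p [ 0.6041 -0.3227  0.0152] q [ 0.5639  0.8257 -0.0052  0.0139] F [-0.7  0.1 -0.1] w 0.0308 j [-0.485  0.745  0.206  1.005 -0.013 -0.857]
yaw 111.33 tool z [ 0.017  -0.0242 -0.9996]
[[-0.0004, 0.0001, -0.0168, -0.01], [-0.0004, 0.0001, -0.0168, -0.01], [-0.0004, 0.0001, -0.0168, -0.01], [-0.0004, 0.0001, -0.0168, -0.01], [-0.0004, 0.0001, -0.0168, -0.01], [-0.0004, 0.0001, -0.0168, -0.01], [-0.0004, 0.0001, -0.0168, -0.01], [-0.0004, 0.0001, -0.0168, -0.01]]
```

Call:
send_rows:
  increments:
    - [[0,0,-0.004,0],[0,0,-0.01,0],[0,0,-0.018,0],[0,0,-0.026,0],[0,0,-0.026,0],[0,0,-0.02,0],[0,0,-0.012,0],[0,0,-0.005,0]]

```text
clock: 75.15
eef_pos: [0.6005, -0.3189, 0.1417]
tool_rot: [0.564, 0.826, -0.005, 0.012]
ft_force: [0.3, -0.7, -1.3]
grip_width: 0.0309
```

```bash
python3 -c "
from h import *
s2();plan([((.545,-.15,.145),98,8),(W(.0095,.0645,.13),85.8,10)])"

```

```text
t 75.15 p [ 0.6005 -0.3189  0.1417] j [-0.4824  0.6365  0.3527  1.2649 -0.0135 -0.8549] tau [  0.   -55.4   25.24  -0.1   -0.05  -0.  ] tz [ 0.0133 -0.0223 -0.9997]
t 75.15 p [ 0.6005 -0.3189  0.1417] q [ 0.5639  0.8257 -0.0054  0.0118] F [ 0.3 -0.7 -1.3] w 0.0309 j [-0.482  0.636  0.353  1.265 -0.014 -0.855]
yaw 111.33 tool z [ 0.0133 -0.0223 -0.9997]
[[0.0222, 0.0012, -0.001, 1.67], [0.0222, 0.0006, -0.001, 1.67], [0.0222, -0.0001, -0.001, 1.67], [0.0222, -0.0007, -0.001, 1.67], [0.0222, -0.0014, -0.001, 1.67], [0.0221, -0.002, -0.001, 1.67], [0.022, -0.0026, -0.001, 1.67], [0.022, -0.0033, -0.001, 1.67]]
[[0.0269, 0.0053, 0.0009, 1.22], [0.0271, 0.0047, 0.0009, 1.22], [0.0271, 0.0042, 0.0009, 1.22], [0.0272, 0.0036, 0.0009, 1.22], [0.0273, 0.003, 0.0009, 1.22], [0.0274, 0.0024, 0.0009, 1.22], [0.0274, 0.0018, 0.0009, 1.22], [0.0274, 0.0012, 0.0009, 1.22]]
[[0.0275, 0.0007, 0.0009, 1.22], [0.0275, 0.0001, 0.0009, 1.22]]
```

Call:
send_rows:
  increments:
    - [[0.008,0.001,0,1.6],[0.016,0.001,-0.001,1.6],[0.024,0,-0.001,1.6],[0.028,-0.001,-0.001,1.6],[0.028,-0.002,-0.001,1.6],[0.028,-0.003,-0.001,1.7],[0.026,-0.003,-0.001,1.7],[0.024,-0.001,-0.001,1.7]]

```text
clock: 75.95
eef_pos: [0.5425, -0.1417, 0.1401]
tool_rot: [0.66, 0.751, -0.005, 0.01]
ft_force: [0.3, 0.4, -1.0]
grip_width: 0.031
```

```bash
python3 -c "
from h import *
s2();plan([(W(.0095,.0645,.13),85.8,10)])"

```

```text
t 75.95 p [ 0.5425 -0.1417  0.1401] j [-0.2456  0.4122 -0.0259  1.1196 -0.019  -0.3736] tau [ -2.03 -43.83  24.3    0.15  -0.1   -0.59] tz [ 0.0081 -0.0216 -0.9997]
t 75.95 p [ 0.5425 -0.1417  0.1401] q [ 0.6604  0.7508 -0.0054  0.0102] F [ 0.3  0.4 -1. ] w 0.031 j [-0.246  0.412 -0.026  1.12  -0.019 -0.374]
yaw 97.33 tool z [ 0.0081 -0.0216 -0.9997]
[[0.0261, 0.0051, 0.0004, 1.15], [0.0262, 0.0046, 0.0004, 1.15], [0.0263, 0.0041, 0.0004, 1.15], [0.0264, 0.0036, 0.0004, 1.15], [0.0265, 0.003, 0.0004, 1.15], [0.0265, 0.0025, 0.0004, 1.15], [0.0266, 0.002, 0.0004, 1.15], [0.0266, 0.0014, 0.0004, 1.15]]
[[0.0266, 0.0009, 0.0004, 1.15], [0.0266, 0.0004, 0.0004, 1.15]]
```

Call:
send_rows:
  increments:
    - [[0.026,0.005,0,1.1],[0.027,0.005,0,1.1],[0.028,0.004,0,1.1],[0.028,0.004,0,1.1],[0.028,0.003,0,1.1],[0.028,0.003,0,1.1],[0.026,0.002,0,1.1],[0.022,0.001,0,1.1]]

```text
clock: 76.75
eef_pos: [0.5513, 0.0816, 0.1308]
tool_rot: [0.719, 0.695, -0.008, 0.007]
ft_force: [0.4, -0.5, -1.4]
grip_width: 0.031
```

```bash
python3 -c "
from h import *
s2();plan([(W(.0095,.0645,.13),85.8,8)])"

```

```text
t 76.75 p [0.5513 0.0816 0.1308] j [ 0.1578  0.4274 -0.028   1.1211 -0.0207  0.1914] tau [ -1.23 -45.21  23.27   0.07  -0.02  -0.47] tz [-0.0025 -0.0213 -0.9998]
t 76.75 p [0.5513 0.0816 0.1308] q [ 0.7188  0.6951 -0.0083  0.0068] F [ 0.4 -0.5 -1.4] w 0.031 j [ 0.158  0.427 -0.028  1.121 -0.021  0.191]
yaw 88.08 tool z [-0.0025 -0.0213 -0.9998]
[[0.0053, 0.0009, -0.0, 0.29], [0.0053, 0.0009, -0.0, 0.29], [0.0053, 0.0009, -0.0, 0.29], [0.0053, 0.0009, -0.0, 0.29], [0.0053, 0.0008, -0.0, 0.29], [0.0054, 0.0008, -0.0, 0.29], [0.0054, 0.0008, -0.0, 0.29], [0.0054, 0.0008, -0.0, 0.29]]
```

Call:
send_rows:
  increments:
    - [[0.014,0.002,0,0.8],[0.008,0.002,0.001,0.6],[0.004,0.001,0.002,0.4],[0.002,0.001,0.005,0.2],[0.001,0.001,0.007,0],[0,0,0.008,0],[0,0,0.006,0],[0,0,0.003,0]]

```text
clock: 77.55
eef_pos: [0.5576, 0.1108, 0.0926]
tool_rot: [0.731, 0.682, -0.011, 0.006]
ft_force: [0.3, -0.3, -0.7]
grip_width: 0.0309
```

```bash
python3 -c "
from h import *
s2();plan([(W(.0095,.0645,.075),85.8,8)]);c=snap('wrist','w31.png')"

```

```text
t 77.55 p [0.5576 0.1108 0.0926] j [ 0.2068  0.4878 -0.0397  1.056  -0.0208  0.2759] tau [  0.08 -46.65  23.     0.1   -0.07   0.  ] tz [-0.0081 -0.023  -0.9997]
t 77.55 p [0.5576 0.1108 0.0926] q [ 0.731   0.6823 -0.0108  0.0057] F [ 0.3 -0.3 -0.7] w 0.0309 j [ 0.207  0.488 -0.04   1.056 -0.021  0.276]
yaw 86.05 tool z [-0.0081 -0.023  -0.9997]
[[0.0017, 0.0002, 0.0022, 0.03], [0.0017, 0.0002, 0.0022, 0.03], [0.0017, 0.0002, 0.0022, 0.03], [0.0017, 0.0002, 0.0022, 0.03], [0.0017, 0.0002, 0.0022, 0.03], [0.0017, 0.0002, 0.0022, 0.03], [0.0017, 0.0002, 0.0022, 0.03], [0.0017, 0.0002, 0.0022, 0.03]]
```

Call:
send_rows:
  increments:
    - [[0.003,0,0,0.2],[0.004,0,0,0],[0.004,0,0.001,0],[0.002,0.001,0.002,0],[0.001,0.001,0.004,0],[0,0,0.005,0],[0,0,0.003,0],[0,0,0.001,0]]

```text
clock: 78.4
eef_pos: [0.5611, 0.1255, 0.0753]
tool_rot: [0.732, 0.681, -0.01, 0.006]
ft_force: [0.7, -0.5, -1.6]
grip_width: 0.0306
```

```bash
python3 -c "
from h import *
s2();plan([(W(.0095,.0645,.06),85.8,8)]);c=snap('wrist','w32.png')"

```

```text
t 78.4 p [0.5611 0.1255 0.0753] j [ 0.2305  0.5162 -0.0422  1.0244 -0.0206  0.3033] tau [  0.06 -47.43  22.52   0.05  -0.07   0.  ] tz [-0.0069 -0.0227 -0.9997]
t 78.4 p [0.5611 0.1255 0.0753] q [ 0.7323  0.6809 -0.0103  0.006 ] F [ 0.7 -0.5 -1.6] w 0.0306 j [ 0.231  0.516 -0.042  1.024 -0.021  0.303]
yaw 85.84 tool z [-0.0069 -0.0227 -0.9997]
[[-0.0002, -0.0001, 0.0019, 0.01], [-0.0002, -0.0001, 0.0019, 0.01], [-0.0002, -0.0001, 0.0019, 0.01], [-0.0002, -0.0001, 0.0019, 0.01], [-0.0002, -0.0001, 0.0019, 0.01], [-0.0002, -0.0001, 0.0019, 0.01], [-0.0002, -0.0001, 0.0019, 0.01], [-0.0002, -0.0001, 0.0019, 0.01]]
```

Call:
send_rows:
  increments:
    - [[-0.001,0,0.001,0],[-0.0005,0,0.003,0],[0,0,0.004,0],[0,0,0.004,0],[0,0,0.003,0],[0,0,0.003,0],[0,0,0.001,0],[0,0,0,0]]

```text
clock: 79.25
eef_pos: [0.5606, 0.1229, 0.0544]
tool_rot: [0.733, 0.681, -0.011, 0.006]
ft_force: [-0.3, -0.3, -0.6]
grip_width: 0.0307
```

```bash
python3 -c "
from h import *
st();plan([(W(.0095,.0645,.0535),85.8,8)]);c=snap('wrist','w33.png')"

```

```text
t 79.25 p [0.5606 0.1229 0.0544] q [ 0.7325  0.6807 -0.0106  0.0058] F [-0.3 -0.3 -0.6] w 0.0307 j [ 0.226  0.537 -0.068  0.978 -0.021  0.3  ]
t 79.25 p [0.5606 0.1229 0.0544] q [ 0.7325  0.6807 -0.0106  0.0058] F [-0.3 -0.3 -0.6] w 0.0307 j [ 0.226  0.537 -0.068  0.978 -0.021  0.3  ]
yaw 85.8 tool z [-0.0077 -0.0229 -0.9997]
[[0.0001, -0.0001, 0.0001, 0.0], [0.0001, -0.0001, 0.0001, 0.0], [0.0001, -0.0001, 0.0001, 0.0], [0.0001, -0.0001, 0.0001, 0.0], [0.0001, -0.0001, 0.0001, 0.0], [0.0001, -0.0001, 0.0001, 0.0], [0.0001, -0.0001, 0.0001, 0.0], [0.0001, -0.0001, 0.0001, 0.0]]
```

Call:
send_rows:
  increments:
    - [[0,-0.001,0,0],[0,-0.001,0,0],[0,-0.001,0.0005,0],[0,0,0.0003,0],[0,0,0,0],[0,0,0,0],[0,0,0,0],[0,0,0,0]]

```text
clock: 80.1
eef_pos: [0.5579, 0.1234, 0.0544]
tool_rot: [0.732, 0.681, -0.01, 0.006]
ft_force: [0.9, 0.1, -0.5]
grip_width: 0.0304
```

Call:
send_rows:
  increments:
    - [[0,0,0,0],[0,0,0,0],[0,0,0,0],[0,0,0,0],[0,0,0,0],[0,0,0,0],[0,0,0,0],[0,0,0,0]]
  hand: -0.05

```text
clock: 80.9
eef_pos: [0.5585, 0.1235, 0.0551]
tool_rot: [0.733, 0.681, -0.009, 0.007]
ft_force: [-0.1, 0.4, 0.5]
grip_width: 0.0447
```

Call:
send_rows:
  increments:
    - [[0,0,-0.003,0],[0,0,-0.007,0],[0,0,-0.015,0],[0,0,-0.024,0],[0,0,-0.026,0],[0,0,-0.02,0],[0,0,-0.012,0],[0,0,-0.005,0]]

```text
clock: 81.7
eef_pos: [0.5584, 0.1259, 0.1735]
tool_rot: [0.733, 0.681, -0.01, 0.006]
ft_force: [0.6, -0.4, -0.6]
grip_width: 0.0447
```

```bash
python3 -c "
from h import *
s2();c=snap('wrist','w34.png');t=snap('top','t34.png');crop(t,'t34c.png',265,170,365,245,8)"

```

```text
t 81.7 p [0.5584 0.1259 0.1735] j [ 0.2323  0.4279  0.09    1.2437 -0.0206  0.3058] tau [ -0.   -45.21  24.27   0.13  -0.07  -0.  ] tz [-0.0058 -0.0225 -0.9997]
```

```bash
python3 -c "
from h import *
c=load('wrist')
for nm,pts in(('b2',[(310,150),(328,150),(306,200),(331,200),(306,235),(331,235)]),('b1',[(238,150),(258,150),(240,200),(263,200),(238,190)]),('b0',[(170,152),(190,152),(170,200),(198,240),(176,240)])):
  print(nm,[np.round(np.mean([px(c,u+i,v+j)[2] for i in(-1,0,1) for j in(-1,0,1)])*1000,1) for u,v in pts])
for nm,pp in(('b2',[(302,251),(336,250),(301,143),(336,143)]),):
  cen,y=hs(c,0,0,1,pp,.062)
  q=cen[:2]-O;print(nm,q@EX,q@EY)
o=bot.get_obs()
plan([(W(.1115-.02,.02,.36),-4.2,16)])
"

```

```text
b2 [np.float64(61.9), np.float64(62.0), np.float64(89.4), np.float64(62.1), np.float64(89.6), np.float64(62.5)]
b1 [np.float64(62.1), np.float64(61.8), np.float64(62.6), np.float64(61.7), np.float64(62.1)]
b0 [np.float64(62.1), np.float64(59.4), np.float64(62.0), np.float64(61.6), np.float64(62.4)]
handset [0.5589 0.1231 0.062 ] yaw -3.98 len 0.0982 w 0.0316 0.0292
b2 0.00823253952739839 0.06352408253343536
t 81.8 p [0.5583 0.1259 0.1728] q [ 0.7325  0.6807 -0.0099  0.0062] F [-0.1 -1.   1.3] w 0.0446 j [ 0.232  0.428  0.089  1.242 -0.021  0.306]
yaw 85.8 tool z [-0.0061 -0.0226 -0.9997]
[[-0.0032, 0.0052, -0.0117, 5.63], [-0.0026, 0.0055, -0.0117, 5.63], [-0.0021, 0.0057, -0.0117, 5.63], [-0.0015, 0.0059, -0.0117, 5.63], [-0.0009, 0.006, -0.0117, 5.63], [-0.0003, 0.0061, -0.0117, 5.63], [0.0003, 0.0061, -0.0117, 5.63], [0.0009, 0.006, -0.0117, 5.63]]
[[0.0014, 0.0059, -0.0117, 5.63], [0.002, 0.0057, -0.0117, 5.63], [0.0026, 0.0055, -0.0117, 5.63], [0.0031, 0.0052, -0.0117, 5.63], [0.0036, 0.0049, -0.0117, 5.63], [0.0041, 0.0045, -0.0117, 5.63], [0.0045, 0.0041, -0.0117, 5.63], [0.0049, 0.0037, -0.0117, 5.63]]
```

Call:
send_rows:
  increments:
    - [[0,0,-0.01,0],[0,0,-0.02,0],[0,0,-0.026,2],[0,0,-0.028,4],[0,0,-0.028,6],[0,0,-0.024,8],[0,0,-0.016,8.5],[0,0,-0.008,8.5]]
  hand: 0.4

```text
clock: 82.6
eef_pos: [0.5556, 0.1287, 0.3328]
tool_rot: [0.914, 0.405, -0.016, 0.007]
ft_force: [-0.1, -0.3, 0.3]
grip_width: 0.0256
```

```bash
python3 -c "
from h import *
s2()
plan([((.6585,.0522,.335),-4.2,8)])
"

```

```text
t 82.6 p [0.5556 0.1287 0.3328] j [ 0.2381  0.399   0.4584  1.6597 -0.0204  0.974 ] tau [ -0.   -45.38  25.29   0.1   -0.07  -1.24] tz [-0.0238 -0.0268 -0.9994]
t 82.6 p [0.5556 0.1287 0.3328] q [ 0.9139  0.4055 -0.0163  0.0074] F [-0.1 -0.3  0.3] w 0.0256 j [ 0.238  0.399  0.458  1.66  -0.02   0.974]
yaw 47.85 tool z [-0.0238 -0.0268 -0.9994]
[[0.0015, 0.016, -0.0003, 6.51], [0.0033, 0.0157, -0.0003, 6.51], [0.0051, 0.0152, -0.0003, 6.51], [0.0068, 0.0145, -0.0003, 6.51], [0.0084, 0.0137, -0.0003, 6.51], [0.0099, 0.0126, -0.0003, 6.51], [0.0112, 0.0114, -0.0003, 6.51], [0.0125, 0.0101, -0.0003, 6.51]]
```

Call:
send_rows:
  increments:
    - [[0.001,0.012,0,6.5],[0.003,0.016,0,6.5],[0.006,0.018,0,6.5],[0.008,0.018,0,6.5],[0.01,0.016,0,6.5],[0.01,0.012,0,6.5],[0.008,0.008,0,5],[0.004,0.003,0,3]]

```text
clock: 83.4
eef_pos: [0.6506, 0.0552, 0.3317]
tool_rot: [1.0, -0.01, -0.015, 0.014]
ft_force: [0.3, 0.2, -0.4]
grip_width: 0.0257
```

```bash
python3 -c "
from h import *
s2()
plan([((.6585,.0522,.30),-4.2,8)])
c=snap('wrist','w35.png')
for b in(.04,-.04): print(proj(c,W(.112,b,.263)))
"

```

```text
t 83.4 p [0.6506 0.0552 0.3317] j [ 0.0954  0.6104  0.7967  1.7901 -0.0241  1.6863] tau [ -0.14 -54.33  24.86   0.15  -0.12  -0.31] tz [-0.0306 -0.0272 -0.9992]
t 83.4 p [0.6506 0.0552 0.3317] q [ 0.9997 -0.0099 -0.0152  0.0137] F [ 0.3  0.2 -0.4] w 0.0257 j [ 0.095  0.61   0.797  1.79  -0.024  1.686]
yaw -1.15 tool z [-0.0306 -0.0272 -0.9992]
[[0.0011, 0.0002, 0.0039, 0.38], [0.0011, 0.0002, 0.0039, 0.38], [0.0011, 0.0002, 0.0039, 0.38], [0.0011, 0.0002, 0.0039, 0.38], [0.0011, 0.0002, 0.0039, 0.38], [0.0011, 0.0002, 0.0039, 0.38], [0.0011, 0.0002, 0.0039, 0.38], [0.0011, 0.0002, 0.0039, 0.38]]
[334.24584732 161.28280504]
[327.13559338 262.99855333]
```

Call:
send_rows:
  increments:
    - [[0.002,0,0.002,0.6],[0.003,0,0.005,0.6],[0.002,0,0.007,0.6],[0.001,0.001,0.008,0.6],[0.001,0,0.007,0.6],[0.001,0,0.004,0],[0,0,0.002,0],[0,0,0,0]]

```text
clock: 84.25
eef_pos: [0.6584, 0.0533, 0.2908]
tool_rot: [0.999, -0.036, -0.018, 0.014]
ft_force: [0.2, -0.2, -0.7]
grip_width: 0.0256
```

```bash
python3 -c "
from h import *
s2()
plan([((.661,.0522,.257),-4.2,8)])
c=snap('wrist','w36.png')
"

```

```text
t 84.25 p [0.6584 0.0533 0.2908] j [ 0.0915  0.6199  0.7074  1.697  -0.0242  1.7358] tau [ -0.   -54.48  25.35   0.23  -0.08   0.  ] tz [-0.0364 -0.0277 -0.999 ]
t 84.25 p [0.6584 0.0533 0.2908] q [ 0.9991 -0.0365 -0.0177  0.0145] F [ 0.2 -0.2 -0.7] w 0.0256 j [ 0.092  0.62   0.707  1.697 -0.024  1.736]
yaw -4.21 tool z [-0.0364 -0.0277 -0.999 ]
[[0.0005, -0.0, 0.0042, -0.0], [0.0005, -0.0, 0.0042, -0.0], [0.0005, -0.0, 0.0042, -0.0], [0.0005, -0.0, 0.0042, -0.0], [0.0005, -0.0, 0.0042, -0.0], [0.0005, -0.0, 0.0042, -0.0], [0.0005, -0.0, 0.0042, -0.0], [0.0005, -0.0, 0.0042, -0.0]]
```

Call:
send_rows:
  increments:
    - [[0.0005,0,0.002,0],[0.0005,0,0.004,0],[0.0005,0,0.006,0],[0.0005,0,0.007,0],[0.0005,0,0.006,0],[0.0005,0,0.004,0],[0,0,0.002,0],[0,0,0,0]]

```text
clock: 85.1
eef_pos: [0.6607, 0.0522, 0.2577]
tool_rot: [0.999, -0.036, -0.017, 0.014]
ft_force: [0.5, 0.0, 0.0]
grip_width: 0.0257
```

Call:
send_rows:
  increments:
    - [[0,0,0,0],[0,0,0,0],[0,0,0,0],[0,0,0,0],[0,0,0,0],[0,0,0,0],[0,0,0,0],[0,0,0,0]]
  hand: 1

```text
clock: 85.9
eef_pos: [0.6606, 0.0522, 0.2578]
tool_rot: [0.999, -0.037, -0.017, 0.014]
ft_force: [-0.8, -0.8, -1.4]
grip_width: 0.0079
```

```bash
python3 - <<'E'
from h import *
o=st();p=o['eef_pos'];R=Rn.from_quat(o['tool_rot']).as_matrix();g=p-.008*R[:,2]
a=(g[:2]-O)@EX;t=np.arctan2(g[2]-.08,.078-a);r=np.hypot(g[2]-.08,.078-a);print('theta',t,'r',r)
off=p-g
plan([(W(.078-r*np.cos(x),0.0,.08+r*np.sin(x))+np.array([0,0,off[2]]),-4.2,1) for x in np.linspace(t,.785,33)[1:]])
E
```

```text
t 85.9 p [0.6606 0.0522 0.2578] q [ 0.9991 -0.0365 -0.0172  0.0144] F [-0.8 -0.8 -1.4] w 0.0079 j [ 0.09   0.619  0.621  1.61  -0.024  1.734]
theta 1.7681225120919384 r 0.18944169100433414
t 85.9 p [0.6606 0.0522 0.2578] q [ 0.9991 -0.0365 -0.0172  0.0144] F [-0.8 -0.8 -1.4] w 0.0079 j [ 0.09   0.619  0.621  1.61  -0.024  1.734]
yaw -4.22 tool z [-0.0354 -0.0276 -0.999 ]
[[-0.0055, 0.0003, -0.0009, -0.02], [-0.0058, 0.0, -0.0007, -0.0], [-0.0058, 0.0, -0.0005, -0.0], [-0.0058, 0.0, -0.0003, -0.0], [-0.0058, 0.0, -0.0001, -0.0], [-0.0058, -0.0, 0.0, -0.0], [-0.0058, -0.0, 0.0002, -0.0], [-0.0058, -0.0, 0.0004, -0.0]]
[[-0.0058, -0.0, 0.0006, -0.0], [-0.0058, -0.0, 0.0007, -0.0], [-0.0057, -0.0, 0.0009, -0.0], [-0.0057, -0.0, 0.0011, -0.0], [-0.0057, -0.0, 0.0013, -0.0], [-0.0056, -0.0, 0.0014, -0.0], [-0.0056, -0.0, 0.0016, -0.0], [-0.0055, -0.0001, 0.0018, -0.0]]
[[-0.0055, -0.0001, 0.002, -0.0], [-0.0054, -0.0001, 0.0021, -0.0], [-0.0054, -0.0001, 0.0023, -0.0], [-0.0053, -0.0001, 0.0025, -0.0], [-0.0052, -0.0001, 0.0026, -0.0], [-0.0051, -0.0001, 0.0028, -0.0], [-0.005, -0.0001, 0.0029, -0.0], [-0.0049, -0.0001, 0.0031, -0.0]]
[[-0.0048, -0.0001, 0.0032, -0.0], [-0.0047, -0.0001, 0.0034, -0.0], [-0.0046, -0.0001, 0.0035, -0.0], [-0.0045, -0.0001, 0.0037, -0.0], [-0.0044, -0.0001, 0.0038, -0.0], [-0.0043, -0.0001, 0.0039, -0.0], [-0.0042, -0.0001, 0.0041, -0.0], [-0.004, -0.0001, 0.0042, -0.0]]
```

Call:
send_rows:
  increments:
    - [[-0.0055,0,-0.0009,0],[-0.0058,0,-0.0007,0],[-0.0058,0,-0.0005,0],[-0.0058,0,-0.0003,0],[-0.0058,0,-0.0001,0],[-0.0058,0,0,0],[-0.0058,0,0.0002,0],[-0.0058,0,0.0004,0]]

```text
clock: 86.7
eef_pos: [0.6148, 0.0556, 0.2622]
tool_rot: [0.999, -0.037, -0.012, 0.014]
ft_force: [3.7, -0.5, 1.4]
grip_width: 0.0077
```

Call:
send_rows:
  increments:
    - [[-0.0058,0,0.0006,0],[-0.0058,0,0.0007,0],[-0.0057,0,0.0009,0],[-0.0057,0,0.0011,0],[-0.0057,0,0.0013,0],[-0.0056,0,0.0014,0],[-0.0056,0,0.0016,0],[-0.0055,0,0.0018,0]]

```text
clock: 87.5
eef_pos: [0.5658, 0.0593, 0.255]
tool_rot: [0.999, -0.037, -0.01, 0.014]
ft_force: [2.1, 0.1, 1.9]
grip_width: 0.0075
```

```bash
cat > arc2.py <<'E'
from h import *
import sys
n=int(sys.argv[1])
o=st();p=o['eef_pos'];R=Rn.from_quat(o['tool_rot']).as_matrix();g=p-.008*R[:,2]
a=(g[:2]-O)@EX;t=np.arctan2(g[2]-.08,.078-a);r=np.hypot(g[2]-.08,.078-a);print('theta',t,'r',r)
r2=.188
plan([(W(.078-r2*np.cos(x),0.0,.08+r2*np.sin(x)+(p-g)[2])+np.r_[(p-g)[:2],0],-4.2,1) for x in np.linspace(t,.785,n+1)[1:]])
E
python3 arc2.py 16
```

```text
t 87.5 p [0.5658 0.0593 0.255 ] q [ 0.9992 -0.0367 -0.0102  0.014 ] F [2.1 0.1 1.9] w 0.0075 j [ 0.117  0.395  0.254  1.454 -0.025  1.761]
theta 1.2639052826908443 r 0.19199653310453305
t 87.5 p [0.5658 0.0593 0.255 ] q [ 0.9992 -0.0367 -0.0102  0.014 ] F [2.1 0.1 1.9] w 0.0075 j [ 0.117  0.395  0.254  1.454 -0.025  1.761]
yaw -4.22 tool z [-0.0215 -0.0272 -0.9994]
[[-0.004, 0.0005, 0.0057, -0.02], [-0.0052, -0.0001, 0.002, -0.0], [-0.0052, -0.0001, 0.0022, -0.0], [-0.0051, -0.0001, 0.0024, -0.0], [-0.005, -0.0001, 0.0025, -0.0], [-0.005, -0.0001, 0.0027, -0.0], [-0.0049, -0.0001, 0.0028, -0.0], [-0.0048, -0.0001, 0.0029, -0.0]]
[[-0.0047, -0.0001, 0.0031, -0.0], [-0.0046, -0.0001, 0.0032, -0.0], [-0.0045, -0.0001, 0.0034, -0.0], [-0.0044, -0.0001, 0.0035, -0.0], [-0.0043, -0.0001, 0.0036, -0.0], [-0.0042, -0.0001, 0.0038, -0.0], [-0.0041, -0.0001, 0.0039, -0.0], [-0.004, -0.0001, 0.004, -0.0]]
```

Call:
send_rows:
  increments:
    - [[-0.0045,0,0.003,0],[-0.005,0,0.003,0],[-0.0052,0,0.003,0],[-0.0051,0,0.003,0],[-0.005,0,0.003,0],[-0.005,0,0.003,0],[-0.0049,0,0.003,0],[-0.0048,0,0.003,0]]

```text
clock: 88.3
eef_pos: [0.5219, 0.0625, 0.2342]
tool_rot: [0.999, -0.036, -0.008, 0.013]
ft_force: [0.0, 1.3, 3.1]
grip_width: 0.0076
```

```bash
python3 arc2.py 8
```

```text
t 88.3 p [0.5219 0.0625 0.2342] q [ 0.9992 -0.0364 -0.0082  0.0129] F [0.  1.3 3.1] w 0.0076 j [ 0.132  0.311  0.078  1.359 -0.023  1.776]
theta 1.0091450766260464 r 0.19158974905560835
t 88.3 p [0.5219 0.0625 0.2342] q [ 0.9992 -0.0364 -0.0082  0.0129] F [0.  1.3 3.1] w 0.0076 j [ 0.132  0.311  0.078  1.359 -0.023  1.776]
yaw -4.18 tool z [-0.0173 -0.0252 -0.9995]
[[-0.0024, 0.0005, 0.006, 0.02], [-0.0043, -0.0001, 0.0031, -0.0], [-0.0042, -0.0001, 0.0032, -0.0], [-0.0041, -0.0001, 0.0033, -0.0], [-0.004, -0.0001, 0.0034, -0.0], [-0.0039, -0.0001, 0.0035, -0.0], [-0.0038, -0.0001, 0.0036, -0.0], [-0.0037, -0.0001, 0.0037, -0.0]]
```

Call:
send_rows:
  increments:
    - [[-0.0038,0,0.0028,0],[-0.0042,0,0.003,0],[-0.0041,0,0.0031,0],[-0.004,0,0.0032,0],[-0.004,0,0.0033,0],[-0.0039,0,0.0034,0],[-0.003,0,0.003,0],[-0.001,0,0.001,0]]

```text
clock: 89.1
eef_pos: [0.4878, 0.0651, 0.206]
tool_rot: [0.999, -0.036, -0.013, 0.012]
ft_force: [2.3, 1.6, 0.9]
grip_width: 0.0078
```

```bash
python3 arc2.py 8; python3 - <<'E'
from h import *
c=snap('scene');crop(c,'s37.png',250,90,410,250,5)
o=bot.get_obs();p=o['eef_pos'];a=(p[:2]-O)@EX
print('theta by x',np.arccos((.078-a)/.186))
E
```

```text
t 89.1 p [0.4878 0.0651 0.206 ] q [ 0.9992 -0.0359 -0.0129  0.0122] F [2.3 1.6 0.9] w 0.0078 j [ 0.144  0.267 -0.057  1.277 -0.019  1.787]
theta 0.7771337674996102 r 0.19101291170527987
t 89.1 p [0.4878 0.0651 0.206 ] q [ 0.9992 -0.0359 -0.0129  0.0122] F [2.3 1.6 0.9] w 0.0078 j [ 0.144  0.267 -0.057  1.277 -0.019  1.787]
yaw -4.13 tool z [-0.0267 -0.0235 -0.9994]
[[0.0023, 0.0006, 0.0019, 0.07], [0.0001, 0.0, -0.0001, -0.0], [0.0001, 0.0, -0.0001, -0.0], [0.0001, 0.0, -0.0001, -0.0], [0.0001, 0.0, -0.0001, -0.0], [0.0001, 0.0, -0.0001, -0.0], [0.0001, 0.0, -0.0001, -0.0], [0.0001, 0.0, -0.0001, -0.0]]
theta by x 0.747072794837631
```

Measure the flap angle by depth on the panel.

```bash
cat > ang.py <<'E'
from h import *
for n in('scene','top'):
    c=snap(n);H,W_=c['range_z'].shape;v,u=np.mgrid[0:H,0:W_];K=c['camera_matrix']
    r=np.stack([(u-K[0,2])/K[0,0],(v-K[1,2])/K[1,1],np.ones_like(u)],-1)*c['range_z'][...,None]
    P=r@c['rotation'].T+c['eye'];q=P[...,:2]-O;a=q@EX;b=q@EY;z=P[...,2]
    m=(a>-.04)&(a<.065)&(abs(b)<.1)&(z>.088)&(z<.2)
    if n=='top': m&=(a>.0)
    th=np.arctan2(z[m]-.08,.078-a[m])
    # fit line, robust
    A,Z=a[m],z[m]
    for _ in range(4):
        k=np.polyfit(A,Z,1);e=Z-np.polyval(k,A);g=abs(e)<.006;A,Z=A[g],Z[g]
    print(n,m.sum(),len(A),'angle',np.arctan(-k[0]),'z at hinge',np.polyval(k,.078))
E
python3 ang.py
```

```text
scene 3918 3742 angle 0.7566225854273027 z at hinge 0.08011377140109004
top 552 552 angle 0.7599656255110796 z at hinge 0.08175237466423307
```

Call:
send_rows:
  increments:
    - [[0.001,0,-0.001,0],[0.001,0,-0.001,0],[0.001,0,-0.001,0],[0.001,0,-0.001,0],[0,0,0,0],[0,0,0,0],[0,0,0,0],[0,0,0,0]]

```text
clock: 90.05
eef_pos: [0.4908, 0.0648, 0.2092]
tool_rot: [0.999, -0.036, -0.016, 0.012]
ft_force: [0.9, 2.1, -3.0]
grip_width: 0.0075
```

```bash
python3 -c "
from h import *
st()"; python3 ang.py
```

```text
t 90.05 p [0.4908 0.0648 0.2092] q [ 0.9992 -0.036  -0.0157  0.0122] F [ 0.9  2.1 -3. ] w 0.0075 j [ 0.142  0.275 -0.037  1.294 -0.019  1.785]
scene 3904 3701 angle 0.7821582600062355 z at hinge 0.0798457434035477
top 541 541 angle 0.7849539122048285 z at hinge 0.08155913920893877
```

Call:
send_rows:
  increments:
    - [[0,0,0,0],[0,0,0,0],[0,0,0,0],[0,0,0,0],[0,0,0,0],[0,0,0,0],[0,0,0,0],[0,0,0,0]]
  hand: 0.5

```text
clock: 90.95
eef_pos: [0.4914, 0.063, 0.2111]
tool_rot: [0.999, -0.037, -0.014, 0.014]
ft_force: [-0.1, 0.2, 0.7]
grip_width: 0.0214
```

Call:
send_rows:
  increments:
    - [[0,0,-0.003,0],[0,0,-0.006,0],[0,0,-0.01,0],[0,0,-0.015,0],[0,0,-0.02,0],[0,0,-0.02,0],[0,0,-0.012,0],[0,0,-0.006,0]]

```text
clock: 91.75
eef_pos: [0.494, 0.0657, 0.3103]
tool_rot: [0.999, -0.036, -0.014, 0.014]
ft_force: [0.5, -0.9, -0.1]
grip_width: 0.0216
```

```bash
python3 -c "
from h import *
st();plan([((.35,-.15,.33),-4.2,8)])"; python3 ang.py
```

```text
t 91.75 p [0.494  0.0657 0.3103] q [ 0.9991 -0.0365 -0.0136  0.014 ] F [ 0.5 -0.9 -0.1] w 0.0216 j [ 0.145  0.245  0.185  1.543 -0.023  1.79 ]
t 91.75 p [0.494  0.0657 0.3103] q [ 0.9991 -0.0365 -0.0136  0.014 ] F [ 0.5 -0.9 -0.1] w 0.0216 j [ 0.145  0.245  0.185  1.543 -0.023  1.79 ]
yaw -4.2 tool z [-0.0282 -0.027  -0.9992]
[[-0.016, 0.0283, -0.0012, -0.0], [-0.016, 0.0283, -0.0012, -0.0], [-0.016, 0.0283, -0.0012, -0.0], [-0.016, 0.0283, -0.0012, -0.0], [-0.016, 0.0283, -0.0012, -0.0], [-0.016, 0.0283, -0.0012, -0.0], [-0.016, 0.0283, -0.0012, -0.0], [-0.016, 0.0283, -0.0012, -0.0]]
scene 3913 3676 angle 0.7824683187880866 z at hinge 0.07993911294006043
top 511 511 angle 0.78436620547212 z at hinge 0.08149197078590736
```

Call:
send_rows:
  increments:
    - [[-0.005,0.01,-0.002,0],[-0.01,0.018,-0.002,0],[-0.015,0.026,-0.002,0],[-0.016,0.028,-0.001,0],[-0.016,0.028,0,0],[-0.014,0.024,0,0],[-0.008,0.014,0,0],[0,0,0,0]]

```text
clock: 92.65
eef_pos: [0.3899, -0.083, 0.3185]
tool_rot: [0.999, -0.036, -0.02, 0.015]
ft_force: [-0.2, 0.4, 0.0]
grip_width: 0.0214
```

```bash
python3 - <<'E'
from h import *
snap("scene","fin_s"); snap("top","fin_t"); snap("wrist","fin_w")
E
python3 ang.py; ls -t pics | head -4; sed -n 1,25p h.py
```

```text
scene 3905 3703 angle 0.7826467636778031 z at hinge 0.0800421694584189
top 1814 1813 angle 0.7858212926925591 z at hinge 0.08158811821113704
s37.png
w36.png
w35.png
t34c.png
import numpy as np, cv2
from scipy.spatial.transform import Rotation as Rn
np.set_printoptions(suppress=True)
from workcell import bot, viewer, order
def snap(n,fn=None):
    c=dict(viewer.camera(n))
    c['rotation']=Rn.from_quat(c['rotation']).as_matrix()
    if fn: cv2.imwrite('pics/'+fn,cv2.cvtColor(c['image'],cv2.COLOR_RGB2BGR))
    np.savez('last_'+n+'.npz',**{k:np.asarray(v) for k,v in c.items()})
    return c
def load(n): return dict(np.load('last_'+n+'.npz'))
def px(c,u,v,z=None):
    """world of pixel: by depth, or on plane z"""
    K=c['camera_matrix'];r=np.array([(u-K[0,2])/K[0,0],(v-K[1,2])/K[1,1],1.])
    R=c['rotation'];d=R@r
    if z is None:
        return c['eye']+d*c['range_z'][int(round(v)),int(round(u))]
    return c['eye']+d*(z-c['eye'][2])/d[2]
def proj(c,p):
    q=c['rotation'].T@(np.asarray(p)-c['eye']);K=c['camera_matrix'];q=K@q;return q[:2]/q[2]
def crop(c,fn,u0,v0,u1,v1,s):
    im=cv2.cvtColor(c['image'],cv2.COLOR_RGB2BGR)[v0:v1,u0:u1]
    cv2.imwrite('pics/'+fn,cv2.resize(im,None,fx=s,fy=s,interpolation=cv2.INTER_CUBIC))
def st():
    o=bot.get_obs();print('t',round(o['clock'],2),'p',np.round(o['eef_pos'],4),'q',np.round(o['tool_rot'],4),'F',np.round(o['ft_force'],1),'w',round(float(o['grip_width']),4),'j',np.round(o['joint_pos'],3));return oTraceback (most recent call last):
  File "<stdin>", line 2, in <module>
  File "h.py", line 8, in snap
    if fn: cv2.imwrite('pics/'+fn,cv2.cvtColor(c['image'],cv2.COLOR_RGB2BGR))
           ~~~~~~~~~~~^^^^^^^^^^^^^^^^^^^^^^^^^^^^^^^^^^^^^^^^^^^^^^^^^^^^^^^
cv2.error: OpenCV(4.12.0) /io/opencv/modules/imgcodecs/src/loadsave.cpp:1051: error: (-2:Unspecified error) could not find a writer for the specified extension in function 'imwrite_'
```

```bash
python3 - <<'E'
from h import *
snap("scene","fin_s.png"); snap("top","fin_t.png"); snap("wrist","fin_w.png")
E
```

```text
(no output)
```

View pics/fin_s.png

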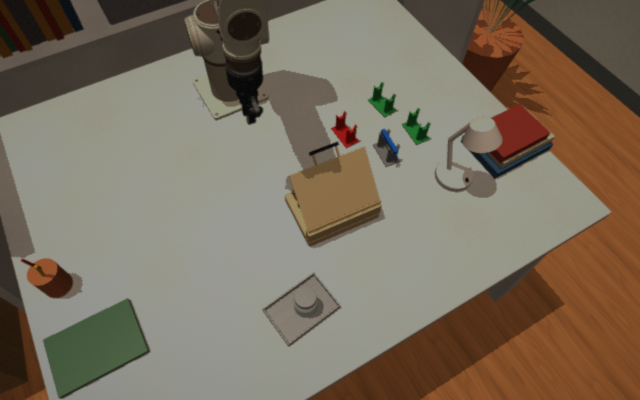

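View pics/fin_t.png

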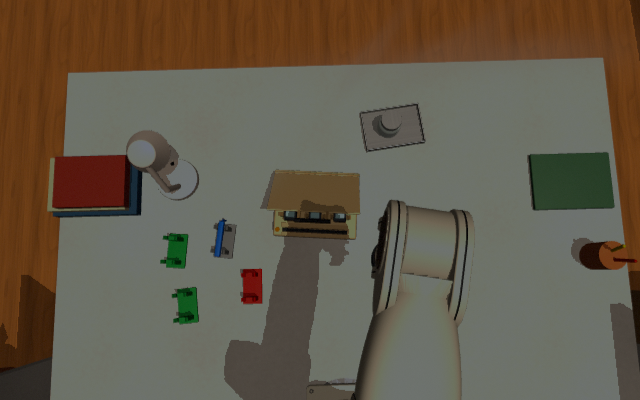

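View pics/fin_w.png

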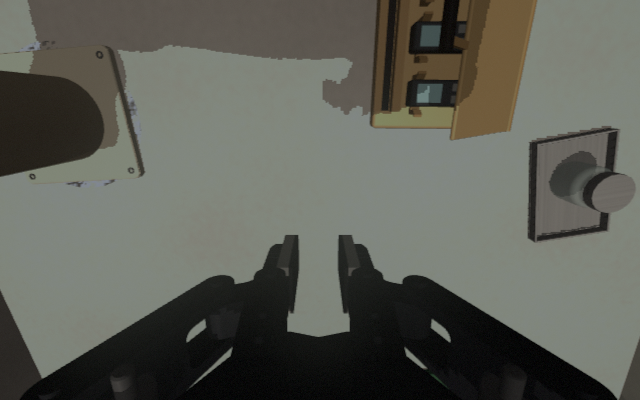

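```bash
python3 - <<'E'
from h import *
c=load("top"); crop(c,"fin_tc.png",195,160,365,275,4.5)
c=load("scene"); crop(c,"fin_sc.png",330,80,440,170,6)
E
```

```text
(no output)
```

View pics/fin_tc.png

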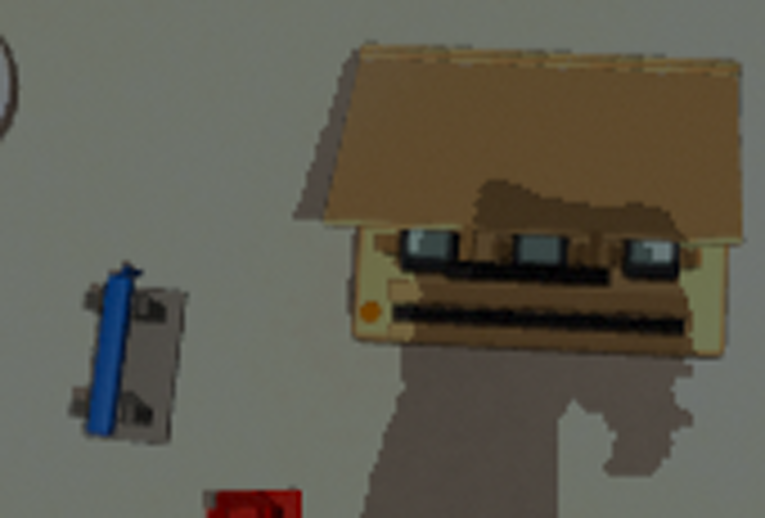

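View pics/fin_sc.png

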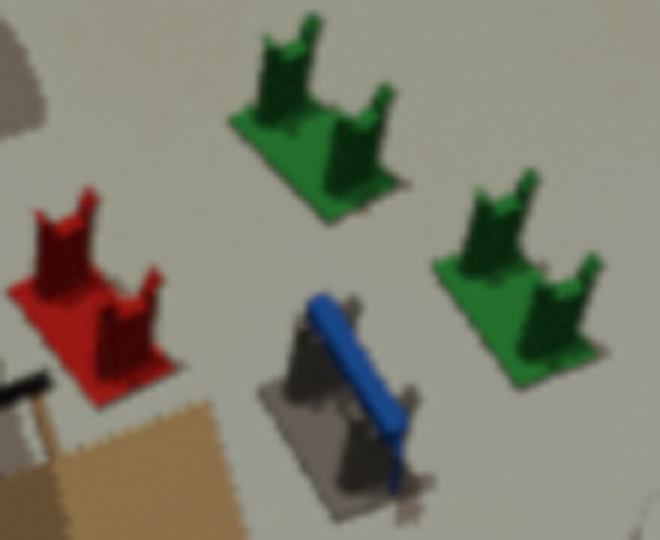

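```bash
python3 -c "from workcell import order; print(order.job_done())"
```

```text
the job is handed in; nothing more can be done
None
```

I carried out every step in the order asked and handed the job in at about 93 s of the 210 s; it reports no verdict.

- **Flap open:** I swung it to about 1.76 rad.
- **Groove:** I ran the pick's tip along the whole groove, from the orange dot to the other end, at about 3 cm/s. The tip stayed at 30–32 mm height, with the groove floor at 30 mm.
- **Pick:** I put it back in the grey rest. The final pictures show it lying in both notches with its neck down.
- **Handsets:** All three were there. With the flap open I seated them face up, contacts towards the hinge (C in bay0, B in bay1, A in bay2). Their top faces measured 62 mm high, which is fully home. The last pictures, with the flap down, show only their screen ends, still in their cradles.
- **Flap lowered:** It stands at 0.783 rad by the scene camera and 0.786 rad by the top camera.
- **Left alone:** The lamp, the jar on its tray and the red and green look-alike rests look undisturbed. The gripper is clear of everything.

None of the last checks failed or disagreed.

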